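Lay a small firebrick heat screen in running bond

ROBOT

A 6-joint arm with a two-finger parallel gripper is mounted at the origin on a cart in front of the work surface, level with it; the furniture and walls round the work are solid. World frame = base frame: x ahead of the robot, y to its left, z up, the work surface at z = 0. Lengths are in mm, angles in rad, forces in N, time in s.
With the tool pointing down it reaches from about 425 to 925 mm from the base axis. Payload 12.5 kg.
Tool frame: the origin (TCP) lies midway between the tips of the shut fingers; the grasp point (between the pads) lies 19 mm behind it; z points along the fingers, y is the direction in which the jaws open and shut (so a half turn about z gives the same grasp; the last joint's range is limited). The gripper opens to 85 mm and grips with 20 to 120 N. Pads are 22 mm wide; open, the fingers measure 114 mm over their backs; the gripper's body (76 mm by 85 mm) begins 54 mm behind the grasp point. The pads swing forward as they close: fully open they stand 13 mm farther back than shut.
Start: joints at [-1.31, 0.491, 1.559, -0, 1.092, -0.106], TCP at [224.167, -583.433, 231.327] pointing down, gripper open.
Joint ranges: [-3.1, 3.1], [-0.84, 2.19], [0.05, 2.79], [-1.13, 4.28], [0.06, 2.93], [-2.69, 2.69]. Speed limits (rad/s): [2.22, 2.22, 2.79, 3.14, 3.14, 3.14].

INTERFACE

Orientations are given as a rotation vector (axis times angle).
In Python, from station import r, read_camera, order gives the robot as it stands.
- The arm moves only by the tool carry_out, never from a script. Its argument "deltas" is a list of rows, each an object with "delta_rot": the turn, a rotation vector about the tool's x, y, z in units of 5 degrees (1.0 is 5 degrees), a list of three; "delta_pos": the shift along the tool's x, y, z in mm, a list of three; "gripper": the opening, from 0 (shut) to 1 (fully open). In form: [{"delta_rot": [ax, ay, az], "delta_pos": [dx, dy, dz], "gripper": gripper}, ...]. A call has 1 to 20 rows; each row shifts and turns the commanded pose from where the row before left it, along the tool's axes as they then stand; what a row does not reach is not made up. A row lasts 1/10 s, in which the tool goes at most 50 mm and 8.59 degrees, less where a joint would pass 70% of its speed; a pose out of reach is approached as far as the arm can. A call with a gripper value outside its range is refused whole. The fingers move at their own pace and stop on an object; "force" is the grip in N (left out, the last holds). Time passes only in rows, so rows that do not move let the fingers close. It gives the time, the measured TCP pose, the force and the opening at its end, in the units of the state.
- r.get_obs(): the state, without advancing time (a new reading comes with each control period).
- read_camera(name): name is "scene" or "top" or "wrist"; returns a dict with "pixels" (384x512x3 uint8, red, green, blue), "depth" (384x512 float32, mm along the optical axis (not along the pixel's ray), 0 where there is no reading), "K" (3x3 intrinsics, pixels), "dist_coeffs" ([k1, k2, p1, p2, k3] as OpenCV has them; the pictures are not rectified), "extrinsics" (4x4, takes a point from camera to world coordinates); the wrist camera has in their place "T_tool_cam" (4x4, takes a point from camera to tool coordinates, whose origin is the TCP and whose axes are the flange's). Camera axes: x right, y down, z forward; pixel columns grow to the right and rows downward; lengths in mm; the calibration is good to about 2 mm. A picture is of the moment at which its call begins: read the wrist's pose just before it.
- order.close_job(): hands the job in, once; it reports no verdict.
The state is a dict: "t": time; "joints": joint angles; "qd": joint speeds; "joint_torque": joint torques, N m; "eef_pos": TCP position; "ee_rot": TCP orientation; "ft_force": force on the tool from outside, world axes, zero at the start; "wrist_torque": the same for the moment, N m; "gripper_width": opening from 0.0 (shut) to 1.0 (fully open).
Only numpy, scipy, OpenCV 4.12 (cv2) and the standard library are available. Lean on these libraries where they do the work, as an engineer would, in place of code of your own. Each camera call takes 0.05 s, during which the arm holds its last target.

TASK

Carry on the firebrick heat screen begun on the hearth slab: take one long brick from the sloping rack and lay it end to end with the brick already there, then lay the other long brick flat and centred on top of the joint, then fill the second course with a half brick at each end, butted against the long one and lengthwise like it, so the ends and faces are flush with the course below. Lay the bricks close together but do not push the first brick out of its place, leave the other things on the bench where they are, and let go of everything.

Things in the scene. Friction and masses are not known exactly. Their poses are not given: they have to be found in the camera images.
- laid_brick: cream firebrick block, 80 long x 28 wide x 26 high mm, 0.12 kg; origin at the centre of its underside, x along its length, z out of its top. The first brick of the wall, already lying flat on the hearth slab along the slab's length, near the slab's +x end, loose. Its -x end faces the empty part of the slab, where the wall goes on.
- long_brick_1: cream firebrick block, 80 long x 28 wide x 26 high mm, 0.12 kg; origin at the centre of its underside, x along its length, z out of its top. Starts lying on the sloping rack, pitched 28 degrees, +x end down.
- long_brick_2: cream firebrick block, 80 long x 28 wide x 26 high mm, 0.12 kg; origin at the centre of its underside, x along its length, z out of its top. Same as long_brick_1, in the rack's other place.
- half_brick_1: half brick: cream firebrick block, 38 long x 28 wide x 26 high mm, about 0.06 kg, lying flat on the bench; origin at the centre of its underside, x along its 38 mm length, z up. The two half bricks are alike.
- half_brick_2: half brick: cream firebrick block, 38 long x 28 wide x 26 high mm, about 0.06 kg, lying flat on the bench; origin at the centre of its underside, x along its 38 mm length, z up.
- hearth: flat grey slab, 196 (its x) x 76 (its y) x 10 mm, fixed on the bench; origin at the centre of its underside, so its top is 10 mm up. Room for two long bricks end to end.
- rack: fixed bent-sheet aluminium easel, 190 (y) x 93 (x) x 65 mm high; origin on the bench under its middle, x away from the robot, y left. The bed's high edge is near the robot; it falls toward +x at 28 degrees to a lip 10 mm high. Two long bricks lie on it against the lip at y = +-45 mm, underside centres at x = 10, z = 35 mm. A rib 4 mm high runs between them.
- solder_station: soldering station, fixed, black, about 190 wide x 150 deep, 178 mm high with its two upright holder plates; stands between the slab (left) and the rack (right), so things must be carried over or in front of it; origin on the bench under its back edge. (A screen hangs low over the back left corner of the bench: keep the arm clear of it.)
- usb_stick: dark USB stick, 17x52x8 mm, lying flat; loose bystander; origin at the centre of its underside
- loupe: black eyepiece loupe, 34 mm across, 25 high; loose bystander; origin at the centre of its underside
- heat_sink: finned aluminium heat sink, 32x32x20 mm; loose bystander; origin at the centre of its underside
- contact_block: white plastic L-shaped contact block, 23x26x37 mm; loose bystander; origin at the centre of its underside
- small_jar: small amber jar with black lid, 21 mm across, 32 high; loose bystander; origin at the centre of its underside
- side_cutters: red-handled side cutters, 34x113x10 mm, lying flat; loose bystander; origin at the centre of its underside
Things that resemble listed ones, but are neither listed nor needed, are in the scene too. What is shaped like the half_brick_1 but red is not meant.

How it is judged:
By the outcome, as a careful person would: the job done as asked, in the order asked, and still so for the second after the job is handed in, with the robot touching nothing.
It also fails if it takes over 72 s, if anything falls off the work surface, if the arm or the gripper's body presses on something with over 40 N, if the wrist force passes 120 N, or if a joint passes its speed limit or range.

## Working session

There is one attempt and no reset: what is moved stays moved. The work goes in short steps, Python scripts to look and compute and a tool call to move; the robot and the scene stay as the last step left them, time stands still between calls to the robot, and variables do not carry over. Pictures are saved under pics/ and viewed, and the job is handed in when it is done.

Besides the shell and the picture viewer there is one more tool, called after "Request:" as name(argument=value, ...), one argument or row to a line, values as JSON. carry_out: Moves the arm, as the interface text tells. Its arguments: {"type":"object","properties":{"deltas":{"type":"array","items":{"type":"object","properties":{"delta_rot":{"type":"array","items":{"type":"number"}},"delta_pos":{"type":"array","items":{"type":"number"}},"gripper":{"type":"number"}}}},"force":{"type":"number"}},"required":["deltas"]}

```bash
ls; mkdir -p pics; python3 - <<'E'
from station import r, read_camera, order
import cv2, numpy as np
o=r.get_obs(); print(o)
for n in ["scene","top","wrist"]:
    c=read_camera(n); np.savez(f"pics/{n}0.npz",**c)
    cv2.imwrite(f"pics/{n}0.png",cv2.resize(c["pixels"][:,:,::-1],(800,600),interpolation=cv2.INTER_CUBIC))
    print(n,c["K"].tolist(),c["dist_coeffs"],c.get("extrinsics",c.get("T_tool_cam")))
E
```

```text
pics
{'t': 0.0, 'joints': array([-1.30959318e+00,  4.91580140e-01,  1.55948782e+00,  3.26994597e-07,
        1.09167543e+00, -1.05626611e-01]), 'qd': array([ 1.86310718e-03,  8.90920697e-05,  6.02214126e-04, -6.39104822e-04,
       -6.25568215e-04, -1.09329604e-03]), 'joint_torque': array([ 9.26243847e-04, -6.18453026e+01, -2.61591733e+01, -9.61572300e-05,
        3.97908414e-03, -1.43880743e-05]), 'eef_pos': array([ 224.10539211, -583.18566665,  230.70173383]), 'ee_rot': array([-3.08776944e+00, -5.72780032e-01,  1.39961597e-04]), 'ft_force': array([0.01949044, 0.87351089, 0.35149986]), 'wrist_torque': array([-0.01955523,  0.0157436 ,  0.02350331]), 'gripper_width': 1.0000182130713908}
scene [[448.5404495653867, 0.0, 254.41667564089306], [0.0, 448.5404495653867, 197.5707933550594], [0.0, 0.0, 1.0]] [0.02928446 0.         0.         0.         0.        ] [[-5.41298590e-01 -6.44750289e-01  5.39715575e-01 -1.92355747e+02]
 [-8.40811653e-01  4.19350763e-01 -3.42316667e-01  3.78589881e+02]
 [-5.62136828e-03 -6.39094674e-01 -7.69107534e-01  9.80831461e+02]
 [ 0.00000000e+00  0.00000000e+0
[... 226 characters left out ...]
e-02 -9.74208080e-01  2.11092710e-01  2.59477716e+02]
 [-9.96807048e-01 -7.70492159e-02  2.09553886e-02 -4.95791016e+01]
 [-4.15038113e-03 -2.12089686e-01 -9.77241393e-01  1.13348900e+03]
 [ 0.00000000e+00  0.00000000e+00  0.00000000e+00  1.00000000e+00]]
wrist [[272.1067676296717, 0.0, 259.281080583907], [0.0, 272.1067676296717, 196.03660914699915], [0.0, 0.0, 1.0]] [-0.02504878  0.          0.          0.          0.        ] [[-5.16500829e-04 -9.63077433e-01 -2.69224055e-01  6.80067404e+01]
 [ 9.99999106e-01 -1.65340641e-04 -1.32701562e-03 -7.13263671e-02]
 [ 1.23350512e-03 -2.69224500e-01  9.63076657e-01 -1.41916000e+02]
 [ 0.00000000e+00  0.00000000e+00  0.00000000e+00  1.00000000e+00]]
```

View pics/scene0.png

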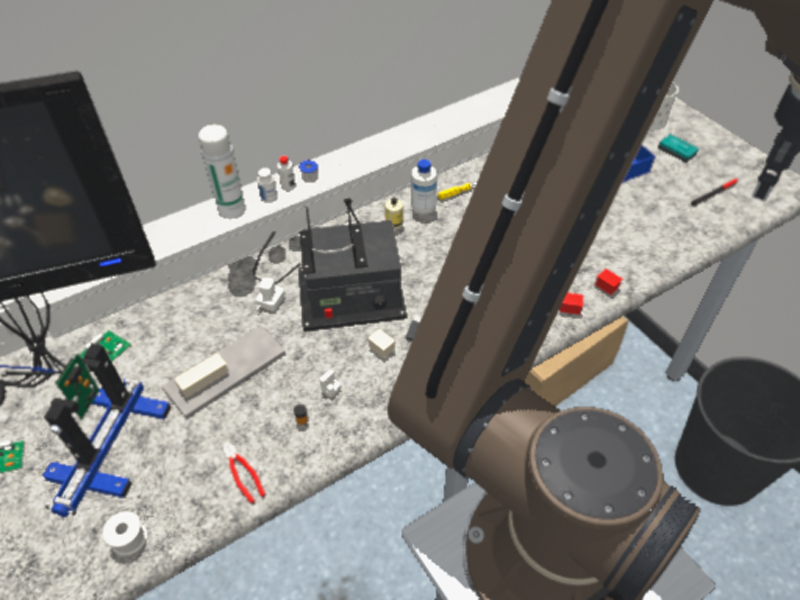

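View pics/top0.png

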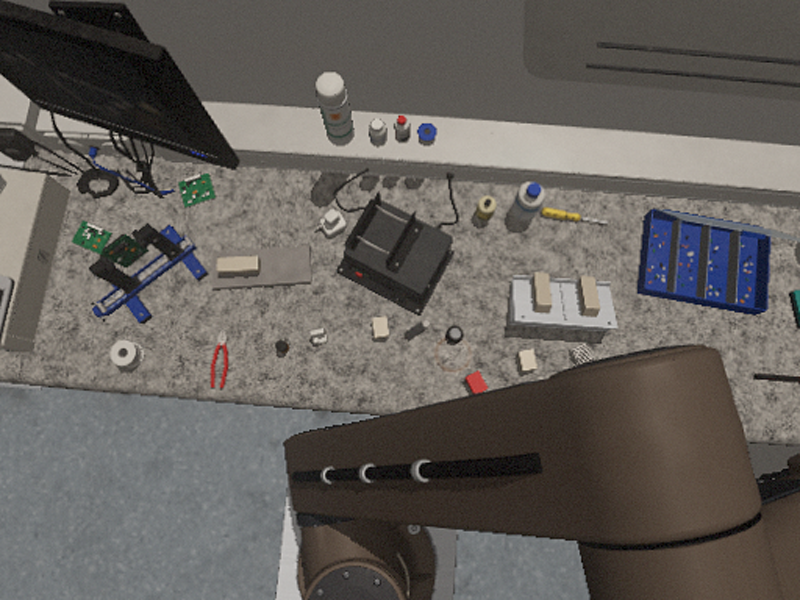

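View pics/wrist0.png

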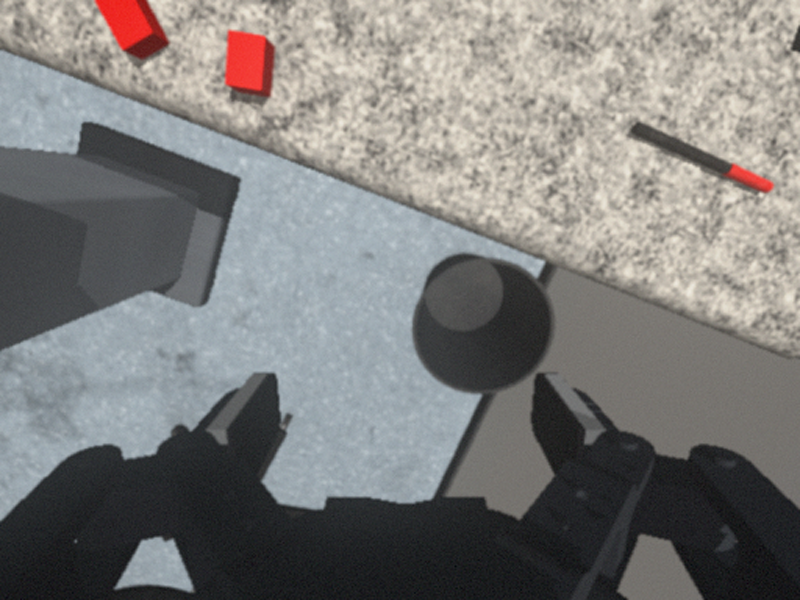

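The top view (800x600) shows the slab at (262,268) with the laid brick on its left (+y) end, and the rack at (562,305) holding two long bricks. There are cream half-brick candidates at (380,328) and (527,362). The red blocks at (477,382), and in the scene view at (571,303) and (608,281), are decoys. The white contact block is at (318,337). The arm hides part of the bench, so I'll compute rough positions first.

```bash
cat > h.py <<'E'
import cv2, numpy as np
from scipy.spatial.transform import Rotation as R
def T_of(pos,rv):
    T=np.eye(4);T[:3,:3]=R.from_rotvec(rv).as_matrix();T[:3,3]=pos;return T
def rays(c,T,px):
    px=np.asarray(px,float).reshape(-1,1,2)
    n=cv2.undistortPoints(px,c["K"],c["dist_coeffs"]).reshape(-1,2)
    d=np.c_[n,np.ones(len(n))]@T[:3,:3].T
    return T[:3,3],d
def onz(c,T,px,z):
    o,d=rays(c,T,px); s=(z-o[2])/d[:,2]; return o+d*s[:,None]
def bydepth(c,T,px):
    o,d=rays(c,T,px); p=np.round(np.asarray(px).reshape(-1,2)).astype(int)
    return o+d*c["depth"][p[:,1],p[:,0]][:,None]
def proj(c,T,P):
    W=np.linalg.inv(T); rv=cv2.Rodrigues(W[:3,:3])[0]
    return cv2.projectPoints(np.asarray(P,float).reshape(-1,3),rv,W[:3,3],c["K"],c["dist_coeffs"])[0].reshape(-1,2)
def snap(name,tag):
    from station import r, read_camera
    o=r.get_obs(); c=dict(read_camera(name))
    c["T"]=c["extrinsics"] if "extrinsics" in c else T_of(o["eef_pos"],o["ee_rot"])@c["T_tool_cam"]
    np.savez(f"pics/{tag}.npz",**c)
    cv2.imwrite(f"pics/{tag}.png",cv2.resize(c["pixels"][:,:,::-1],(800,600),interpolation=cv2.INTER_CUBIC))
    return o,c
def load(tag):
    return dict(np.load(f"pics/{tag}.npz"))
def cream(c):
    h=cv2.cvtColor(c["pixels"],cv2.COLOR_RGB2HSV)
    return h
E
python3 - <<'E'
from h import *
c=load("top0");T=c["extrinsics"]
for n,p in dict(slab=(262,268),laid=(238,265),b1=(542,290),b2=(590,297),h1=(380,326),h2=(527,360),red=(477,382),rackc=(562,305),rackll=(512,335),racklr=(613,335),rackul=(512,280),rackur=(612,280),base=(350,590),loupe=(454,334),usb=(417,330),stn=(395,255),stnfront=(418,305),scr=(235,160),scr2=(160,30),hs=(583,354),jar=(282,348),cb=(318,337),vise=(145,320)).items():
    q=np.array(p)*.64
    print(n,bydepth(c,T,[q]).round(0),cv2.cvtColor(c["pixels"],cv2.COLOR_RGB2HSV)[int(q[1]),int(q[0])])
E
```

```text
slab [[536. 255.  16.]] [ 12  29 132]
laid [[533. 297.  37.]] [ 19  45 181]
b1 [[ 523. -282.   64.]] [ 17  46 176]
b2 [[ 516. -370.   68.]] [ 17  49 177]
h1 [[438.  14.  26.]] [ 19  42 196]
h2 [[ 395. -266.   29.]] [ 18  41 201]
red [[ 347. -175.   27.]] [  1 157 190]
rackc [[ 501. -324.   50.]] [ 20   4 188]
rackll [[ 444. -240.    3.]] [30 28 72]
racklr [[ 460. -438.   -2.]] [ 12  27 121]
rackul [[ 549. -233.   19.]] [ 22  20 140]
rackur [[ 570. -434.    0.]] [ 13  26 137]
base [[ 35.   8. 282.]] [ 8 18 57]
loupe [[ 435. -127.   22.]] [ 23  14 149]
usb [[438. -56.  14.]] [21 40 64]
stn [[552.  -7. 123.]] [177  74  31]
stnfront [[486. -55.  15.]] [26 36 50]
scr [[686. 285. 179.]] [39 51 35]
scr2 [[839. 391. 320.]] [14 30 93]
hs [[ 418. -378.    3.]] [ 9 31 82]
jar [[381. 193.  35.]] [12 23 56]
cb [[410. 131.  12.]] [ 21  25 101]
vise [[415. 470.  16.]] [119  85  72]
```

Request:
carry_out(
  deltas=[
    {"delta_rot": [0,0,1.4],"delta_pos": [0,0,-5],"gripper": 1},
    {"delta_rot": [0,0,1.4],"delta_pos": [0,0,-5],"gripper": 1},
    {"delta_rot": [0,0,1.4],"delta_pos": [0,0,-5],"gripper": 1},
    {"delta_rot": [0,0,0],"delta_pos": [33,-29,-2],"gripper": 1},
    {"delta_rot": [0,0,0],"delta_pos": [33,-29,-2],"gripper": 1},
    {"delta_rot": [0,0,0],"delta_pos": [33,-29,-2],"gripper": 1},
    {"delta_rot": [0,0,0],"delta_pos": [33,-29,-2],"gripper": 1},
    {"delta_rot": [0,0,0],"delta_pos": [33,-29,-2],"gripper": 1},
    {"delta_rot": [0,0,0],"delta_pos": [33,-29,-2],"gripper": 1},
    {"delta_rot": [0,0,0],"delta_pos": [33,-29,-2],"gripper": 1},
    {"delta_rot": [0,0,0],"delta_pos": [33,-29,-2],"gripper": 1},
    {"delta_rot": [0,0,0],"delta_pos": [33,-29,-2],"gripper": 1},
    {"delta_rot": [0,0,0],"delta_pos": [0,0,0],"gripper": 1},
    {"delta_rot": [0,0,0],"delta_pos": [0,0,0],"gripper": 1},
  ],
)

```text
t: 1.55
eef_pos: [521.5, -321.6, 264.0]
ee_rot: [-3.141, -0.004, 0.001]
ft_force: [-0.8, -0.3, -0.6]
gripper_width: 1.003
```

```bash
python3 - <<'E'
from h import *
o,c=snap("wrist","w1"); print(o["t"],o["eef_pos"],o["ee_rot"],o["qd"].round(3))
o,c=snap("top","t1");o,c=snap("scene","s1")
E
```

```text
1.55 [ 521.4961462  -321.60038756  263.97416992] [-3.14144687e+00 -3.58072116e-03  8.20100521e-04] [-0.039 -0.005  0.011 -0.003 -0.002 -0.007]
```

View pics/w1.png

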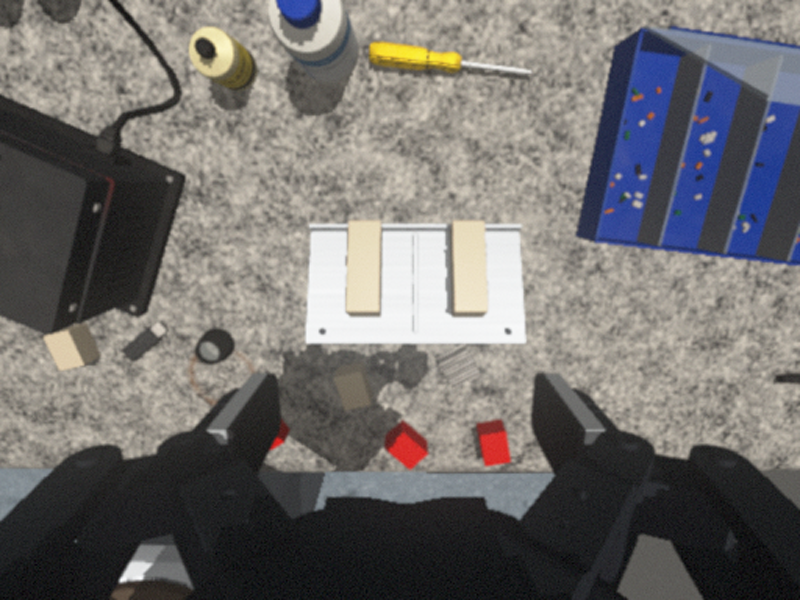

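View pics/t1.png

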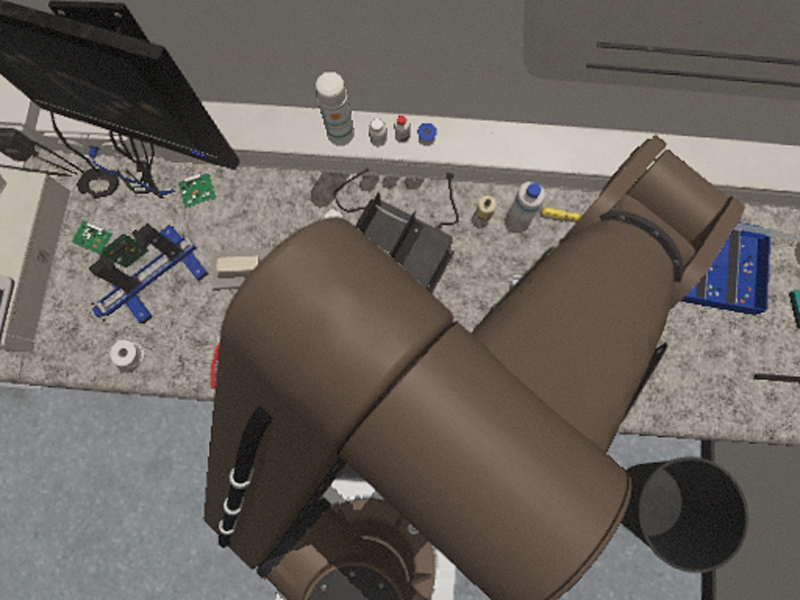

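View pics/s1.png

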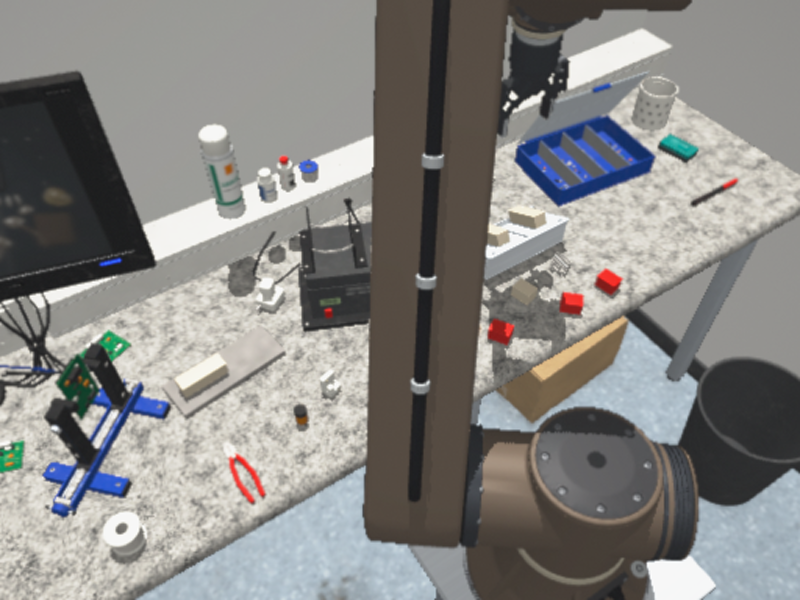

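Wrist view w1: long bricks on the rack at (364,267) and (469,267). The cream half bricks are at (70,347) and, in the hand's shadow, at (352,385). Red decoys are at (275,435), (407,443) and (493,442). I'll measure the bricks next.

```bash
cat >> h.py <<'E'
def blobs(c,roi=None,lo=(12,35,60),hi=(26,110,255),amin=150,scale=1):
    im=cv2.GaussianBlur(c["pixels"],(3,3),0)
    m=cv2.inRange(cv2.cvtColor(im,cv2.COLOR_RGB2HSV),lo,hi)
    if roi is not None:
        k=np.zeros_like(m);x0,y0,x1,y1=roi;k[y0:y1,x0:x1]=1;m=m*k
    m=cv2.morphologyEx(m,cv2.MORPH_OPEN,np.ones((3,3)))
    cs,_=cv2.findContours(m,cv2.RETR_EXTERNAL,cv2.CHAIN_APPROX_NONE)
    return m,[q for q in cs if cv2.contourArea(q)>amin]
E
python3 - <<'E'
from h import *
c=load("w1");T=c["T"]
m,cs=blobs(c)
for q in cs:
    rc=cv2.minAreaRect(q); print(np.array(rc[0]).round(1),np.array(rc[1]).round(1),round(rc[2],1),cv2.contourArea(q))
cv2.imwrite("pics/w1m.png",m)
def crop(c,x0,y0,x1,y1,s,fn): cv2.imwrite(fn,cv2.resize(c["pixels"][y0:y1,x0:x1,::-1],None,fx=s,fy=s,interpolation=cv2.INTER_CUBIC))
crop(c,190,130,345,270,5,"pics/w1c.png")
E
```

```text
[225.8 247.5] [27.9 20.6] 73.3 490.0
[127.1 244.3] [34.9 12.6] 65.2 172.5
[ 45.4 221.6] [28.8 30.2] 66.8 747.5
[299.5 170.5] [61. 21.] 90.0 1203.0
[232.5 170. ] [60. 21.] 90.0 1195.0
[136.1  33.6] [36.3 32.4] 33.7 915.5
```

View pics/w1c.png

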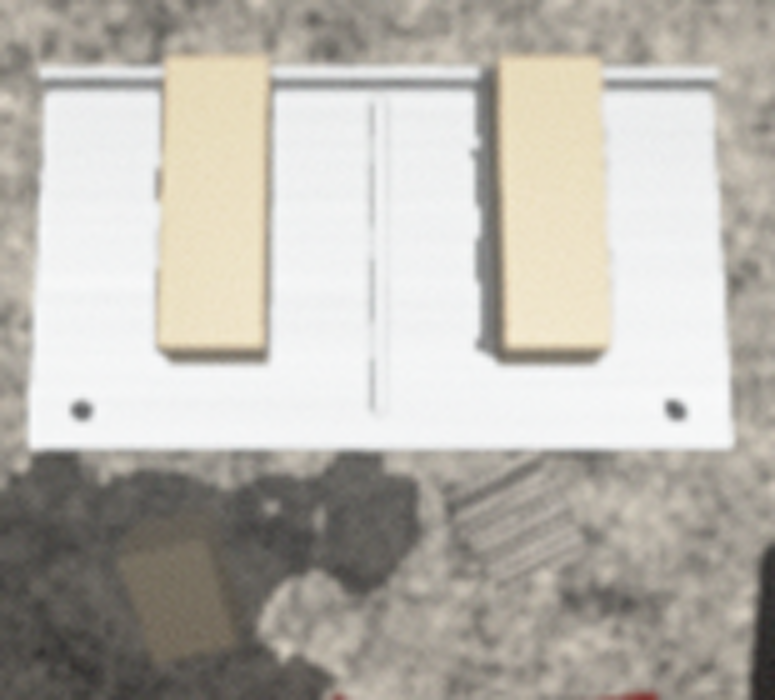

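View pics/w1m.png

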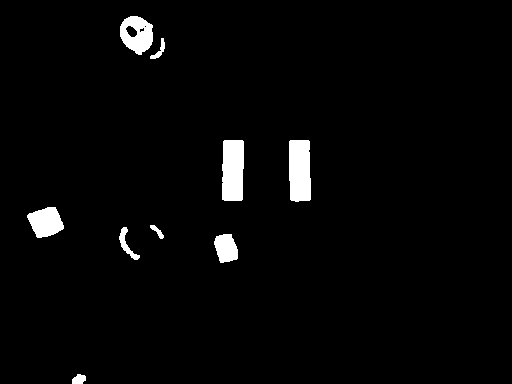

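```bash
python3 - <<'E'
from h import *
c=load("w1");T=c["T"]
for nm,cor in dict(A=[(165,57),(268,57),(265,348),(157,348)],B=[(499,57),(600,57),(607,350),(505,350)]).items():
    cor=np.array(cor)/5+[190,130]-0.1+ -0.4
    cen=cor.mean(0)
    # plane from depth inside
    mk=np.zeros(c["depth"].shape,np.uint8);cv2.fillConvexPoly(mk,cor.astype(int),1);mk=cv2.erode(mk,np.ones((7,7)))
    ys,xs=np.nonzero(mk);P=bydepth(c,T,np.c_[xs,ys]);mu=P.mean(0);n=np.linalg.svd(P-mu)[2][2];n*=np.sign(n[2])
    o,d=rays(c,T,cor); Q=o+d*(((mu-o)@n)/(d@n))[:,None]
    print(nm,"n",n.round(3),"pitch",np.degrees(np.arcsin(n[0])),"\n",Q.round(1),"cen",Q.mean(0).round(1),"L",np.linalg.norm(Q[0]-Q[3]),np.linalg.norm(Q[1]-Q[2]),"W",np.linalg.norm(Q[0]-Q[1]),np.linalg.norm(Q[2]-Q[3]), "yaw",np.degrees(np.arctan2(*( (Q[0]+Q[1]-Q[2]-Q[3])[[1,0]]))))
c0=load("top0");T0=c0["extrinsics"]
m,cs=blobs(c0)
for q in cs:
    rc=cv2.minAreaRect(q); print(np.array(rc[0]).round(1),np.array(rc[1]).round(1),round(rc[2],1),cv2.contourArea(q))
E
```

```text
A n [0.066 0.993 0.097] pitch 3.7805799818380335 
 [[ 595.1 -331.5  481. ]
 [ 585.6 -318.2  351.8]
 [ 576.5 -318.5  361.2]
 [ 612.3 -332.9  483.4]] cen [ 592.4 -325.3  419.4] L 17.383185363248092 13.110340753315688 W 130.25050561444348 128.04150864138802 yaw 168.1848016425803
B n [ 0.076 -0.987  0.145] pitch 4.336632002536418 
 [[ 582.9 -331.2  315.3]
 [ 600.1 -295.5  549.6]
 [ 632.3 -292.8  551.3]
 [ 565.8 -331.   325.1]] cen [ 595.3 -312.6  435.3] L 19.72472321372223 32.40578678104564 W 237.55519197824472 238.7723770773997 yaw -169.32930353604573
[226.8 358.7] [68.7 40.2] 8.1 990.0
[453.  349.5] [116.  67.] -0.0 4557.5
[426.8 284.2] [124.   99.7] 73.9 11147.5
[376.4 188.5] [26.  11.4] 82.4 247.5
[346.3 186.5] [25.5 10.8] 86.4 241.5
[152.4 169.6] [12.9 29.1] 86.4 324.0
[310.2 132.9] [13. 18.] 18.4 176.0
[ 23.6 168.8] [ 18.3 109.4] 13.5 1428.0
```

```bash
python3 - <<'E'
from h import *
c=load("w1");T=c["T"]
for nm,cor in dict(A=[(165,57),(268,57),(265,348),(157,348)],B=[(499,57),(600,57),(607,350),(505,350)]).items():
    cor=np.array(cor)/5+[190,130]-0.5
    mk=np.zeros(c["depth"].shape,np.uint8);cv2.fillConvexPoly(mk,cor.astype(int),1);mk=cv2.erode(mk,np.ones((5,5)))
    mk[c["depth"]<=0]=0
    ys,xs=np.nonzero(mk);dd=c["depth"][ys,xs];print(len(dd),np.percentile(dd,[0,10,50,90,100]))
    ok=abs(dd-np.median(dd))<40;xs=xs[ok];ys=ys[ok]
    P=bydepth(c,T,np.c_[xs,ys]);mu=np.median(P,0)
    for _ in range(3):
        A=np.c_[P[:,:2],np.ones(len(P))];s=np.linalg.lstsq(A,P[:,2],rcond=None)[0];e=P[:,2]-A@s;P=P[abs(e)<2.5*e.std()]
    n=np.array([-s[0],-s[1],1]);n/=np.linalg.norm(n);mu=P.mean(0)
    o,d=rays(c,T,cor); Q=o+d*(((mu-o)@n)/(d@n))[:,None]
    print(nm,"n",n.round(3),"pitch",np.degrees(np.arcsin(n[0])),"\n",Q.round(1),"cen",Q.mean(0).round(1),"L",np.linalg.norm(Q[0]-Q[3]),np.linalg.norm(Q[1]-Q[2]),"W",np.linalg.norm(Q[0]-Q[1]),np.linalg.norm(Q[2]-Q[3]), "yaw",np.degrees(np.arctan2(*( (Q[0]+Q[1]-Q[2]-Q[3])[[1,0]]))))
E
```

```text
1025 [342.6239624  345.77888794 352.16870117 358.74522705 362.72149658]
A n [0.47  0.006 0.883] pitch 28.00754880311253 
 [[ 562.5 -272.2   38.8]
 [ 562.5 -299.6   39. ]
 [ 492.9 -300.    76. ]
 [ 492.9 -272.7   75.9]] cen [ 527.7 -286.1   57.4] L 78.89911577226941 78.83113404818641 W 27.36905902530839 27.32935970803561 yaw 0.3728221801656541
945 [342.99810791 345.82507324 352.38885498 358.82155151 362.18621826]
B n [ 0.47  -0.007  0.883] pitch 28.046043569051534 
 [[ 562.7 -360.9   38.8]
 [ 562.7 -387.8   38.6]
 [ 492.6 -386.5   75.9]
 [ 492.6 -360.6   76.1]] cen [ 527.6 -373.9   57.4] L 79.39729110891341 79.49777185124964 W 26.88292595228253 25.84149316447678 yaw -0.6158062830221898
```

```bash
python3 - <<'E'
from h import *
c=load("top0");T=c["extrinsics"]
q=np.array([(535,188),(528,205),(520,225),(485,205),(484,220)])*.64
print(bydepth(c,T,q).round(0))
c=load("w1");T=c["T"]
q=np.array([(300,10),(315,40),(320,75),(205,47),(235,80)])*.64
print(bydepth(c,T,q).round(0))
E
```

```text
[[ 705. -254.  108.]
 [ 680. -246.   85.]
 [ 669. -247.    2.]
 [ 686. -169.   54.]
 [ 674. -174.    1.]]
[[ 695. -256.  110.]
 [ 685. -260.   86.]
 [ 676. -253.   32.]
 [ 688. -176.   65.]
 [ 673. -184.   31.]]
```

Request:
carry_out(
  deltas=[
    {"delta_rot": [0,0,0],"delta_pos": [14,-12,33],"gripper": 0.62},
    {"delta_rot": [0,0,0],"delta_pos": [14,-12,33],"gripper": 0.62},
    {"delta_rot": [0,0,0],"delta_pos": [14,-12,33],"gripper": 0.62},
    {"delta_rot": [0,-1.4,0],"delta_pos": [0,0,0],"gripper": 0.62},
    {"delta_rot": [0,-1.4,0],"delta_pos": [0,0,0],"gripper": 0.62},
    {"delta_rot": [0,-1.4,0],"delta_pos": [0,0,0],"gripper": 0.62},
    {"delta_rot": [0,-1.4,0],"delta_pos": [0,0,0],"gripper": 0.62},
    {"delta_rot": [0,0,0],"delta_pos": [0,0,0],"gripper": 0.62},
    {"delta_rot": [0,0,0],"delta_pos": [0,0,0],"gripper": 0.62},
  ],
)

```text
t: 2.6
eef_pos: [562.7, -287.0, 164.5]
ee_rot: [-3.048, 0.001, 0.757]
ft_force: [-0.6, -0.1, 0.3]
gripper_width: 0.613
```

```bash
python3 - <<'E'
from h import *
o,c=snap("wrist","w2"); print(o["t"],o["eef_pos"],o["ee_rot"],o["gripper_width"]); print(R.from_rotvec(o["ee_rot"]).as_matrix().round(4))
E
```

```text
2.6 [ 562.71272541 -286.98063489  164.54128316] [-3.04832592e+00  6.11921957e-04  7.56778772e-01] 0.6127919071500572
[[ 8.839e-01 -6.000e-04 -4.677e-01]
 [-2.000e-04 -1.000e+00  8.000e-04]
 [-4.677e-01 -6.000e-04 -8.839e-01]]
```

View pics/w2.png

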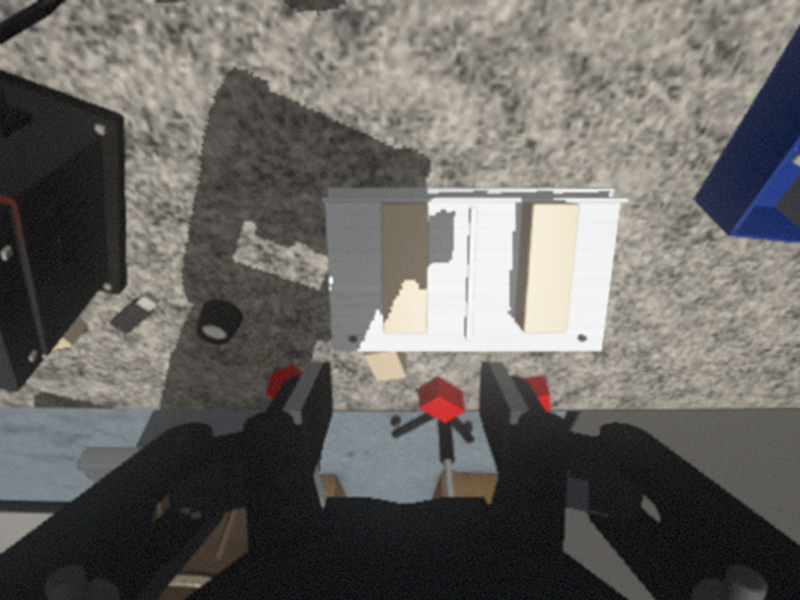

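```bash
python3 - <<'E'
from h import *
c=load("w2")
x0,y0,x1,y1=205,115,405,235
cv2.imwrite("pics/w2c.png",cv2.resize(c["pixels"][y0:y1,x0:x1,::-1],None,fx=4,fy=4,interpolation=cv2.INTER_CUBIC))
E
```

```text
(no output)
```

View pics/w2c.png

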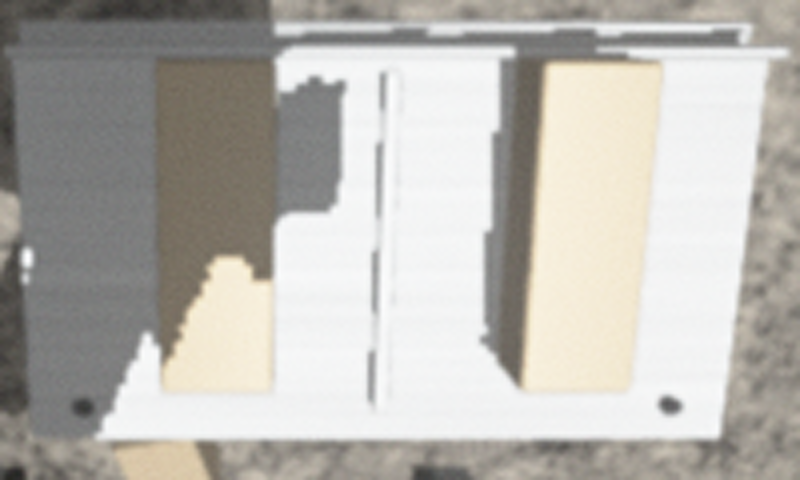

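```bash
python3 - <<'E'
from h import *
c1=load("w1");c2=load("w2")
def tri(a,b):
    A=np.zeros((3,3));B=np.zeros(3)
    for c,p in((c1,a),(c2,b)):
        o,d=rays(c,c["T"],[p]);d=d[0]/np.linalg.norm(d[0]);M=np.eye(3)-np.outer(d,d);A+=M;B+=M@o
    return np.linalg.solve(A,B)
p1={'A':[(165,57),(268,57),(265,348),(157,348)],'B':[(499,57),(600,57),(607,350),(505,350)]}
p2={'A':[(156,60),(275,60),(272,390),(162,390)],'B':[(545,62),(661,62),(631,390),(522,390)]}
for k in 'AB':
    a=np.array(p1[k])/5+[190,130]-.5;b=np.array(p2[k])/4+[205,115]-.5
    Q=np.array([tri(x,y) for x,y in zip(a,b)])
    print(k,Q.round(1).tolist(),Q.mean(0).round(1),"L",np.linalg.norm(Q[0]-Q[3]),np.linalg.norm(Q[1]-Q[2]),"W",np.linalg.norm(Q[0]-Q[1]),np.linalg.norm(Q[2]-Q[3]))
    u=(Q[0]+Q[1]-Q[2]-Q[3]);print("pitch",np.degrees(np.arctan2(-u[2],u[0])))
E
```

```text
A [[562.3, -272.0, 35.7], [562.3, -299.4, 35.7], [492.1, -299.8, 73.2], [492.1, -272.3, 73.2]] [ 527.2 -285.9   54.5] L 79.6152736915314 79.60379875305952 W 27.415093483543075 27.409849819780494
pitch 28.144902923253728
B [[562.5, -361.1, 36.6], [562.5, -388.0, 36.3], [492.3, -387.8, 73.8], [491.9, -361.4, 73.1]] [ 527.3 -374.6   55. ] L 79.5144562881607 79.5429916949867 W 26.93352757055141 26.39923823081916
pitch 27.731450636001288
```

Request:
carry_out(
  deltas=[
    {"delta_rot": [0,0,0],"delta_pos": [19,-1,35],"gripper": 0.62},
    {"delta_rot": [0,0,0],"delta_pos": [0,0,40],"gripper": 0.62},
    {"delta_rot": [0,0,0],"delta_pos": [0,0,35],"gripper": 0.62},
    {"delta_rot": [0,0,0],"delta_pos": [0,0,12],"gripper": 0.62},
    {"delta_rot": [0,0,0],"delta_pos": [0,0,6],"gripper": 0.62},
    {"delta_rot": [0,0,0],"delta_pos": [0,0,6],"gripper": 0.62},
    {"delta_rot": [0,0,0],"delta_pos": [0,0,0],"gripper": 0.62},
    {"delta_rot": [0,0,0],"delta_pos": [0,0,0],"gripper": 0.62},
  ],
)

```text
t: 3.45
eef_pos: [517.7, -285.6, 39.0]
ee_rot: [3.048, 0.0, -0.757]
ft_force: [0.2, 0.9, -0.6]
gripper_width: 0.62
```

```bash
python3 - <<'E'
from h import *
o,c=snap("wrist","w3"); print(o["t"],o["eef_pos"],o["ee_rot"],o["ft_force"])
E
```

```text
3.45 [ 517.68675405 -285.60235619   39.00934981] [ 3.04794940e+00  2.27971430e-04 -7.57071979e-01] [ 0.21788686  0.86272096 -0.61559378]
```

View pics/w3.png

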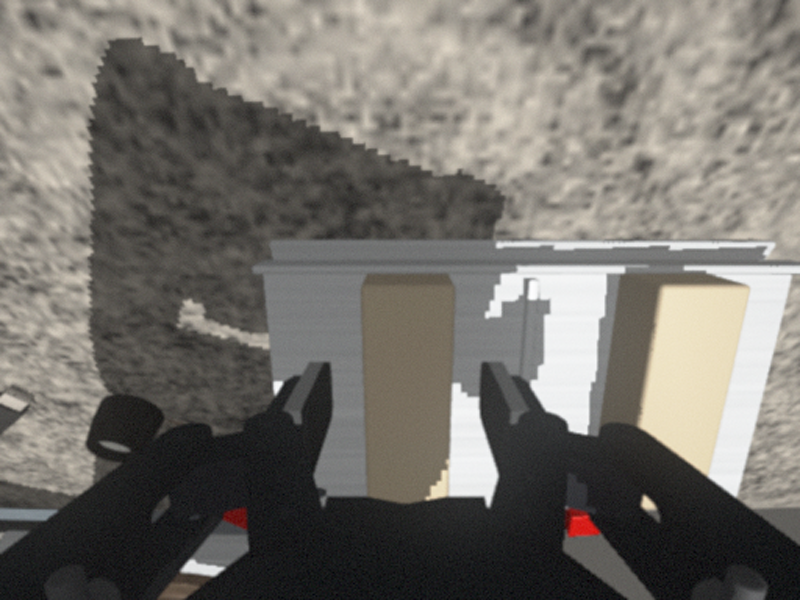

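Request:
carry_out(
  deltas=[
    {"delta_rot": [0,0,0],"delta_pos": [0,0,2.5],"gripper": 0.62},
    {"delta_rot": [0,0,0],"delta_pos": [0,0,0],"gripper": 0.2},
    {"delta_rot": [0,0,0],"delta_pos": [0,0,0],"gripper": 0.2},
    {"delta_rot": [0,0,0],"delta_pos": [0,0,0],"gripper": 0.2},
    {"delta_rot": [0,0,0],"delta_pos": [0,0,0],"gripper": 0.2},
    {"delta_rot": [0,0,0],"delta_pos": [0,0,0],"gripper": 0.2},
    {"delta_rot": [0,0,0],"delta_pos": [0,0,0],"gripper": 0.2},
  ],
  force=40,
)

```text
t: 4.2
eef_pos: [516.0, -285.4, 36.1]
ee_rot: [3.048, 0.0, -0.759]
ft_force: [0.9, -0.4, 3.9]
gripper_width: 0.319
```

```bash
python3 - <<'E'
from h import *
c=load("top0");T=c["extrinsics"]
m,cs=blobs(c,(120,150,200,185))
q=cs[0]; P=onz(c,T,q.reshape(-1,2),36)[:,:2].astype(np.float32); rc=cv2.minAreaRect(P); print(rc)
x0,y0,x1,y1=125,145,205,190
cv2.imwrite("pics/t0c.png",cv2.resize(c["pixels"][y0:y1,x0:x1,::-1],None,fx=10,fy=10,interpolation=cv2.INTER_CUBIC))
E
```

```text
((533.3312377929688, 296.96026611328125), (40.474979400634766, 88.2268295288086), 8.065350532531738)
```

View pics/t0c.png

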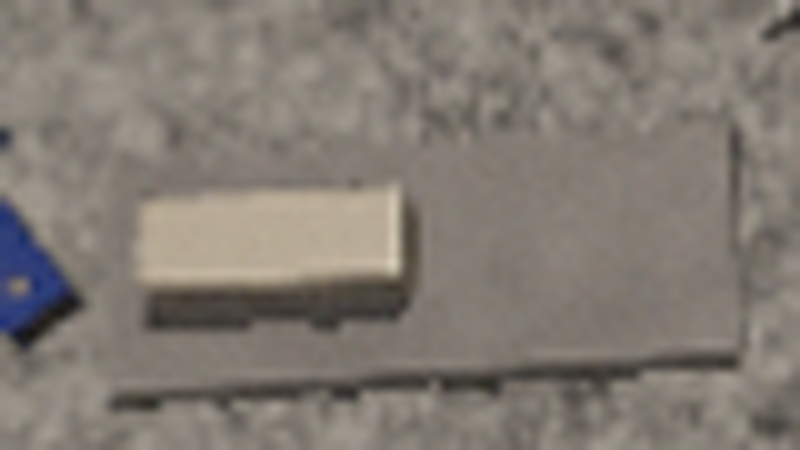

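Request:
carry_out(
  deltas=[
    {"delta_rot": [0,0,0],"delta_pos": [0,0,-8],"gripper": 0.2},
    {"delta_rot": [0,0,0],"delta_pos": [0,0,-20],"gripper": 0.2},
    {"delta_rot": [0,0,0],"delta_pos": [0,0,-40],"gripper": 0.2},
    {"delta_rot": [0,0,0],"delta_pos": [0,0,-40],"gripper": 0.2},
    {"delta_rot": [0,1.4,0],"delta_pos": [0,0,-30],"gripper": 0.2},
    {"delta_rot": [0,1.4,0],"delta_pos": [0,0,-30],"gripper": 0.2},
    {"delta_rot": [0,1.4,0],"delta_pos": [0,0,-30],"gripper": 0.2},
    {"delta_rot": [0,1.4,0],"delta_pos": [0,0,-30],"gripper": 0.2},
    {"delta_rot": [0,0,0],"delta_pos": [0,0,0],"gripper": 0.2},
  ],
)

```text
t: 5.1
eef_pos: [602.4, -286.0, 250.1]
ee_rot: [3.138, -0.001, 0.015]
ft_force: [0.4, -0.0, -1.6]
gripper_width: 0.316
```

```bash
cat >> h.py <<'E'
def plan(pos,rv,tpos,tR,n,sub=None):
    """rows: tool-frame shift (axes before the turn) and turn in 5deg units"""
    R0=R.from_rotvec(rv); rel=(R0.inv()*tR).as_rotvec()
    p=np.array(pos,float);step=(np.array(tpos)-p)/n
    print("turn/row",(np.degrees(rel)/5/n).round(2),"step len",np.linalg.norm(step).round(1))
    for k in range(n):
        Rk=R0*R.from_rotvec(rel*k/n)
        print(k,Rk.inv().apply(step).round(1))
def down(yawdeg):
    y=np.radians(yawdeg)
    return R.from_matrix(np.array([[np.cos(y),np.sin(y),0],[np.sin(y),-np.cos(y),0],[0,0,-1.]]))
E
python3 - <<'E'
from h import *
from station import r
o=r.get_obs();print(o["t"],o["eef_pos"],o["ee_rot"],o["gripper_width"],o["ft_force"])
plan(o["eef_pos"],o["ee_rot"],[545,205,250],down(98),12)
E
```

```text
5.1 [ 602.38137357 -285.99991652  250.05831016] [ 3.13776243e+00 -6.41447707e-04  1.47541642e-02] 0.3156478264826801 [ 0.4014535  -0.02603546 -1.63324246]
turn/row [ 0.01 -0.   -1.63] step len 41.2
0 [ -4.8 -40.9  -0.2]
1 [  1.1 -41.2  -0.2]
2 [  6.9 -40.6  -0.1]
3 [ 12.6 -39.2  -0.1]
4 [ 18.  -37.   -0.1]
5 [ 23.1 -34.1  -0. ]
6 [ 27.7 -30.5  -0. ]
7 [ 31.8 -26.2   0. ]
8 [ 35.2 -21.4   0. ]
9 [ 37.9 -16.2   0. ]
10 [ 39.8 -10.7   0. ]
11 [40.9 -4.9  0. ]
```

Request:
carry_out(
  deltas=[
    {"delta_rot": [0,0,-1.63],"delta_pos": [-5,-41,-1],"gripper": 0.2},
    {"delta_rot": [0,0,-1.63],"delta_pos": [1,-41,0],"gripper": 0.2},
    {"delta_rot": [0,0,-1.63],"delta_pos": [7,-41,0],"gripper": 0.2},
    {"delta_rot": [0,0,-1.63],"delta_pos": [13,-39,0],"gripper": 0.2},
    {"delta_rot": [0,0,-1.63],"delta_pos": [18,-37,0],"gripper": 0.2},
    {"delta_rot": [0,0,-1.63],"delta_pos": [23,-34,0],"gripper": 0.2},
    {"delta_rot": [0,0,-1.63],"delta_pos": [28,-30,0],"gripper": 0.2},
    {"delta_rot": [0,0,-1.63],"delta_pos": [32,-26,0],"gripper": 0.2},
    {"delta_rot": [0,0,-1.63],"delta_pos": [35,-21,0],"gripper": 0.2},
    {"delta_rot": [0,0,-1.63],"delta_pos": [38,-16,0],"gripper": 0.2},
    {"delta_rot": [0,0,-1.63],"delta_pos": [40,-11,0],"gripper": 0.2},
    {"delta_rot": [0,0,-1.63],"delta_pos": [41,-5,0],"gripper": 0.2},
    {"delta_rot": [0,0,0],"delta_pos": [0,0,20],"gripper": 0.2},
    {"delta_rot": [0,0,0],"delta_pos": [0,0,20],"gripper": 0.2},
    {"delta_rot": [0,0,0],"delta_pos": [0,0,0],"gripper": 0.2},
    {"delta_rot": [0,0,0],"delta_pos": [0,0,0],"gripper": 0.2},
  ],
)

```text
t: 6.7
eef_pos: [546.5, 205.8, 205.4]
ee_rot: [-2.064, -2.367, 0.003]
ft_force: [0.8, -1.0, -1.3]
gripper_width: 0.322
```

```bash
python3 - <<'E'
from h import *
o,c=snap("wrist","w4"); print(o["t"],o["eef_pos"],o["ee_rot"],o["ft_force"],o["qd"].round(3))
A=R.from_rotvec(o["ee_rot"]).as_matrix();print(A.round(4),np.degrees(np.arctan2(A[1,0],A[0,0])))
E
```

```text
6.7 [546.48750356 205.77684634 205.39557571] [-2.06439404 -2.36715508  0.00270283] [ 0.78285185 -1.04954661 -1.33220059] [-0.006 -0.022 -0.015  0.001 -0.002 -0.002]
[[-1.360e-01  9.907e-01 -1.700e-03]
 [ 9.907e-01  1.360e-01 -8.000e-04]
 [-6.000e-04 -1.800e-03 -1.000e+00]] 97.81671705677937
```

View pics/w4.png

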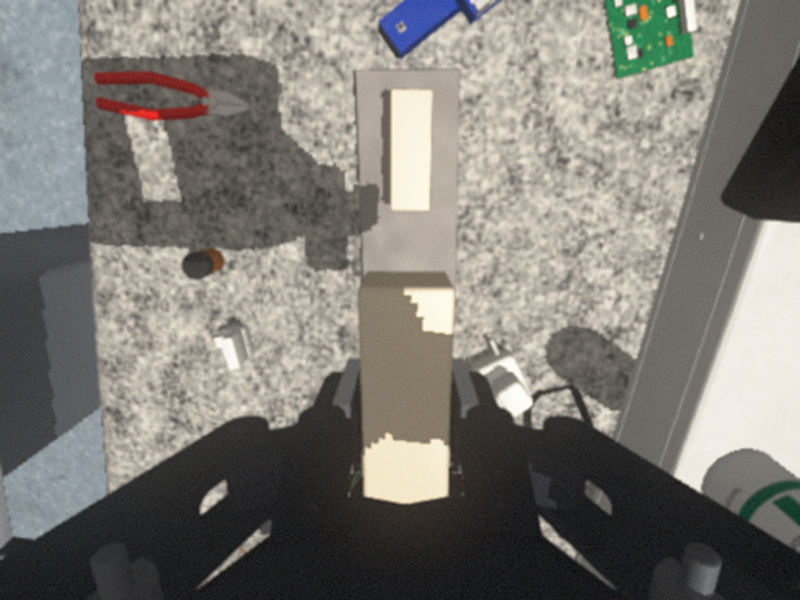

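```bash
python3 - <<'E'
from h import *
c=load("w4")
cv2.imwrite("pics/w4a.png",cv2.resize(c["pixels"][40:190,215:305,::-1],None,fx=4,fy=4,interpolation=cv2.INTER_CUBIC))
cv2.imwrite("pics/w4b.png",cv2.resize(c["pixels"][165:325,220:300,::-1],None,fx=3.75,fy=3.75,interpolation=cv2.INTER_CUBIC))
a=cv2.imread("pics/w4a.png");b=cv2.imread("pics/w4b.png");cv2.imwrite("pics/w4ab.png",np.hstack([a,b]));print(a.shape,b.shape)
E
```

```text
(600, 360, 3) (600, 300, 3)
```

View pics/w4ab.png

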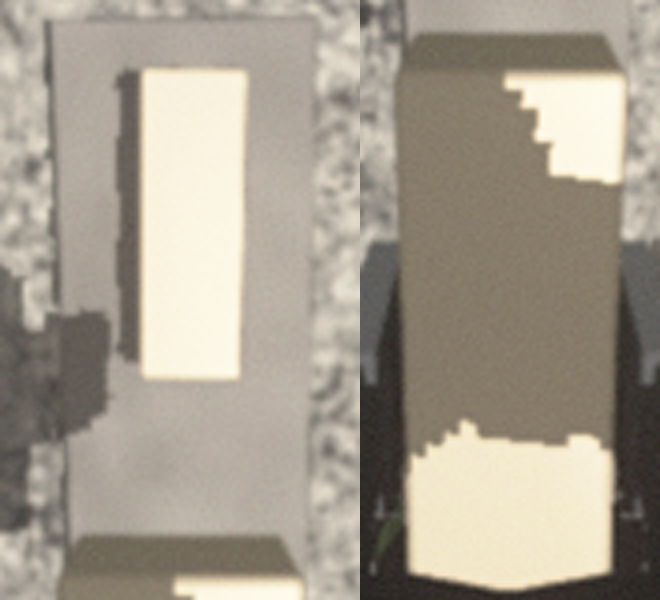

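```bash
cat >> h.py <<'E'
def edge(c,p0,p1,hw=4,n=25,trim=0.12,chan=None):
    """sub-pixel line near the segment p0-p1 (pixel coords); returns point,dir"""
    im=c["pixels"].astype(np.float32); g=cv2.GaussianBlur(im.mean(2) if chan is None else im[:,:,chan],(0,0),0.8)
    p0=np.array(p0,float);p1=np.array(p1,float);t=(p1-p0)/np.linalg.norm(p1-p0);nn=np.array([-t[1],t[0]])
    s=np.arange(-hw,hw+.01,.25);P=[]
    for a in np.linspace(trim,1-trim,n):
        q=p0+(p1-p0)*a; xy=q+s[:,None]*nn
        v=cv2.remap(g,xy[:,0].astype(np.float32)[None],xy[:,1].astype(np.float32)[None],cv2.INTER_CUBIC)[0]
        d=abs(np.gradient(v)); k=d.argmax(); w=d[max(0,k-3):k+4]
        P.append(q+nn*(s[max(0,k-3):k+4]*w).sum()/w.sum())
    P=np.array(P)
    for _ in range(3):
        vx,vy,x,y=cv2.fitLine(P.astype(np.float32),cv2.DIST_HUBER,0,.01,.01).ravel()
        e=(P-[x,y])@np.array([-vy,vx]); P2=P[abs(e)<max(.3,2*e.std())]
        if len(P2)<5: break
        P=P2
    return np.array([x,y]),np.array([vx,vy]),len(P),e.std()
def cross(l,m):
    A=np.c_[l[1],-m[1]];s=np.linalg.solve(A,m[0]-l[0]);return l[0]+l[1]*s[0]
def quad(c,cor,hw=4,verb=True,**k):
    L=[edge(c,cor[i],cor[(i+1)%4],hw,**k) for i in range(4)]
    if verb: print("edge fit n,std",[(l[2],round(float(l[3]),2)) for l in L])
    return np.array([cross(L[i-1],L[i]) for i in range(4)])
def rect(Q):
    # Q order: far-left, far-right, near-right, near-left
    print("cen",Q.mean(0).round(1),"L",np.linalg.norm(Q[0]-Q[3]).round(1),np.linalg.norm(Q[1]-Q[2]).round(1),"W",np.linalg.norm(Q[0]-Q[1]).round(1),np.linalg.norm(Q[2]-Q[3]).round(1))
    for u in (Q[0]-Q[3],Q[1]-Q[2]): print("  dir deg",np.degrees(np.arctan2(u[1],u[0])).round(2))
E
python3 - <<'E'
from h import *
c=load("w4");T=c["T"]
a=np.array([(140,70),(247,70),(240,379),(142,379)])/4+[215,40]-.5
q=quad(c,a);print(q.round(1).tolist());Q=onz(c,T,q,36.);print(Q.round(1).tolist());rect(Q)
s=np.array([(48,22),(316,22),(306,520),(66,520)])/4+[215,40]-.5
q=quad(c,s);Q=onz(c,T,q,10.);print(Q.round(1).tolist());rect(Q)
# held brick top face in tool frame
b=(np.array([(398,73),(625,73),(612,575),(408,575)])-[360,0])/3.75+[220,165]-.5
Ls=[edge(c,b[i],b[(i+1)%4],3) for i in range(4)];print([(l[2],round(float(l[3]),2)) for l in Ls])
q=np.array([cross(Ls[i-1],Ls[i]) for i in range(4)]);print(q.round(1).tolist())
for z in(-22,-24,-26): print(z,onz(c,c["T_tool_cam"],q,z).round(1).tolist())
bb=(np.array([(418,35),(602,35)])-[360,0])/3.75+[220,165]-.5
for z in (0,2,4): print(z,onz(c,c["T_tool_cam"],bb,z).round(1).tolist())
E
```

```text
edge fit n,std [(25, 0.01), (19, 0.23), (25, 0.01), (25, 0.07)]
[[249.89999389648438, 57.0], [275.3999938964844, 57.0], [274.70001220703125, 134.10000610351562], [249.89999389648438, 134.0]]
[[518.2, 335.6, 36.0], [544.6, 339.1, 36.0], [555.7, 261.0, 36.0], [528.2, 257.3, 36.0]]
cen [536.7 298.2  36. ] L 78.9 79.0 W 26.6 27.8
  dir deg 97.26
  dir deg 98.1
edge fit n,std [(25, 1.24), (25, 1.67), (25, 0.01), (21, 1.09)]
[[486.6, 351.2, 10.0], [566.5, 362.0, 10.0], [585.0, 215.5, 10.0], [511.9, 205.5, 10.0]]
cen [537.5 283.5  10. ] L 147.8 147.7 W 80.6 73.7
  dir deg 99.86
  dir deg 97.18
[(24, 0.02), (23, 0.35), (21, 0.55), (21, 0.27)]
[[228.39999389648438, 183.89999389648438], [290.5, 184.0], [285.79998779296875, 320.20001220703125], [233.0, 320.20001220703125]]
-22 [[40.5, -14.1, -22.0], [40.5, 13.9, -22.0], [-33.1, 13.8, -22.0], [-33.1, -14.1, -22.0]]
-24 [[41.0, -13.9, -24.0], [40.9, 13.7, -24.0], [-31.4, 13.5, -24.0], [-31.4, -13.9, -24.0]]
-26 [[41.4, -13.7, -26.0], [41.4, 13.4, -26.0], [-29.7, 13.3, -26.0], [-29.7, -13.6, -26.0]]
0 [[40.9, -13.1, 0.0], [40.9, 12.9, 0.0]]
2 [[40.5, -13.3, 2.0], [40.5, 13.1, 2.0]]
4 [[40.1, -13.5, 4.0], [40.1, 13.3, 4.0]]
```

Request:
carry_out(
  deltas=[
    {"delta_rot": [0,0,0],"delta_pos": [0,0,40],"gripper": 0.2},
    {"delta_rot": [0,0,0],"delta_pos": [0,1,40],"gripper": 0.2},
    {"delta_rot": [0,0,0],"delta_pos": [0,1,30],"gripper": 0.2},
    {"delta_rot": [0,0,0],"delta_pos": [0,0,15],"gripper": 0.2},
    {"delta_rot": [0,0,0],"delta_pos": [0,0,0],"gripper": 0.2},
    {"delta_rot": [0,0,0],"delta_pos": [0,0,0],"gripper": 0.2},
    {"delta_rot": [0,0,0],"delta_pos": [0,0,0],"gripper": 0.2},
  ],
)

```text
t: 7.45
eef_pos: [549.3, 206.2, 82.2]
ee_rot: [2.064, 2.366, 0.003]
ft_force: [-0.2, 1.1, -1.7]
gripper_width: 0.325
```

```bash
python3 - <<'E'
from h import *
o,c=snap("wrist","w5"); print(o["t"],o["eef_pos"],o["ee_rot"],o["ft_force"],o["qd"].round(3))
A=R.from_rotvec(o["ee_rot"]).as_matrix();print(A.round(4),np.degrees(np.arctan2(A[1,0],A[0,0])))
E
```

```text
7.45 [549.2781522  206.16890272  82.16517408] [2.0641368  2.36635932 0.00303413] [-0.15510529  1.05589455 -1.71232983] [ 0.003 -0.002  0.004  0.001 -0.006  0.002]
[[-1.358e-01  9.907e-01  2.400e-03]
 [ 9.907e-01  1.358e-01  5.000e-04]
 [ 2.000e-04  2.400e-03 -1.000e+00]] 97.80468593563067
```

View pics/w5.png

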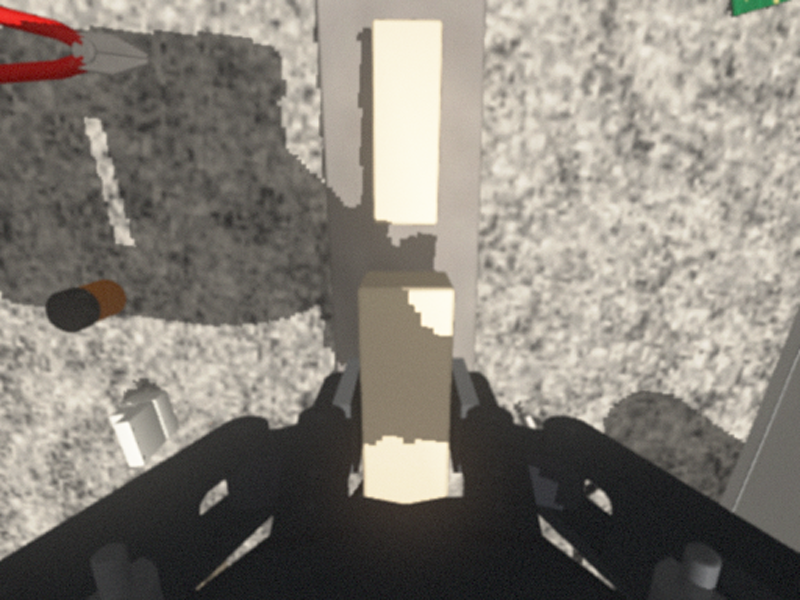

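```bash
cat >> h.py <<'E'
def tri2(c1,a,c2,b):
    A=np.zeros((3,3));B=np.zeros(3)
    for c,p in((c1,a),(c2,b)):
        o,d=rays(c,c["T"],[p]);d=d[0]/np.linalg.norm(d[0]);M=np.eye(3)-np.outer(d,d);A+=M;B+=M@o
    return np.linalg.solve(A,B)
E
python3 - <<'E'
from h import *
c4=load("w4");c=load("w5")
q4=quad(c4,np.array([(140,70),(247,70),(240,379),(142,379)])/4+[215,40]-.5,verb=False)
q=quad(c,np.array([(372,20),(442,20),(438,223),(374,223)])*.64-.2,hw=5);print(q.round(1).tolist())
Q=np.array([tri2(c4,x,c,y) for x,y in zip(q4,q)]);print(Q.round(1).tolist());rect(Q)
for z in (34,36,37):
    Q=onz(c,c["T"],q,z);print(z,Q.round(1).tolist());rect(Q)
print("depth z",bydepth(c,c["T"],q.mean(0)[None]))
Tw=c["T"]@np.linalg.inv(c["T_tool_cam"])
print("tool frame",(np.linalg.inv(Tw)@np.c_[onz(c,c["T"],q,36),np.ones(4)].T)[:3].T.round(1).tolist())
# slab edges at z=10
for p0,p1 in (((322,100),(335,350)),((483,100),(470,340))):
    l=edge(c,np.array(p0)*.64,np.array(p1)*.64,6,n=40);P=onz(c,c["T"],np.array([l[0],l[0]+30*l[1]]),10.);u=P[1]-P[0];print("slab",l[2:],P[0].round(1),np.degrees(np.arctan2(u[1],u[0])))
E
```

```text
edge fit n,std [(21, 0.16), (24, 0.23), (19, 0.01), (22, 0.19)]
[[237.60000610351562, 11.800000190734863], [282.6000061035156, 13.0], [278.79998779296875, 143.0], [239.1999969482422, 143.0]]
[[518.2, 335.5, 36.5], [545.1, 339.7, 33.3], [556.0, 260.5, 28.0], [528.3, 257.2, 35.5]]
cen [536.9 298.2  33.3] L 78.9 80.2 W 27.4 28.9
  dir deg 97.3
  dir deg 97.83
34 [[517.9, 336.3, 34.0], [545.5, 339.4, 34.0], [555.3, 260.7, 34.0], [528.2, 257.0, 34.0]]
cen [536.7 298.3  34. ] L 79.9 79.3 W 27.7 27.3
  dir deg 97.41
  dir deg 97.08
36 [[518.1, 335.6, 36.0], [545.4, 338.7, 36.0], [555.1, 260.8, 36.0], [528.3, 257.2, 36.0]]
cen [536.7 298.1  36. ] L 79.1 78.5 W 27.5 27.0
  dir deg 97.41
  dir deg 97.08
37 [[518.2, 335.3, 37.0], [545.4, 338.4, 37.0], [555.0, 260.9, 37.0], [528.4, 257.3, 37.0]]
cen [536.8 298.   37. ] L 78.7 78.1 W 27.3 26.9
  dir deg 97.41
  dir deg 97.08
depth z [[536.46653549 300.26632557  34.93566712]]
tool frame [[132.5, -13.4, 46.2], [131.8, 14.1, 46.2], [53.3, 13.1, 46.2], [53.4, -13.9, 46.1]]
slab (34, np.float64(1.6533890646961886)) [502.1 248.5  10. ] -83.4770672694198
slab (35, np.float64(1.5538571614093004)) [578.6 262.7  10. ] 98.98413186384629
```

Request:
carry_out(
  deltas=[
    {"delta_rot": [0,0,0.08],"delta_pos": [4,-0.6,25],"gripper": 0.2},
    {"delta_rot": [0,0,0],"delta_pos": [4,0,20],"gripper": 0.2},
    {"delta_rot": [0,0,0],"delta_pos": [0,0,10],"gripper": 0.2},
    {"delta_rot": [0,0,0],"delta_pos": [0,0,5],"gripper": 0.2},
    {"delta_rot": [0,0,0],"delta_pos": [2,0,0],"gripper": 0.2},
    {"delta_rot": [0,0,0],"delta_pos": [0,0,0],"gripper": 0.2},
    {"delta_rot": [0,0,0],"delta_pos": [0,0,0],"gripper": 0.2},
    {"delta_rot": [0,0,0],"delta_pos": [0,0,0],"gripper": 0.2},
  ],
)

```text
t: 8.3
eef_pos: [546.8, 215.9, 21.2]
ee_rot: [2.073, 2.36, 0.001]
ft_force: [0.3, 0.1, -1.9]
gripper_width: 0.325
```

```bash
python3 - <<'E'
from h import *
o,c=snap("wrist","w6"); print(o["t"],o["eef_pos"],o["ee_rot"],o["ft_force"],o["qd"].round(3))
A=R.from_rotvec(o["ee_rot"]).as_matrix();print(A.round(4),np.degrees(np.arctan2(A[1,0],A[0,0])))
cv2.imwrite("pics/w6c.png",cv2.resize(c["pixels"][0:200,180:345,::-1],None,fx=4,fy=3,interpolation=cv2.INTER_CUBIC))
E
```

```text
8.3 [546.82093181 215.92664216  21.18351274] [2.07272635e+00 2.35999399e+00 1.12775732e-03] [ 0.25705317  0.0952319  -1.91454612] [-0.002  0.003  0.002  0.001 -0.    -0.001]
[[-1.291e-01  9.916e-01  9.000e-04]
 [ 9.916e-01  1.291e-01  1.000e-04]
 [ 0.000e+00  9.000e-04 -1.000e+00]] 97.41587034809989
```

View pics/w6c.png

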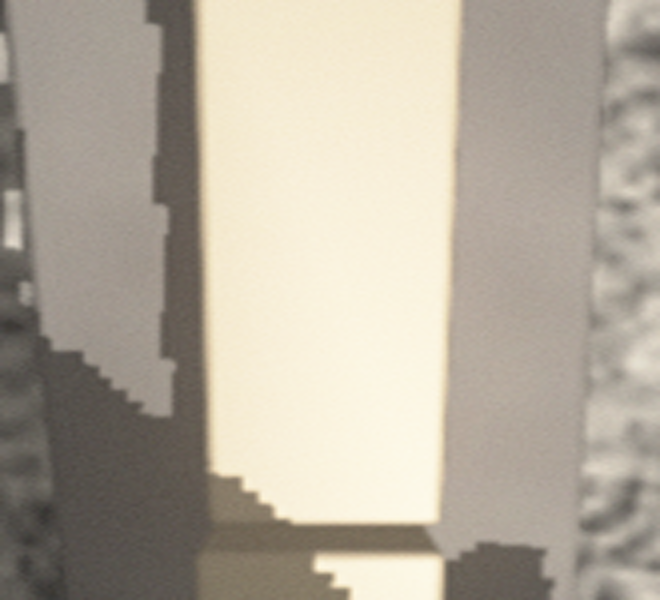

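```bash
python3 - <<'E'
from h import *
c=load("w6");Tt=c["T_tool_cam"];off=np.array([180,0])
def L(p0,p1,hw=3,**k):
    s=np.array([4,3]); return edge(c,np.array(p0)/s+off-.5,np.array(p1)/s+off-.5,hw,**k)
zl=21.2-36
ln=L((215,523),(435,523),2); ll=L((197,20),(209,450),3,n=50); lr=L((461,20),(440,510),3,n=50)
far=L((300,-0),(301,-1)) if 0 else None
P=[onz(c,Tt,np.array([l[0],l[0]+20*l[1]]),zl) for l in (ln,ll,lr)]
for n,l,p in zip(("near","left","right"),(ln,ll,lr),P):
    u=p[1]-p[0];print(n,l[2:],p.round(2).tolist(),"ang",np.degrees(np.arctan2(u[1],u[0])).round(2))
a,b=cross(ln,ll),cross(ln,lr);print("near corners tool",onz(c,Tt,np.array([a,b]),zl).round(2).tolist())
for zt in (-21,-22,-23):
    hf=edge(c,np.array((202,553))/[4,3]+off-.5,np.array((440,553))/[4,3]+off-.5,1.5)
    hl=edge(c,(228.6,186),(231,240),3);hr=edge(c,(290.5,186),(288.5,240),3)
    q=np.array([cross(hf,hl),cross(hf,hr)]);print(zt,"held front corners",q.round(1).tolist(),onz(c,Tt,q,zt).round(2).tolist(),hf[2:],hl[2:],hr[2:])
E
```

```text
near (17, np.float64(0.07884578929695922)) [[43.61, 4.29, -14.8], [43.61, 13.78, -14.8]] ang 90.0
left (41, np.float64(0.20083749520730876)) [[84.6, -12.88, -14.8], [76.29, -12.91, -14.8]] ang -179.83
right (50, np.float64(0.23971729542056955)) [[79.3, 14.1, -14.8], [87.51, 14.14, -14.8]] ang 0.29
near corners tool [[43.62, -13.04, -14.8], [43.61, 13.95, -14.8]]
-21 held front corners [[228.60000610351562, 183.6999969482422], [290.70001220703125, 184.3000030517578]] [[40.37, -14.17, -21.0], [40.11, 14.12, -21.0]] (23, np.float64(0.09730073578205313)) (23, np.float64(0.2186285216858325)) (24, np.float64(0.21563567186919483))
-22 held front corners [[228.60000610351562, 183.6999969482422], [290.70001220703125, 184.3000030517578]] [[40.6, -14.05, -22.0], [40.34, 14.0, -22.0]] (23, np.float64(0.09730073578205313)) (23, np.float64(0.2186285216858325)) (24, np.float64(0.21563567186919483))
-23 held front corners [[228.60000610351562, 183.6999969482422], [290.70001220703125, 184.3000030517578]] [[40.83, -13.94, -23.0], [40.57, 13.88, -23.0]] (23, np.float64(0.09730073578205313)) (23, np.float64(0.2186285216858325)) (24, np.float64(0.21563567186919483))
```

Request:
carry_out(
  deltas=[
    {"delta_rot": [0,0,0],"delta_pos": [1.2,0.4,3],"gripper": 0.2},
    {"delta_rot": [0,0,0],"delta_pos": [0,0,1.5],"gripper": 0.2},
    {"delta_rot": [0,0,0],"delta_pos": [0,0,0.5],"gripper": 0.2},
    {"delta_rot": [0,0,0],"delta_pos": [0,0,0.5],"gripper": 0.2},
    {"delta_rot": [0,0,0],"delta_pos": [0,0,0],"gripper": 0.2},
  ],
)

```text
t: 8.85
eef_pos: [546.8, 217.1, 14.9]
ee_rot: [-2.073, -2.36, 0.0]
ft_force: [-0.5, 0.4, -0.9]
gripper_width: 0.318
```

Request:
carry_out(
  deltas=[
    {"delta_rot": [0,0,0],"delta_pos": [0,0,0.5],"gripper": 0.2},
    {"delta_rot": [0,0,0],"delta_pos": [0,0,0.5],"gripper": 0.2},
    {"delta_rot": [0,0,0],"delta_pos": [0,0,0],"gripper": 0.2},
  ],
)

```text
t: 9.15
eef_pos: [546.8, 217.1, 14.0]
ee_rot: [2.073, 2.36, -0.0]
ft_force: [-0.1, 0.1, -1.6]
gripper_width: 0.321
```

Request:
carry_out(
  deltas=[
    {"delta_rot": [0,0,0],"delta_pos": [0,0,0.5],"gripper": 0.2},
    {"delta_rot": [0,0,0],"delta_pos": [0,0,0],"gripper": 0.2},
  ],
)

```text
t: 9.35
eef_pos: [546.8, 217.1, 13.5]
ee_rot: [2.073, 2.36, -0.0]
ft_force: [0.4, -0.5, -1.3]
gripper_width: 0.319
```

```bash
python3 - <<'E'
from h import *
o,c=snap("wrist","w7"); print(o["t"],o["eef_pos"],o["ft_force"])
cv2.imwrite("pics/w7c.png",cv2.resize(c["pixels"][130:230,200:330,::-1],None,fx=6,fy=6,interpolation=cv2.INTER_CUBIC))
E
```

```text
9.35 [546.77544467 217.14467966  13.51032077] [ 0.43791046 -0.49943373 -1.34881773]
```

View pics/w7c.png

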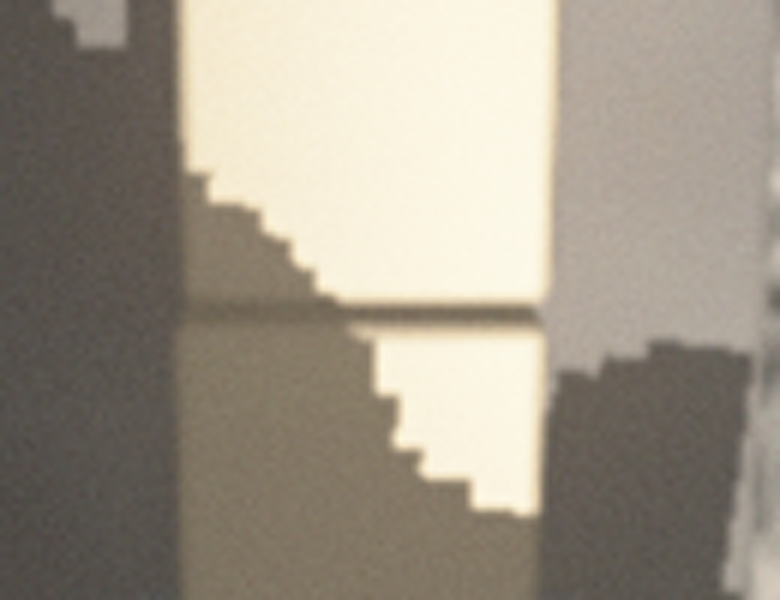

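Request:
carry_out(
  deltas=[
    {"delta_rot": [0,0,0],"delta_pos": [0.6,0.5,0],"gripper": 0.2},
    {"delta_rot": [0,0,0],"delta_pos": [0.6,0,0.4],"gripper": 0.2},
    {"delta_rot": [0,0,0],"delta_pos": [0,0,0.4],"gripper": 0.2},
    {"delta_rot": [0,0,0],"delta_pos": [0,0,0],"gripper": 0.2},
  ],
)

```text
t: 9.8
eef_pos: [547.1, 218.4, 12.7]
ee_rot: [-2.073, -2.36, 0.0]
ft_force: [-0.1, 0.5, -0.7]
gripper_width: 0.319
```

```bash
python3 - <<'E'
from h import *
o,c=snap("wrist","w8"); print(o["t"],o["eef_pos"],o["ft_force"])
cv2.imwrite("pics/w8c.png",cv2.resize(c["pixels"][130:230,200:330,::-1],None,fx=6,fy=6,interpolation=cv2.INTER_CUBIC))
E
```

```text
9.8 [547.06642543 218.41664879  12.67632641] [-0.11111291  0.46136812 -0.72936583]
```

View pics/w8c.png

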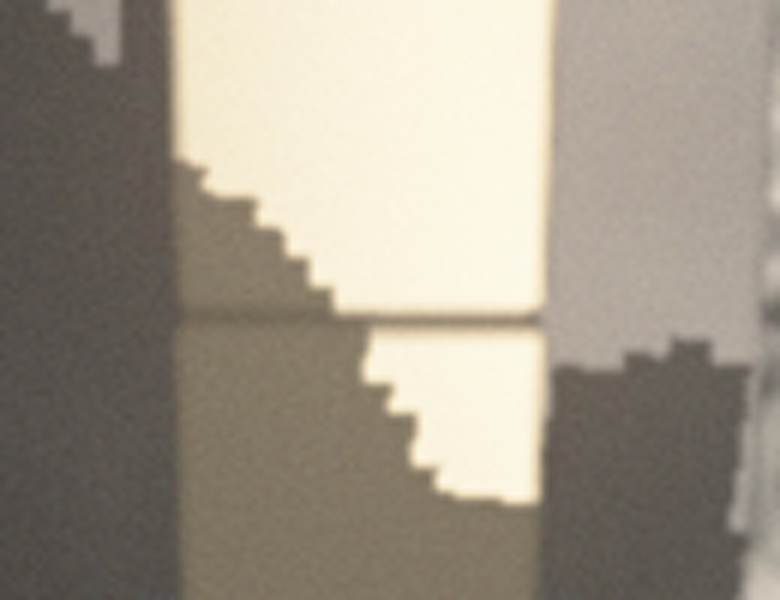

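Request:
carry_out(
  deltas=[
    {"delta_rot": [0,0,0],"delta_pos": [0.4,0,0.4],"gripper": 0.2},
    {"delta_rot": [0,0,0],"delta_pos": [0,0,0.4],"gripper": 0.2},
  ],
)

```text
t: 10.05
eef_pos: [547.1, 218.8, 11.9]
ee_rot: [2.073, 2.36, -0.0]
ft_force: [-0.1, 0.0, -1.3]
gripper_width: 0.32
```

Request:
carry_out(
  deltas=[
    {"delta_rot": [0,0,0],"delta_pos": [0,0,0.4],"gripper": 0.2},
    {"delta_rot": [0,0,0],"delta_pos": [0,0,0],"gripper": 0.2},
  ],
)

```text
t: 10.25
eef_pos: [547.0, 218.8, 11.5]
ee_rot: [-2.073, -2.36, 0.0]
ft_force: [-0.9, 0.6, -0.6]
gripper_width: 0.324
```

Request:
carry_out(
  deltas=[
    {"delta_rot": [0,0,0],"delta_pos": [0,0,0.4],"gripper": 0.2},
    {"delta_rot": [0,0,0],"delta_pos": [0,0,0.4],"gripper": 0.2},
  ],
)

```text
t: 10.45
eef_pos: [547.1, 218.8, 10.8]
ee_rot: [2.073, 2.36, -0.0]
ft_force: [-2.8, -1.7, 6.5]
gripper_width: 0.323
```

Request:
carry_out(
  deltas=[
    {"delta_rot": [0,0,0],"delta_pos": [0,0,0.4],"gripper": 0.2},
    {"delta_rot": [0,0,0],"delta_pos": [0,0,0],"gripper": 0.2},
  ],
)

```text
t: 10.65
eef_pos: [547.1, 218.8, 10.8]
ee_rot: [2.073, 2.36, 0.0]
ft_force: [-1.1, -0.8, 5.4]
gripper_width: 0.321
```

```bash
python3 - <<'E'
from h import *
o,c=snap("wrist","w9"); print(o["t"],o["eef_pos"],o["ft_force"],o["wrist_torque"])
cv2.imwrite("pics/w9c.png",cv2.resize(c["pixels"][130:230,200:330,::-1],None,fx=6,fy=6,interpolation=cv2.INTER_CUBIC))
E
```

```text
10.65 [547.12186478 218.80600046  10.84047044] [-1.0856073  -0.75578549  5.44926476] [-0.11314056  0.30140287 -0.01409266]
```

View pics/w9c.png

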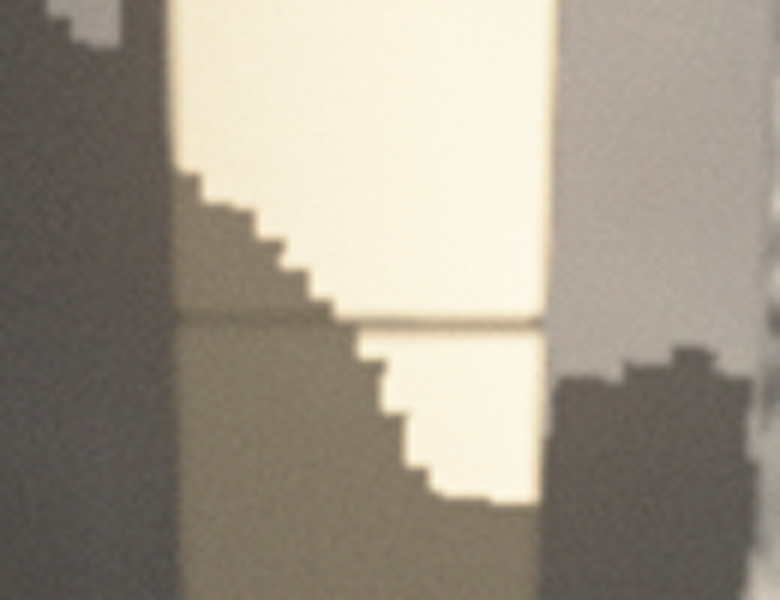

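Request:
carry_out(
  deltas=[
    {"delta_rot": [0,0,0],"delta_pos": [0,0,-0.4],"gripper": 0.2},
    {"delta_rot": [0,0,0],"delta_pos": [0,0,0],"gripper": 0.45},
    {"delta_rot": [0,0,0],"delta_pos": [0,0,0],"gripper": 0.6},
    {"delta_rot": [0,0,0],"delta_pos": [0,0,0],"gripper": 0.62},
    {"delta_rot": [0,0,0],"delta_pos": [0,0,-15],"gripper": 0.62},
    {"delta_rot": [0,0,0],"delta_pos": [0,0,-40],"gripper": 0.62},
    {"delta_rot": [0,0,0],"delta_pos": [0,0,-45],"gripper": 0.62},
    {"delta_rot": [0,0,0],"delta_pos": [0,0,-20],"gripper": 0.62},
    {"delta_rot": [0,0,0],"delta_pos": [0,0,0],"gripper": 0.62},
    {"delta_rot": [0,0,0],"delta_pos": [0,0,0],"gripper": 0.62},
  ],
)

```text
t: 11.7
eef_pos: [546.9, 218.8, 131.4]
ee_rot: [2.073, 2.36, 0.001]
ft_force: [-0.2, 0.4, -0.3]
gripper_width: 0.618
```

```bash
python3 - <<'E'
from h import *
o,c=snap("wrist","w10"); print(o["t"],o["eef_pos"],o["ee_rot"],o["ft_force"])
E
```

```text
11.7 [546.9397193  218.77876521 131.36213529] [2.07278871e+00 2.35999335e+00 1.13286592e-03] [-0.22988335  0.41319851 -0.34683614]
```

View pics/w10.png

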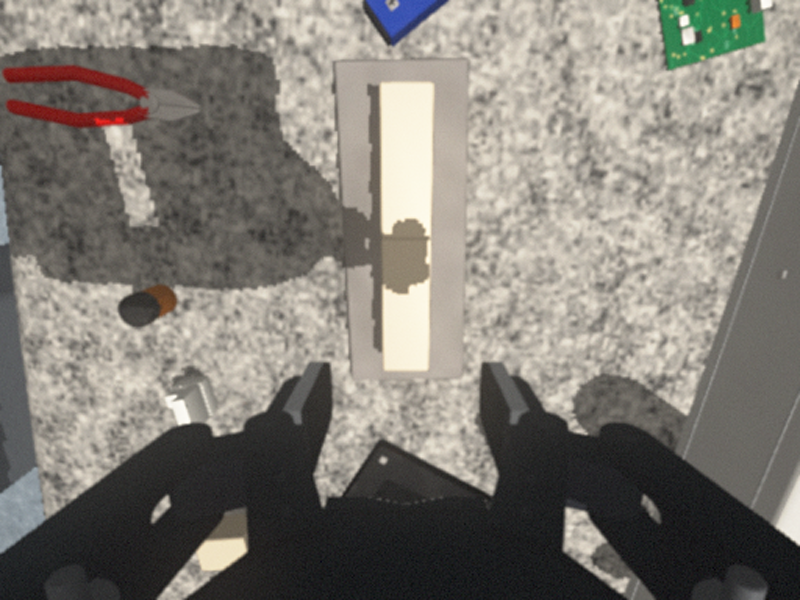

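Brick 1 is laid in line with the first brick, with a thin joint at about (406,239). Next I'll measure the whole course and plan the move back to the rack.

```bash
python3 - <<'E'
from h import *
c=load("w10")
q=quad(c,np.array([(381,83),(433,83),(430,371),(384,371)])*.64-.2,hw=4,n=60,trim=.06);print(q.round(2).tolist())
for z in (32,36):
    Q=onz(c,c["T"],q,z);print(Q.round(1).tolist());rect(Q)
# left/right edges of upper and lower halves
for p0,p1 in (((381,85),(382,205)),((384,300),(384,368)),((433,85),(432,215)),((431,295),(430,368))):
    l=edge(c,np.array(p0)*.64-.2,np.array(p1)*.64-.2,3,n=40,trim=.03);P=onz(c,c["T"],np.array([l[0],l[0]+20*l[1]]),36);u=P[1]-P[0]
    print(l[2],round(float(l[3]),2),P[0].round(2),"deg",np.degrees(np.arctan2(u[1],u[0])).round(2)%180)
from station import r
o=r.get_obs()
plan(o["eef_pos"]+[0,0,110],o["ee_rot"],[565,-374,240],down(0),13)
E
```

```text
edge fit n,std [(57, 0.08), (47, 0.28), (58, 0.01), (50, 0.22)]
[[242.67999267578125, 51.91999816894531], [277.2099914550781, 51.939998626708984], [273.4700012207031, 236.9600067138672], [244.5399932861328, 236.9499969482422]]
[[517.8, 337.9, 32.0], [545.4, 341.4, 32.0], [565.4, 181.1, 32.0], [537.8, 177.5, 32.0]]
cen [541.6 259.5  32. ] L 161.6 161.6 W 27.9 27.8
  dir deg 97.11
  dir deg 97.09
[[518.1, 337.0, 36.0], [545.3, 340.5, 36.0], [564.9, 182.8, 36.0], [537.8, 179.3, 36.0]]
cen [541.5 259.9  36. ] L 158.9 158.9 W 27.4 27.3
  dir deg 97.11
  dir deg 97.09
40 0.08 [521.81 307.51  36.  ] deg 96.75
39 0.26 [535.14 201.52  36.  ] deg 97.99
29 0.13 [549.66 305.69  36.  ] deg 96.95
40 0.07 [562.14 205.98  36.  ] deg 98.01
turn/row [-0.   0.   1.5] step len 45.6
0 [-45.4  -4.5   0. ]
1 [-45.6   1.5   0. ]
2 [-45.    7.4   0. ]
3 [-43.7  13.2   0. ]
4 [-41.6  18.8   0. ]
5 [-38.8  24.1   0. ]
6 [-35.3  28.9   0. ]
7 [-31.2  33.3   0. ]
8 [-26.6  37.    0. ]
9 [-21.6  40.2   0. ]
10 [-16.1  42.7   0. ]
11 [-10.4  44.4   0. ]
12 [-4.5 45.4  0. ]
```

Request:
carry_out(
  deltas=[
    {"delta_rot": [0,0,0],"delta_pos": [0,0,-45],"gripper": 0.62},
    {"delta_rot": [0,0,0],"delta_pos": [0,0,-45],"gripper": 0.62},
    {"delta_rot": [0,0,0],"delta_pos": [0,0,-20],"gripper": 0.62},
    {"delta_rot": [0,0,1.5],"delta_pos": [-45,-4,0],"gripper": 0.62},
    {"delta_rot": [0,0,1.5],"delta_pos": [-46,2,0],"gripper": 0.62},
    {"delta_rot": [0,0,1.5],"delta_pos": [-45,8,0],"gripper": 0.62},
    {"delta_rot": [0,0,1.5],"delta_pos": [-44,13,0],"gripper": 0.62},
    {"delta_rot": [0,0,1.5],"delta_pos": [-41,19,0],"gripper": 0.62},
    {"delta_rot": [0,0,1.5],"delta_pos": [-39,24,0],"gripper": 0.62},
    {"delta_rot": [0,0,1.5],"delta_pos": [-35,29,0],"gripper": 0.62},
    {"delta_rot": [0,0,1.5],"delta_pos": [-31,33,0],"gripper": 0.62},
    {"delta_rot": [0,0,1.5],"delta_pos": [-26,37,0],"gripper": 0.62},
    {"delta_rot": [0,0,1.5],"delta_pos": [-21,40,0],"gripper": 0.62},
    {"delta_rot": [0,0,1.5],"delta_pos": [-15,43,0],"gripper": 0.62},
    {"delta_rot": [0,0,1.5],"delta_pos": [-9,44,0],"gripper": 0.62},
    {"delta_rot": [0,0,1.5],"delta_pos": [-3,45,0],"gripper": 0.62},
    {"delta_rot": [0,0,0],"delta_pos": [0,0,20],"gripper": 0.62},
    {"delta_rot": [0,0,0],"delta_pos": [0,0,0],"gripper": 0.62},
  ],
)

```text
t: 13.55
eef_pos: [570.1, -371.5, 216.4]
ee_rot: [-3.137, 0.005, 0.009]
ft_force: [-0.8, 0.1, -0.8]
gripper_width: 0.621
```

```bash
python3 - <<'E'
from h import *
o,c=snap("wrist","w11"); print(o["t"],o["eef_pos"],o["ee_rot"],o["qd"].round(3))
A=R.from_rotvec(o["ee_rot"]).as_matrix();print(np.degrees(np.arctan2(A[1,0],A[0,0])))
E
```

```text
13.55 [ 570.0567621  -371.46243008  216.36845917] [-3.1372192   0.00488919  0.00862547] [ 0.033 -0.043 -0.019  0.002  0.045 -0.006]
-0.17789874672966144
```

View pics/w11.png

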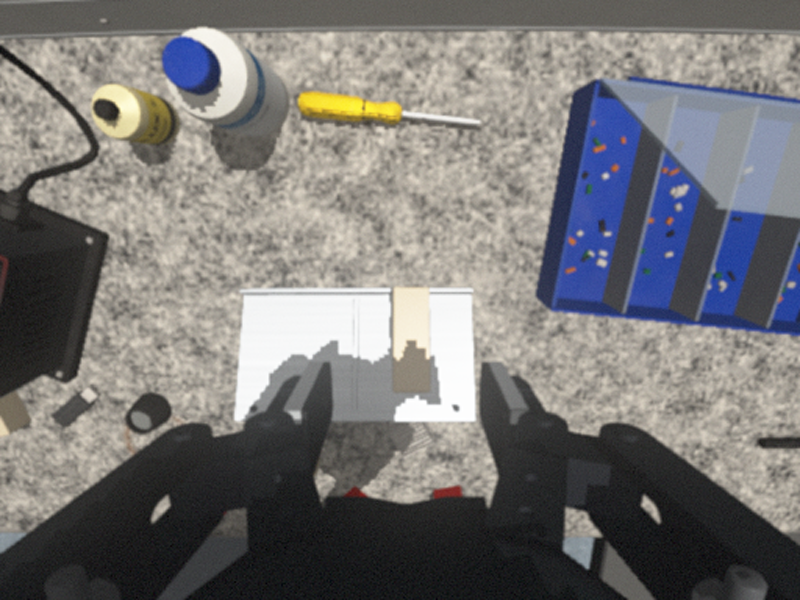

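Request:
carry_out(
  deltas=[
    {"delta_rot": [0,0,0],"delta_pos": [1,1.5,37],"gripper": 0.62},
    {"delta_rot": [0,0,0],"delta_pos": [1,1.2,36],"gripper": 0.62},
    {"delta_rot": [0,-1.4,0],"delta_pos": [0,0,0],"gripper": 0.62},
    {"delta_rot": [0,-1.4,0],"delta_pos": [0,0,0],"gripper": 0.62},
    {"delta_rot": [0,-1.4,0],"delta_pos": [0,0,0],"gripper": 0.62},
    {"delta_rot": [0,-1.4,0],"delta_pos": [0,0,0],"gripper": 0.62},
    {"delta_rot": [0,0,0],"delta_pos": [0,0,0],"gripper": 0.62},
    {"delta_rot": [0,0,0],"delta_pos": [0,0,0],"gripper": 0.62},
  ],
)

```text
t: 14.4
eef_pos: [574.0, -372.8, 147.4]
ee_rot: [-3.049, -0.001, 0.757]
ft_force: [0.2, -0.1, 0.5]
gripper_width: 0.621
```

```bash
cat > tgt.py <<'E'
import sys
from h import *
from station import r
o=r.get_obs();A=R.from_rotvec(o["ee_rot"])
def delta(tp,tR):
    print("t",o["t"],"pos",o["eef_pos"].round(2),"force",o["ft_force"].round(1),"w",round(o["gripper_width"],3))
    print("dpos tool",A.inv().apply(np.array(tp)-o["eef_pos"]).round(2),"drot units",(np.degrees((A.inv()*tR).as_rotvec())/5).round(3))
E
python3 - <<'E'
from tgt import *
tilt=down(0)*R.from_euler('y',-28,degrees=True)
print(tilt.as_matrix().round(3))
delta([516.5,-374.2,37],tilt)
E
```

```text
[[ 0.883  0.    -0.469]
 [ 0.    -1.    -0.   ]
 [-0.469  0.    -0.883]]
t 14.4 pos [ 574.05 -372.84  147.4 ] force [ 0.2 -0.1  0.5] w 0.621
dpos tool [  0.74   1.41 124.5 ] drot units [-0.005 -0.025  0.007]
```

Request:
carry_out(
  deltas=[
    {"delta_rot": [0,0,0],"delta_pos": [0.7,1.4,40],"gripper": 0.62},
    {"delta_rot": [0,0,0],"delta_pos": [0,0,40],"gripper": 0.62},
    {"delta_rot": [0,0,0],"delta_pos": [0,0,25],"gripper": 0.62},
    {"delta_rot": [0,0,0],"delta_pos": [0,0,10],"gripper": 0.62},
    {"delta_rot": [0,0,0],"delta_pos": [0,0,6],"gripper": 0.62},
    {"delta_rot": [0,0,0],"delta_pos": [0,0,3.5],"gripper": 0.62},
    {"delta_rot": [0,0,0],"delta_pos": [0,0,0],"gripper": 0.62},
    {"delta_rot": [0,0,0],"delta_pos": [0,0,0],"gripper": 0.62},
  ],
)

```text
t: 15.2
eef_pos: [516.3, -375.3, 38.4]
ee_rot: [3.048, -0.002, -0.758]
ft_force: [-0.2, 0.5, -1.2]
gripper_width: 0.619
```

```bash
python3 - <<'E'
from tgt import *
tilt=down(0)*R.from_euler('y',-28,degrees=True)
delta([516.5,-374.2,37],tilt)
o,c=snap("wrist","w12")
E
```

```text
t 15.2 pos [ 516.33 -375.3    38.41] force [-0.2  0.5 -1.2] w 0.619
dpos tool [ 0.81 -1.1   1.17] drot units [ 0.003 -0.017 -0.017]
```

View pics/w12.png

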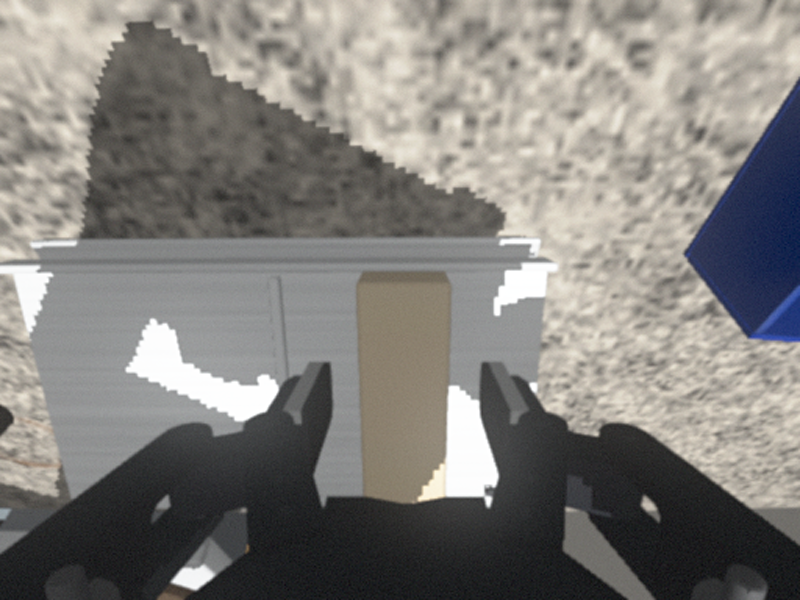

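Request:
carry_out(
  deltas=[
    {"delta_rot": [0,0,0],"delta_pos": [0.6,-0.5,1.2],"gripper": 0.62},
    {"delta_rot": [0,0,0],"delta_pos": [0,0,0],"gripper": 0.2},
    {"delta_rot": [0,0,0],"delta_pos": [0,0,0],"gripper": 0.2},
    {"delta_rot": [0,0,0],"delta_pos": [0,0,0],"gripper": 0.2},
    {"delta_rot": [0,0,0],"delta_pos": [0,0,0],"gripper": 0.2},
    {"delta_rot": [0,0,0],"delta_pos": [0,0,0],"gripper": 0.2},
    {"delta_rot": [0,0,0],"delta_pos": [0,0,-8],"gripper": 0.2},
    {"delta_rot": [0,0,0],"delta_pos": [0,0,-25],"gripper": 0.2},
    {"delta_rot": [0,0,0],"delta_pos": [0,0,-40],"gripper": 0.2},
    {"delta_rot": [0,1.4,0],"delta_pos": [0,0,-40],"gripper": 0.2},
    {"delta_rot": [0,1.4,0],"delta_pos": [0,0,-40],"gripper": 0.2},
    {"delta_rot": [0,1.4,0],"delta_pos": [0,0,-40],"gripper": 0.2},
    {"delta_rot": [0,1.4,0],"delta_pos": [0,0,-40],"gripper": 0.2},
    {"delta_rot": [0,0,0],"delta_pos": [0,0,0],"gripper": 0.2},
  ],
  force=40,
)

```text
t: 16.65
eef_pos: [598.1, -375.9, 259.4]
ee_rot: [3.135, -0.004, 0.018]
ft_force: [-0.4, -0.2, -0.8]
gripper_width: 0.317
```

```bash
python3 - <<'E'
from tgt import *
print(o["t"],o["eef_pos"],o["ee_rot"],o["gripper_width"],o["ft_force"])
plan(o["eef_pos"],o["ee_rot"],[543,248,255],down(97.2),14)
E
```

```text
16.65 [ 598.10637628 -375.86843279  259.44627274] [ 3.13526547 -0.00358716  0.0180677 ] 0.31653124329980803 [-0.37285091 -0.19574731 -0.75141426]
turn/row [ 0.01 -0.   -1.39] step len 44.7
0 [ -4.  -44.6  -0. ]
1 [  1.4 -44.7   0. ]
2 [  6.8 -44.2   0.1]
3 [ 12.1 -43.1   0.1]
4 [ 17.2 -41.3   0.2]
5 [ 22.1 -38.9   0.2]
6 [ 26.6 -35.9   0.2]
7 [ 30.8 -32.5   0.3]
8 [ 34.5 -28.5   0.3]
9 [ 37.7 -24.1   0.3]
10 [ 40.3 -19.4   0.3]
11 [ 42.4 -14.3   0.3]
12 [43.8 -9.1  0.3]
13 [44.6 -3.7  0.3]
```

Request:
carry_out(
  deltas=[
    {"delta_rot": [0,0,-1.39],"delta_pos": [-4,-45,0],"gripper": 0.2},
    {"delta_rot": [0,0,-1.39],"delta_pos": [1,-45,0],"gripper": 0.2},
    {"delta_rot": [0,0,-1.39],"delta_pos": [7,-44,0],"gripper": 0.2},
    {"delta_rot": [0,0,-1.39],"delta_pos": [12,-43,0],"gripper": 0.2},
    {"delta_rot": [0,0,-1.39],"delta_pos": [17,-41,0],"gripper": 0.2},
    {"delta_rot": [0,0,-1.39],"delta_pos": [22,-39,0],"gripper": 0.2},
    {"delta_rot": [0,0,-1.39],"delta_pos": [27,-36,0],"gripper": 0.2},
    {"delta_rot": [0,0,-1.39],"delta_pos": [31,-33,0],"gripper": 0.2},
    {"delta_rot": [0,0,-1.39],"delta_pos": [35,-29,0],"gripper": 0.2},
    {"delta_rot": [0,0,-1.39],"delta_pos": [38,-24,0],"gripper": 0.2},
    {"delta_rot": [0,0,-1.39],"delta_pos": [40,-19,0],"gripper": 0.2},
    {"delta_rot": [0,0,-1.39],"delta_pos": [42,-14,0],"gripper": 0.2},
    {"delta_rot": [0,0,-1.39],"delta_pos": [44,-9,0],"gripper": 0.2},
    {"delta_rot": [0,0,-1.39],"delta_pos": [45,-4,0],"gripper": 0.2},
    {"delta_rot": [0,0,0],"delta_pos": [0,0,40],"gripper": 0.2},
    {"delta_rot": [0,0,0],"delta_pos": [0,0,40],"gripper": 0.2},
    {"delta_rot": [0,0,0],"delta_pos": [0,0,40],"gripper": 0.2},
    {"delta_rot": [0,0,0],"delta_pos": [0,0,20],"gripper": 0.2},
    {"delta_rot": [0,0,0],"delta_pos": [0,0,0],"gripper": 0.2},
    {"delta_rot": [0,0,0],"delta_pos": [0,0,0],"gripper": 0.2},
  ],
)

```text
t: 18.65
eef_pos: [542.4, 250.8, 112.1]
ee_rot: [-2.077, -2.357, 0.001]
ft_force: [-0.5, 0.5, -1.0]
gripper_width: 0.321
```

```bash
python3 - <<'E'
from tgt import *
delta([541.8,259,60],down(97.2))
o,c=snap("wrist","w13")
E
```

```text
t 18.65 pos [542.4  250.78 112.1 ] force [-0.5  0.5 -1. ] w 0.321
dpos tool [ 8.25  0.47 52.1 ] drot units [-0.007  0.005  0.006]
```

View pics/w13.png

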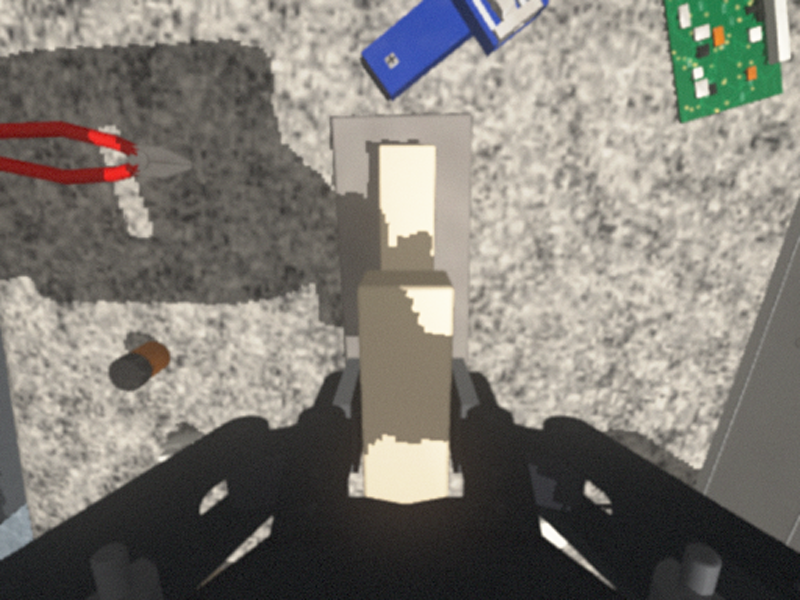

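```bash
python3 - <<'E'
from h import *
for t in ("w6","w13"):
    c=load(t);Tt=c["T_tool_cam"]
    hf=edge(c,(230,184),(289,184),1.8);hb=edge(c,(232,174),(287,174),2)
    hl=edge(c,(228.6,186),(231,240),3);hr=edge(c,(290.5,186),(288.5,240),3)
    q=np.array([cross(hf,hl),cross(hf,hr)]);print(t,q.round(2).tolist(),onz(c,Tt,q,-22).round(2).tolist(),hf[2:],"bottom edge row",hb[0].round(2),hb[2:])
c=load("w13")
q=quad(c,np.array([(380,145),(435,145),(434,230),(381,205)])*.64-.2,hw=3)
for z in (34,36): 
    Q=onz(c,c["T"],q,z);print(z,Q[:2].round(1).tolist())
    Tw=c["T"]@np.linalg.inv(c["T_tool_cam"]);print((np.linalg.inv(Tw)@np.c_[Q,np.ones(4)].T)[:3].T.round(1).tolist())
E
```

```text
w6 [[228.63999938964844, 183.89999389648438], [290.70001220703125, 183.97999572753906]] [[40.52, -14.05, -22.0], [40.47, 14.0, -22.0]] (25, np.float64(0.030403059923257095)) bottom edge row [267.51 174.03] (18, np.float64(0.03055080124039871))
w13 [[228.88999938964844, 182.89999389648438], [289.04998779296875, 182.99000549316406]] [[40.98, -13.93, -22.0], [40.93, 13.24, -22.0]] (23, np.float64(0.02737375045628672)) bottom edge row [258.45 172.59] (25, np.float64(0.30160620330956794))
edge fit n,std [(25, 0.26), (18, 0.11), (25, 1.88), (25, 0.07)]
34 [[518.0, 337.5, 34.0], [545.5, 340.3, 34.0]]
[[89.2, -13.3, 78.1], [88.5, 14.4, 78.1], [44.9, 13.9, 78.1], [61.7, -13.8, 78.1]]
36 [[518.1, 337.4, 36.0], [545.4, 340.1, 36.0]]
[[89.0, -13.2, 76.1], [88.3, 14.3, 76.1], [45.1, 13.7, 76.1], [61.8, -13.6, 76.1]]
```

Request:
carry_out(
  deltas=[
    {"delta_rot": [0,0,0],"delta_pos": [4,0.4,25],"gripper": 0.2},
    {"delta_rot": [0,0,0],"delta_pos": [3.6,0,25],"gripper": 0.2},
    {"delta_rot": [0,0,0],"delta_pos": [0,0,12],"gripper": 0.2},
    {"delta_rot": [0,0,0],"delta_pos": [0,0,6],"gripper": 0.2},
    {"delta_rot": [0,0,0],"delta_pos": [0,0,0],"gripper": 0.2},
    {"delta_rot": [0,0,0],"delta_pos": [0,0,0],"gripper": 0.2},
    {"delta_rot": [0,0,0],"delta_pos": [0,0,0],"gripper": 0.2},
  ],
)

```text
t: 19.4
eef_pos: [542.1, 258.3, 44.8]
ee_rot: [2.077, 2.356, 0.002]
ft_force: [0.6, 0.2, -0.2]
gripper_width: 0.323
```

```bash
python3 - <<'E'
from tgt import *
delta([542.05,258.3,40],down(97.2))
o,c=snap("wrist","w14")
cv2.imwrite("pics/w14c.png",cv2.resize(c["pixels"][60:240,200:330,::-1],None,fx=4,fy=3.3,interpolation=cv2.INTER_CUBIC))
E
```

```text
t 19.4 pos [542.11 258.3   44.83] force [ 0.6  0.2 -0.2] w 0.323
dpos tool [ 0.   -0.07  4.83] drot units [ 0.017 -0.002  0.002]
```

View pics/w14c.png

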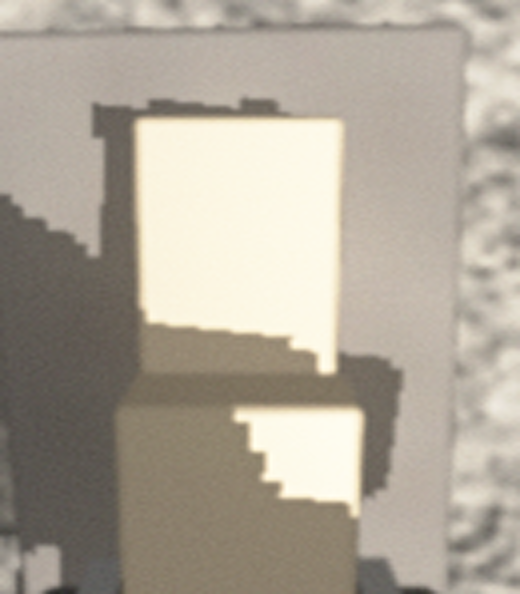

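```bash
python3 - <<'E'
from h import *
c=load("w14");Tt=c["T_tool_cam"]
e=edge(c,np.array([140,118])/[4,3.3]+[200,60]-.5,np.array([340,118])/[4,3.3]+[200,60]-.5,2)
b=edge(c,np.array([145,373])/[4,3.3]+[200,60]-.5,np.array([330,373])/[4,3.3]+[200,60]-.5,2)
f=edge(c,np.array([120,406])/[4,3.3]+[200,60]-.5,np.array([360,406])/[4,3.3]+[200,60]-.5,2)
print(e[0],b[0],f[0])
for z in (44.8-36,44.8-34,44.8-33): print("laid far",onz(c,Tt,e[0],z).round(2))
for z in (1,2,4): print("held bottom",onz(c,Tt,b[0],z).round(2))
for z in (-22,-24): print("held top",onz(c,Tt,f[0],z).round(2))
E
```

```text
[254.59167  95.05438] [259.02145 172.96994] [258.74    183.01303]
laid far [[81.05 -2.65  8.8 ]]
laid far [[81.22 -2.68 10.8 ]]
laid far [[81.31 -2.7  11.8 ]]
held bottom [[41.18 -0.35  1.  ]]
held bottom [[40.99 -0.36  2.  ]]
held bottom [[40.61 -0.36  4.  ]]
held top [[ 40.92  -0.45 -22.  ]]
held top [[ 41.37  -0.44 -24.  ]]
```

Request:
carry_out(
  deltas=[
    {"delta_rot": [0,0,0],"delta_pos": [0,0,3],"gripper": 0.2},
    {"delta_rot": [0,0,0],"delta_pos": [0,0,1.5],"gripper": 0.2},
    {"delta_rot": [0,0,0],"delta_pos": [0,0,0.7],"gripper": 0.2},
    {"delta_rot": [0,0,0],"delta_pos": [0,0,0.5],"gripper": 0.2},
    {"delta_rot": [0,0,0],"delta_pos": [0,0,0],"gripper": 0.2},
  ],
)

```text
t: 19.95
eef_pos: [541.6, 258.2, 38.0]
ee_rot: [2.077, 2.357, -0.0]
ft_force: [0.6, -0.4, -0.5]
gripper_width: 0.323
```

Request:
carry_out(
  deltas=[
    {"delta_rot": [0,0,0],"delta_pos": [0,0,0.5],"gripper": 0.2},
    {"delta_rot": [0,0,0],"delta_pos": [0,0,0.4],"gripper": 0.2},
  ],
)

```text
t: 20.15
eef_pos: [541.7, 258.3, 37.2]
ee_rot: [2.077, 2.357, 0.0]
ft_force: [0.1, 1.0, -1.0]
gripper_width: 0.32
```

Request:
carry_out(
  deltas=[
    {"delta_rot": [0,0,0],"delta_pos": [0,0,0.4],"gripper": 0.2},
    {"delta_rot": [0,0,0],"delta_pos": [0,0,0],"gripper": 0.2},
  ],
)

```text
t: 20.35
eef_pos: [541.7, 258.3, 37.0]
ee_rot: [2.077, 2.357, 0.0]
ft_force: [-0.8, -0.6, 3.3]
gripper_width: 0.322
```

```bash
python3 - <<'E'
from tgt import *
delta([542.05,258.3,40],down(97.2))
o,c=snap("wrist","w15")
cv2.imwrite("pics/w15c.png",cv2.resize(c["pixels"][60:240,200:330,::-1],None,fx=4,fy=3.3,interpolation=cv2.INTER_CUBIC))
E
```

```text
t 20.35 pos [541.65 258.27  36.99] force [-0.8 -0.6  3.3] w 0.322
dpos tool [-0.02  0.4  -3.01] drot units [0.001 0.001 0.004]
```

View pics/w15c.png

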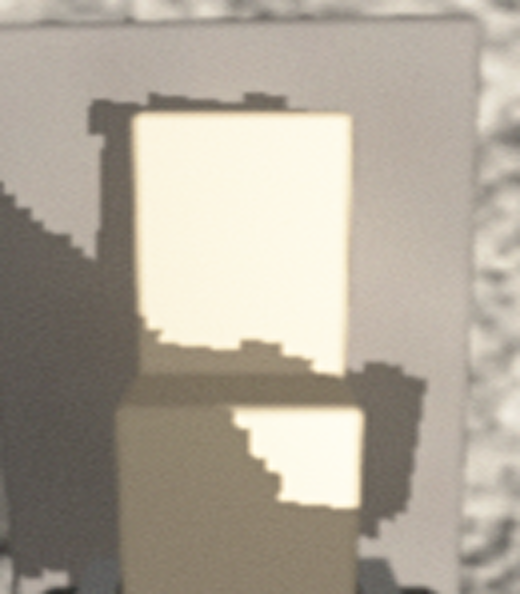

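Request:
carry_out(
  deltas=[
    {"delta_rot": [0,0,0],"delta_pos": [0,0,-1.6],"gripper": 0.2},
    {"delta_rot": [0,0,0],"delta_pos": [0,0.5,0],"gripper": 0.2},
    {"delta_rot": [0,0,0],"delta_pos": [0,0,0],"gripper": 0.2},
    {"delta_rot": [0,0,0],"delta_pos": [0,0,0.8],"gripper": 0.2},
    {"delta_rot": [0,0,0],"delta_pos": [0,0,0.5],"gripper": 0.2},
    {"delta_rot": [0,0,0],"delta_pos": [0,0,0],"gripper": 0.2},
  ],
)

```text
t: 21.0
eef_pos: [542.1, 258.3, 37.0]
ee_rot: [2.077, 2.357, -0.0]
ft_force: [-0.1, 0.3, -0.6]
gripper_width: 0.32
```

```bash
python3 - <<'E'
from tgt import *
delta([542.05,258.3,40],down(97.2))
o,c=snap("wrist","w16")
cv2.imwrite("pics/w16c.png",cv2.resize(c["pixels"][60:240,200:330,::-1],None,fx=4,fy=3.3,interpolation=cv2.INTER_CUBIC))
E
```

```text
t 21.0 pos [542.13 258.3   37.04] force [-0.1  0.3 -0.6] w 0.32
dpos tool [ 0.01 -0.08 -2.96] drot units [-0.001  0.001  0.004]
```

View pics/w16c.png

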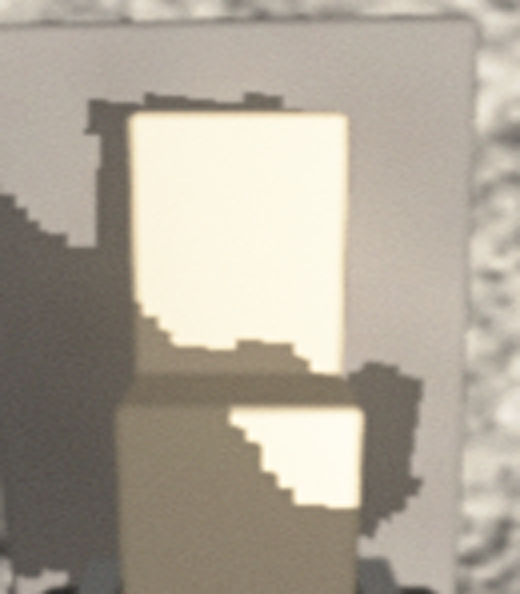

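Request:
carry_out(
  deltas=[
    {"delta_rot": [0,0,0],"delta_pos": [0,0,0.4],"gripper": 0.2},
    {"delta_rot": [0,0,0],"delta_pos": [0,0,0],"gripper": 0.2},
  ],
)

```text
t: 21.25
eef_pos: [542.1, 258.3, 37.0]
ee_rot: [2.077, 2.357, -0.0]
ft_force: [-1.8, 0.3, 3.9]
gripper_width: 0.319
```

Request:
carry_out(
  deltas=[
    {"delta_rot": [0,0,0],"delta_pos": [0,0,0],"gripper": 0.4},
    {"delta_rot": [0,0,0],"delta_pos": [0,0,0],"gripper": 0.6},
    {"delta_rot": [0,0,0],"delta_pos": [0,0,0],"gripper": 0.62},
    {"delta_rot": [0,0,0],"delta_pos": [0,0,-15],"gripper": 0.62},
    {"delta_rot": [0,0,0],"delta_pos": [0,0,-45],"gripper": 0.62},
    {"delta_rot": [0,0,0],"delta_pos": [-10,0,-45],"gripper": 0.62},
    {"delta_rot": [0,0,0],"delta_pos": [-20,0,-30],"gripper": 0.62},
    {"delta_rot": [0,0,0],"delta_pos": [0,0,0],"gripper": 0.62},
    {"delta_rot": [0,0,0],"delta_pos": [0,0,0],"gripper": 0.62},
  ],
)

```text
t: 22.15
eef_pos: [546.0, 228.4, 172.9]
ee_rot: [2.077, 2.355, 0.002]
ft_force: [-0.3, -0.1, -1.7]
gripper_width: 0.621
```

```bash
python3 - <<'E'
from tgt import *
delta([542.05,258.3,40],down(97.2))
o,c=snap("wrist","w17")
E
```

```text
t 22.15 pos [546.02 228.35 172.88] force [-0.3 -0.1 -1.7] w 0.621
dpos tool [ 30.18  -0.44 132.89] drot units [ 0.021 -0.003 -0.005]
```

View pics/w17.png

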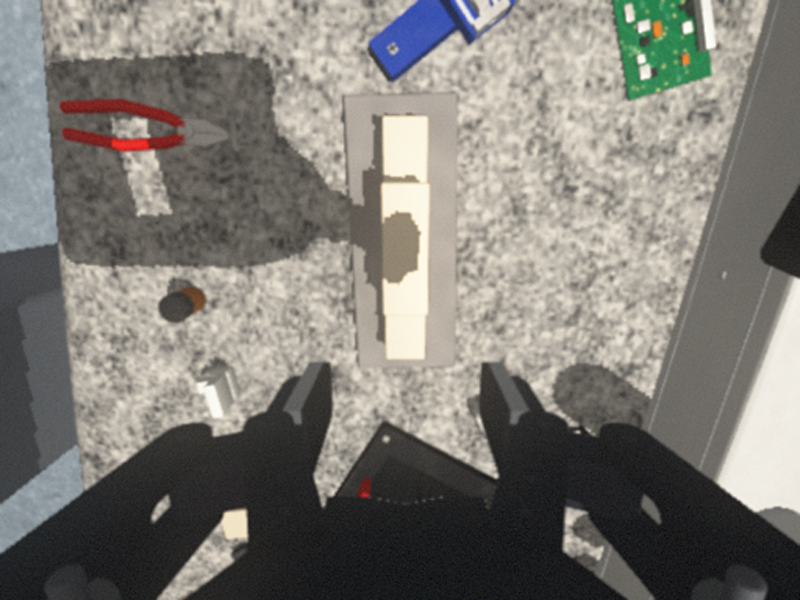

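```bash
python3 - <<'E'
from h import *
c=load("w1");a=cv2.resize(c["pixels"][195:250,15:85,::-1],None,fx=6,fy=6,interpolation=cv2.INTER_CUBIC)
b=cv2.resize(c["pixels"][225:270,200:255,::-1],None,fx=7,fy=7,interpolation=cv2.INTER_CUBIC)
d=load("top0");e=cv2.resize(d["pixels"][195:225,228:258,::-1],None,fx=10,fy=10,interpolation=cv2.INTER_CUBIC)
f=cv2.resize(d["pixels"][215:245,322:352,::-1],None,fx=10,fy=10,interpolation=cv2.INTER_CUBIC)
im=np.zeros((660,800,3),np.uint8);im[:330,:420]=a;im[:315,415:800]=b;im[340:640,0:300]=e;im[340:640,320:620]=f
cv2.imwrite("pics/h.png",im[:600])
E
```

```text
(no output)
```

View pics/h.png

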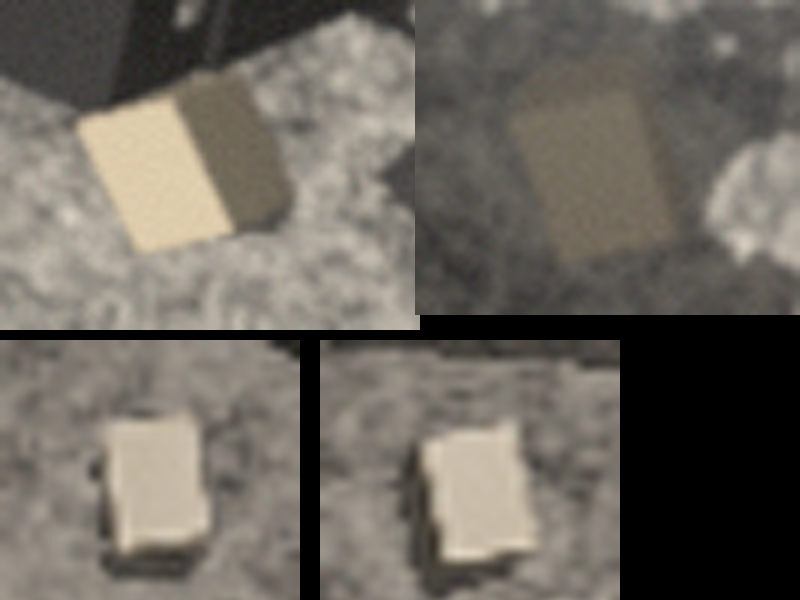

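```bash
python3 - <<'E'
from h import *
c=load("w1")
a=np.array([(77,125),(172,97),(233,232),(140,252)])/6+[15,195]-.5
b=(np.array([(512,118),(638,92),(682,240),(562,264)])-[415,0])/7+[200,225]-.5
d=load("top0")
e=(np.array([(107,422),(195,415),(210,538),(120,552)])-[0,340])/10+[228,195]-.5
f=(np.array([(422,440),(518,425),(538,548),(443,562)])-[320,340])/10+[322,215]-.5
for n,cc,q in(("h1",c,a),("h1top",d,e),("h2",c,b),("h2top",d,f)):
    T=cc["T"] if "T" in cc else cc["extrinsics"]
    for z in (24,26):
        Q=onz(cc,T,q,z);print(n,z);rect(Q)
    print("depth",bydepth(cc,T,q.mean(0)[None]).round(1))
d["T"]=d["extrinsics"]
print("tri h1",tri2(c,a.mean(0),d,e.mean(0)).round(1),"h2",tri2(c,b.mean(0),d,f.mean(0)).round(1))
E
```

```text
h1 24
cen [437.2  13.4  24. ] L 35.8 37.4 W 27.6 26.7
  dir deg 14.0
  dir deg 12.58
h1 26
cen [438.   11.7  26. ] L 35.6 37.2 W 27.5 26.6
  dir deg 14.0
  dir deg 12.58
depth [[438.   12.3  25.3]]
h1top 24
cen [438.4  13.8  24. ] L 39.2 37.2 W 26.3 26.9
  dir deg 10.82
  dir deg 11.76
h1top 26
cen [438.1  13.7  26. ] L 39.2 37.2 W 26.2 26.8
  dir deg 10.82
  dir deg 11.76
depth [[438.1  13.7  25.6]]
h2 24
cen [ 395.4 -269.4   24. ] L 36.9 36.9 W 28.5 27.7
  dir deg 15.06
  dir deg 13.88
h2 26
cen [ 396.5 -269.7   26. ] L 36.7 36.7 W 28.3 27.6
  dir deg 15.06
  dir deg 13.88
depth [[ 396.1 -269.5   24.8]]
h2top 24
cen [ 397.4 -267.3   24. ] L 36.2 36.5 W 28.9 28.4
  dir deg 12.15
  dir deg 11.32
h2top 26
cen [ 397.1 -266.9   26. ] L 36.1 36.4 W 28.8 28.3
  dir deg 12.15
  dir deg 11.32
depth [[ 397.1 -266.9   26.2]]
tri h1 [437.9  13.5  24.3] h2 [ 396.7 -268.4   24.6]
```

```bash
python3 - <<'E'
from h import *
d=load("top0");T=d["extrinsics"]
ys,xs=np.mgrid[110:210,205:300];P=bydepth(d,T,np.c_[xs.ravel(),ys.ravel()])
P=P[np.isfinite(P).all(1)]
for z0,z1 in ((30,100),(100,130),(130,150),(150,190)):
    k=P[(P[:,2]>z0)&(P[:,2]<z1)&(P[:,1]<120)&(P[:,1]>-140)];
    print(z0,len(k),k.min(0).round(0) if len(k) else "",k.max(0).round(0) if len(k) else "")
k=P[(P[:,2]>130)&(P[:,1]<120)&(P[:,1]>-140)&(P[:,0]<650)];k=k[np.argsort(k[:,0])];print(k[::8].round(0).tolist())
k=P[(P[:,2]>60)&(P[:,1]<120)&(P[:,1]>-140)];k=k[np.argsort(k[:,0])];print(k[:12].round(0).tolist())
E
```

```text
30 715 [ 437. -136.   30.] [747. 120. 100.]
100 2192 [ 488. -106.  100.] [656.  86. 130.]
130 143 [528. -36. 130.] [647.  72. 150.]
150 239 [529. -35. 151.] [648.  70. 182.]
[[259.0, -50.0, 1133.0], [259.0, -50.0, 1133.0], [259.0, -50.0, 1133.0], [259.0, -50.0, 1133.0], [259.0, -50.0, 1133.0], [259.0, -50.0, 1133.0], [529.0, 4.0, 152.0], [535.0, 1.0, 152.0], [540.0, 1.0, 173.0], [544.0, -1.0, 167.0], [549.0, -5.0, 142.0], [553.0, 19.0, 152.0], [555.0, -5.0, 168.0], [557.0, 67.0, 135.0], [558.0, 72.0, 148.0], [560.0, -10.0, 165.0], [562.0, 34.0, 148.0], [564.0, 39.0, 149.0], [565.0, -12.0, 147.0], [567.0, 63.0, 160.0], [568.0, 63.0, 137.0], [570.0, 62.0, 177.0], [571.0, 59.0, 155.0], [575.0, 63.0, 177.0], [576.0, 60.0, 176.0], [580.0, 58.0, 139.0], [581.0, -19.0, 170.0], [584.0, 56.0, 135.0], [586.0, -21.0, 140.0], [588.0, -19.0, 167.0], [590.0, 54.0, 177.0], [593.0, 54.0, 175.0], [596.0, 54.0, 176.0], [598.0, 50.0, 156.0], [601.0, -28.0, 164.0], [602.0, 47.0, 176.0], [606.0, -31.0, 150.0], [608.0, 46.0, 159.0], [610.0, 45.0, 179.0], [612.0, -33.0, 135.0], [613.0, -14.0, 143.0], [615.0, 45.0, 179.0], [617.0, -36.0, 145.0], [618.0, 3.0, 141.0], [620.0, 40.0, 137.0], [623.0, 38.0, 168.0], [625.0, 37.0, 146.0], [627.0, 38.0, 179.0], [630.0, 29.0, 151.0], [633.0, 35.0, 143.0], [637.0, 32.0, 155.0], [641.0, 31.0, 137.0], [645.0, 28.0, 134.0]]
[[259.0, -50.0, 1133.0], [259.0, -50.0, 1133.0], [259.0, -50.0, 1133.0], [259.0, -50.0, 1133.0], [259.0, -50.0, 1133.0], [259.0, -50.0, 1133.0], [259.0, -50.0, 1133.0], [259.0, -50.0, 1133.0], [259.0, -50.0, 1133.0], [259.0, -50.0, 1133.0], [259.0, -50.0, 1133.0], [259.0, -50.0, 1133.0]]
```

```bash
python3 - <<'E'
from tgt import *
plan(o["eef_pos"],o["ee_rot"],[438,13,165],down(192.5),13)
E
```

```text
turn/row [-0.   -0.   -1.47] step len 18.5
0 [-15.4 -10.3   0.5]
1 [-14.  -12.2   0.5]
2 [-12.3 -13.9   0.5]
3 [-10.4 -15.3   0.5]
4 [ -8.4 -16.5   0.5]
5 [ -6.2 -17.5   0.5]
6 [ -3.9 -18.1   0.5]
7 [ -1.6 -18.5   0.5]
8 [  0.8 -18.5   0.5]
9 [  3.1 -18.3   0.5]
10 [  5.4 -17.7   0.5]
11 [  7.6 -16.9   0.5]
12 [  9.7 -15.8   0.5]
```

Request:
carry_out(
  deltas=[
    {"delta_rot": [0,0,-1.47],"delta_pos": [-15,-10,0],"gripper": 0.62},
    {"delta_rot": [0,0,-1.47],"delta_pos": [-14,-12,0],"gripper": 0.62},
    {"delta_rot": [0,0,-1.47],"delta_pos": [-12,-14,0],"gripper": 0.62},
    {"delta_rot": [0,0,-1.47],"delta_pos": [-10,-15,0],"gripper": 0.62},
    {"delta_rot": [0,0,-1.47],"delta_pos": [-8,-16,0],"gripper": 0.62},
    {"delta_rot": [0,0,-1.47],"delta_pos": [-6,-17,0],"gripper": 0.62},
    {"delta_rot": [0,0,-1.47],"delta_pos": [-4,-18,0],"gripper": 0.62},
    {"delta_rot": [0,0,-1.47],"delta_pos": [-2,-18,0],"gripper": 0.62},
    {"delta_rot": [0,0,-1.47],"delta_pos": [1,-18,0],"gripper": 0.62},
    {"delta_rot": [0,0,-1.47],"delta_pos": [3,-18,0],"gripper": 0.62},
    {"delta_rot": [0,0,-1.47],"delta_pos": [5,-18,0],"gripper": 0.62},
    {"delta_rot": [0,0,-1.47],"delta_pos": [8,-17,0],"gripper": 0.62},
    {"delta_rot": [0,0,-1.47],"delta_pos": [10,-16,0],"gripper": 0.62},
    {"delta_rot": [0,0,0],"delta_pos": [0,0,0],"gripper": 0.62},
    {"delta_rot": [0,0,0],"delta_pos": [0,0,0],"gripper": 0.62},
  ],
)

```text
t: 23.7
eef_pos: [440.0, 15.7, 171.2]
ee_rot: [0.343, -3.122, -0.0]
ft_force: [0.4, -0.3, -0.0]
gripper_width: 0.619
```

```bash
python3 - <<'E'
from tgt import *
delta([438,13,40],down(192.5))
o,c=snap("wrist","w18")
print(o["joints"].round(2))
E
```

```text
t 23.7 pos [440.01  15.7  171.16] force [ 0.4 -0.3 -0. ] w 0.619
dpos tool [  2.4   -2.25 131.16] drot units [ 0.005 -0.013  0.009]
[-0.11  0.32  2.06  0.    0.76 -1.9 ]
```

View pics/w18.png

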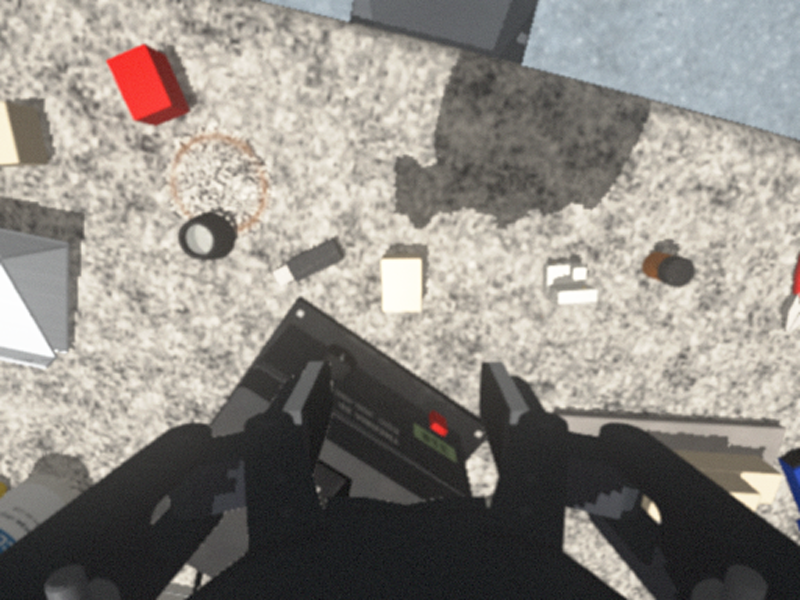

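```bash
python3 - <<'E'
from h import *
c=load("w18");o0=load("w1")
q=quad(c,np.array([(381,258),(422,257),(423,312),(384,314)])*.64-.2,hw=4);print(q.round(1).tolist())
for z in (22,26):
    Q=onz(c,c["T"],q,z);rect(Q)
a=np.array([(77,125),(172,97),(233,232),(140,252)])/6+[15,195]-.5
print("tri",tri2(o0,a.mean(0),c,q.mean(0)).round(1))
from tgt import *
delta([438.3,13,3],down(192.5))
E
```

```text
edge fit n,std [(25, 0.06), (22, 0.08), (24, 0.21), (21, 0.2)]
[[242.8000030517578, 165.10000610351562], [269.20001220703125, 164.89999389648438], [269.1000061035156, 198.89999389648438], [244.39999389648438, 200.3000030517578]]
cen [438.1  12.5  22. ] L 39.6 38.1 W 28.5 27.6
  dir deg -165.72
  dir deg -167.05
cen [437.2  12.3  26. ] L 39.1 37.6 W 28.1 27.2
  dir deg -165.72
  dir deg -167.05
tri [437.5  12.5  24.8]
t 23.75 pos [440.2   15.94 171.27] force [-0.9  0.4  0.6] w 0.621
dpos tool [  2.36  -2.51 168.27] drot units [ 0.004 -0.01   0.018]
```

Request:
carry_out(
  deltas=[
    {"delta_rot": [0,0,-0.2],"delta_pos": [3.2,-2.8,40],"gripper": 0.62},
    {"delta_rot": [0,0,0],"delta_pos": [0,0,45],"gripper": 0.62},
    {"delta_rot": [0,0,0],"delta_pos": [0,0,45],"gripper": 0.62},
    {"delta_rot": [0,0,0],"delta_pos": [0,0,20],"gripper": 0.62},
    {"delta_rot": [0,0,0],"delta_pos": [0,0,10],"gripper": 0.62},
    {"delta_rot": [0,0,0],"delta_pos": [0,0,4],"gripper": 0.62},
    {"delta_rot": [0,0,0],"delta_pos": [0,0,0],"gripper": 0.62},
    {"delta_rot": [0,0,0],"delta_pos": [0,0,0],"gripper": 0.62},
  ],
)

```text
t: 24.55
eef_pos: [438.1, 12.1, 8.6]
ee_rot: [-0.376, 3.117, -0.001]
ft_force: [0.0, 0.0, -0.2]
gripper_width: 0.62
```

```bash
python3 - <<'E'
from tgt import *
delta([437.7,12.5,2.5],down(193.6))
o,c=snap("wrist","w19")
E
```

```text
t 24.55 pos [438.11  12.06   8.62] force [ 0.   0.  -0.2] w 0.62
dpos tool [0.3  0.53 6.11] drot units [-0.008  0.018  0.031]
```

View pics/w19.png

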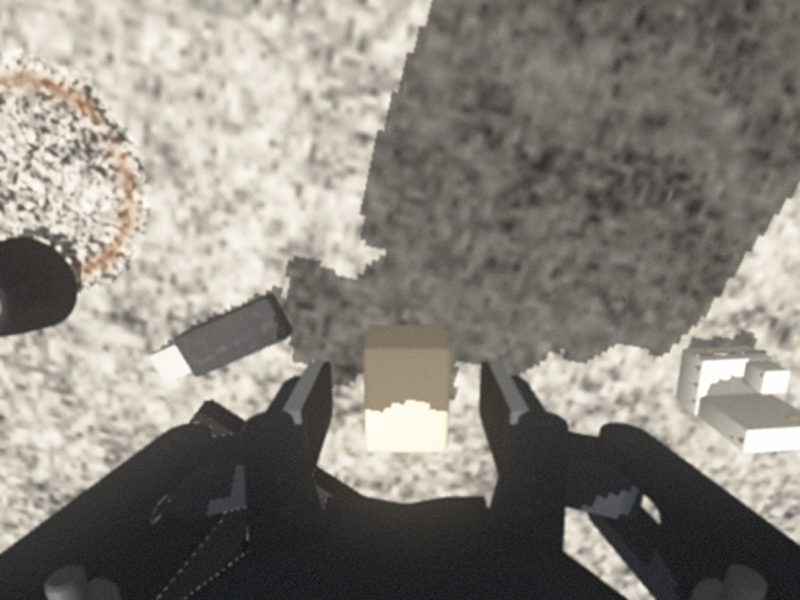

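Request:
carry_out(
  deltas=[
    {"delta_rot": [0,0,0],"delta_pos": [0.3,0.3,5.8],"gripper": 0.62},
    {"delta_rot": [0,0,0],"delta_pos": [0,0,0],"gripper": 0.2},
    {"delta_rot": [0,0,0],"delta_pos": [0,0,0],"gripper": 0.2},
    {"delta_rot": [0,0,0],"delta_pos": [0,0,0],"gripper": 0.2},
    {"delta_rot": [0,0,0],"delta_pos": [0,0,0],"gripper": 0.2},
    {"delta_rot": [0,0,0],"delta_pos": [0,0,0],"gripper": 0.2},
    {"delta_rot": [0,0,0],"delta_pos": [0,0,-8],"gripper": 0.2},
    {"delta_rot": [0,0,0],"delta_pos": [0,0,-30],"gripper": 0.2},
    {"delta_rot": [0,0,0],"delta_pos": [0,0,-45],"gripper": 0.2},
    {"delta_rot": [0,0,0],"delta_pos": [0,0,-45],"gripper": 0.2},
    {"delta_rot": [0,0,0],"delta_pos": [0,0,-40],"gripper": 0.2},
    {"delta_rot": [0,0,0],"delta_pos": [0,0,0],"gripper": 0.2},
  ],
  force=40,
)

```text
t: 25.8
eef_pos: [438.7, 12.1, 174.7]
ee_rot: [-0.376, 3.111, -0.003]
ft_force: [0.1, -0.3, -0.1]
gripper_width: 0.321
```

```bash
python3 - <<'E'
from tgt import *
print(o["t"],o["eef_pos"],o["gripper_width"])
plan(o["eef_pos"],o["ee_rot"],[550.5,189,170],down(97.2),13)
E
```

```text
25.8 [438.69513541  12.09345162 174.67001487] 0.32116671890400217
turn/row [0.   0.01 1.49] step len 16.1
0 [-11.6  11.2   0.4]
1 [-10.   12.6   0.4]
2 [-8.3 13.8  0.4]
3 [-6.5 14.7  0.4]
4 [-4.5 15.4  0.4]
5 [-2.5 15.9  0.4]
6 [-0.4 16.1  0.4]
7 [ 1.7 16.   0.4]
8 [ 3.7 15.7  0.4]
9 [ 5.7 15.   0.4]
10 [ 7.6 14.2  0.4]
11 [ 9.4 13.1  0.4]
12 [11.  11.8  0.4]
```

Request:
carry_out(
  deltas=[
    {"delta_rot": [0,0,1.49],"delta_pos": [-12,11,0],"gripper": 0.2},
    {"delta_rot": [0,0,1.49],"delta_pos": [-10,13,0],"gripper": 0.2},
    {"delta_rot": [0,0,1.49],"delta_pos": [-8,14,0],"gripper": 0.2},
    {"delta_rot": [0,0,1.49],"delta_pos": [-6,15,0],"gripper": 0.2},
    {"delta_rot": [0,0,1.49],"delta_pos": [-5,15,0],"gripper": 0.2},
    {"delta_rot": [0,0,1.49],"delta_pos": [-3,16,0],"gripper": 0.2},
    {"delta_rot": [0,0,1.49],"delta_pos": [0,16,0],"gripper": 0.2},
    {"delta_rot": [0,0,1.49],"delta_pos": [2,16,0],"gripper": 0.2},
    {"delta_rot": [0,0,1.49],"delta_pos": [4,16,0],"gripper": 0.2},
    {"delta_rot": [0,0,1.49],"delta_pos": [6,15,0],"gripper": 0.2},
    {"delta_rot": [0,0,1.49],"delta_pos": [8,14,0],"gripper": 0.2},
    {"delta_rot": [0,0,1.49],"delta_pos": [9,13,0],"gripper": 0.2},
    {"delta_rot": [0,0,1.49],"delta_pos": [11,12,0],"gripper": 0.2},
    {"delta_rot": [0,0,0],"delta_pos": [0,0,40],"gripper": 0.2},
    {"delta_rot": [0,0,0],"delta_pos": [0,0,25],"gripper": 0.2},
    {"delta_rot": [0,0,0],"delta_pos": [0,0,0],"gripper": 0.2},
    {"delta_rot": [0,0,0],"delta_pos": [0,0,0],"gripper": 0.2},
  ],
)

```text
t: 27.5
eef_pos: [548.8, 189.9, 104.9]
ee_rot: [-2.083, -2.351, 0.002]
ft_force: [0.6, -0.5, -0.8]
gripper_width: 0.316
```

```bash
python3 - <<'E'
from tgt import *
delta([549.5,199.8,70],down(97.2))
o,c=snap("wrist","w20")
E
```

```text
t 27.5 pos [548.79 189.92 104.9 ] force [ 0.6 -0.5 -0.8] w 0.316
dpos tool [ 9.73  1.94 34.9 ] drot units [-0.013  0.002 -0.057]
```

View pics/w20.png

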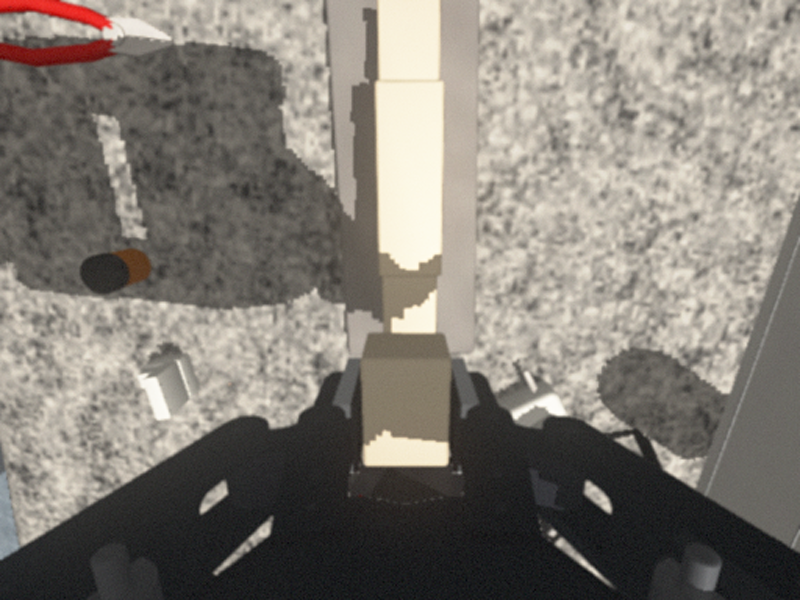

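```bash
cat >> h.py <<'E'
def tx(c,p0,p1,zs,hw=2.5,s=.64,**k):
    l=edge(c,np.array(p0)*s-.2,np.array(p1)*s-.2,hw,**k)
    print("  line",l[0].round(2),l[1].round(3),l[2],round(float(l[3]),2),[onz(c,c["T_tool_cam"],np.array([l[0]-8*l[1],l[0]+8*l[1]]),z)[:,:2].round(2).tolist() for z in zs])
    return l
E
python3 - <<'E'
from h import *
c=load("w20")
zl=104.9-62
print("long2 near");tx(c,(380,275),(440,275),(zl,zl+2))
print("long2 far");tx(c,(378,81),(442,81),(zl,zl+2))
print("long2 L");tx(c,(375,90),(378,265),(zl,zl+2),n=40)
print("long2 R");tx(c,(443,90),(441,250),(zl,zl+2),n=40)
print("half front top");tx(c,(364,358),(448,358),(-22,-24))
print("half front bottom");tx(c,(370,333),(443,333),(1,2))
print("half rear top");tx(c,(366,466),(447,466),(-22,-24))
print("half L");tx(c,(362,365),(365,430),(-22,-24))
print("half R");tx(c,(450,365),(448,430),(-22,-24))
E
```

```text
long2 near
  line [257.46 174.3 ] [ 0.996 -0.086] 17 0.36 [[[31.85, -7.0], [32.81, 4.0]], [[31.46, -7.08], [32.43, 4.04]]]
long2 far
  line [263.76  50.13] [ 1.    -0.001] 25 0.01 [[[110.27, -2.38], [110.28, 7.5]], [[110.73, -2.4], [110.74, 7.58]]]
long2 L
  line [240.85 115.8 ] [0.019 1.   ] 40 0.22 [[[76.15, -12.27], [66.09, -12.25]], [[76.24, -12.4], [66.07, -12.38]]]
long2 R
  line [282.57 111.39] [ 0.017 -1.   ] 40 0.2 [[[68.88, 14.95], [78.86, 14.91]], [[68.89, 15.11], [78.98, 15.07]]]
half front top
  line [261.68 228.96] [1.    0.002] 23 0.11 [[[18.65, -2.87], [18.62, 4.71]], [[19.47, -2.82], [19.45, 4.63]]]
half front bottom
  line [262.62 212.9 ] [1.    0.002] 19 0.13 [[[18.72, -2.81], [18.7, 6.07]], [[18.38, -2.83], [18.35, 6.11]]]
half rear top
  line [257.17 298.03] [ 1. -0.] 25 0.0 [[[-19.45, -5.42], [-19.45, 2.78]], [[-17.99, -5.33], [-17.99, 2.74]]]
half L
  line [231.02 253.61] [0.011 1.   ] 23 0.08 [[[10.0, -13.9], [1.39, -14.06]], [[10.97, -13.67], [2.51, -13.83]]]
half R
  line [287.57 253.55] [ 0.04  -0.999] 25 0.17 [[[1.42, 13.51], [10.02, 13.58]], [[2.53, 13.28], [10.99, 13.35]]]
```

Request:
carry_out(
  deltas=[
    {"delta_rot": [0,0,0],"delta_pos": [3,0.8,25],"gripper": 0.2},
    {"delta_rot": [0,0,-0.02],"delta_pos": [3,0.7,20],"gripper": 0.2},
    {"delta_rot": [0,0,0],"delta_pos": [2,0,10],"gripper": 0.2},
    {"delta_rot": [0,0,0],"delta_pos": [1,0,4],"gripper": 0.2},
    {"delta_rot": [0,0,0],"delta_pos": [1,0,0],"gripper": 0.2},
    {"delta_rot": [0,0,0],"delta_pos": [0,0,0],"gripper": 0.2},
    {"delta_rot": [0,0,0],"delta_pos": [0,0,0],"gripper": 0.2},
  ],
)

```text
t: 28.25
eef_pos: [549.6, 200.1, 46.8]
ee_rot: [2.081, 2.352, 0.002]
ft_force: [0.0, -0.2, -1.1]
gripper_width: 0.318
```

```bash
python3 - <<'E'
from tgt import *
delta([549.5,199.8,39],down(97.2))
o,c=snap("wrist","w21")
cv2.imwrite("pics/w21c.png",cv2.resize(c["pixels"][150:310,200:330,::-1],None,fx=5,fy=3.7,interpolation=cv2.INTER_CUBIC))
E
```

```text
t 28.25 pos [549.58 200.13  46.79] force [ 0.  -0.2 -1.1] w 0.318
dpos tool [-0.32 -0.13  7.79] drot units [ 0.016 -0.001 -0.038]
```

View pics/w21c.png

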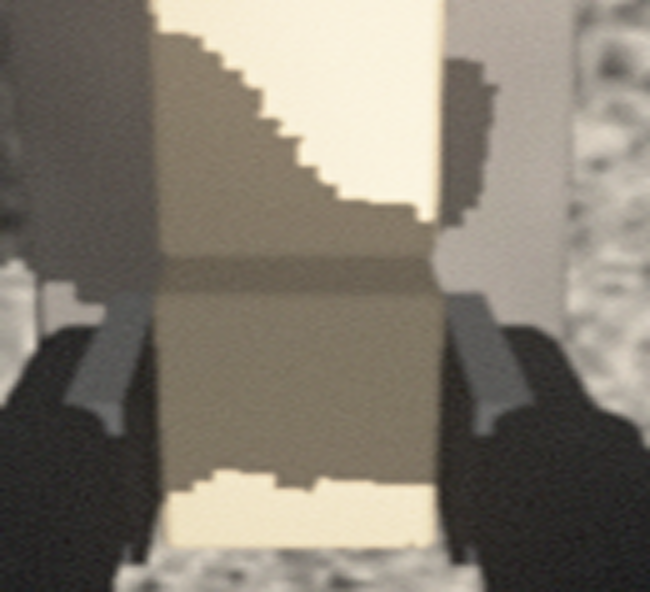

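```bash
python3 - <<'E'
from h import *
c=load("w21")
g=cv2.cvtColor(c["pixels"],cv2.COLOR_RGB2GRAY).astype(float)
print(np.c_[np.arange(210,235),g[210:235,240:282].mean(1).round(1)].tolist())
Tt=c["T_tool_cam"]
for nm,row,zs in (("long near",219.0,(46.8-62,46.8-60)),("half front",228.7,(-22,-23.5))):
    for z in zs: print(nm,z,onz(c,Tt,[(259,row)],z)[0,:2].round(2))
E
```

```text
[[210.0, 120.6], [211.0, 121.3], [212.0, 120.9], [213.0, 120.4], [214.0, 120.9], [215.0, 120.1], [216.0, 120.5], [217.0, 118.1], [218.0, 114.3], [219.0, 106.5], [220.0, 100.5], [221.0, 100.0], [222.0, 99.2], [223.0, 99.5], [224.0, 99.4], [225.0, 98.6], [226.0, 98.8], [227.0, 98.8], [228.0, 100.7], [229.0, 106.6], [230.0, 113.1], [231.0, 115.8], [232.0, 117.6], [233.0, 117.5], [234.0, 117.7]]
long near -15.200000000000003 [21.13 -0.36]
long near -13.200000000000003 [20.38 -0.36]
half front -22 [18.77 -0.35]
half front -23.5 [19.39 -0.35]
```

Request:
carry_out(
  deltas=[
    {"delta_rot": [0,0,0],"delta_pos": [0,0,4],"gripper": 0.2},
    {"delta_rot": [0,0,0],"delta_pos": [0.8,0,2],"gripper": 0.2},
    {"delta_rot": [0,0,0],"delta_pos": [0,0,0],"gripper": 0.2},
    {"delta_rot": [0,0,0],"delta_pos": [0,0,0],"gripper": 0.2},
  ],
)

```text
t: 28.7
eef_pos: [549.0, 200.9, 39.8]
ee_rot: [-2.081, -2.353, 0.001]
ft_force: [-0.5, 0.3, -0.5]
gripper_width: 0.32
```

```bash
python3 - <<'E'
from tgt import *
delta([549.5,199.8,39],down(97.2))
o,c=snap("wrist","w22")
cv2.imwrite("pics/w22c.png",cv2.resize(c["pixels"][150:310,200:330,::-1],None,fx=5,fy=3.7,interpolation=cv2.INTER_CUBIC))
g=cv2.cvtColor(c["pixels"],cv2.COLOR_RGB2GRAY).astype(float)
print(np.c_[np.arange(216,235),g[216:235,240:282].mean(1).round(1)].tolist())
E
```

```text
t 28.7 pos [549.01 200.88  39.76] force [-0.5  0.3 -0.5] w 0.32
dpos tool [-1.13  0.36  0.76] drot units [-0.004  0.002 -0.036]
[[216.0, 120.8], [217.0, 120.4], [218.0, 120.6], [219.0, 119.9], [220.0, 120.2], [221.0, 119.8], [222.0, 119.6], [223.0, 119.0], [224.0, 117.2], [225.0, 111.7], [226.0, 104.7], [227.0, 100.4], [228.0, 101.1], [229.0, 107.0], [230.0, 113.4], [231.0, 116.8], [232.0, 117.8], [233.0, 117.8], [234.0, 118.5]]
```

View pics/w22c.png

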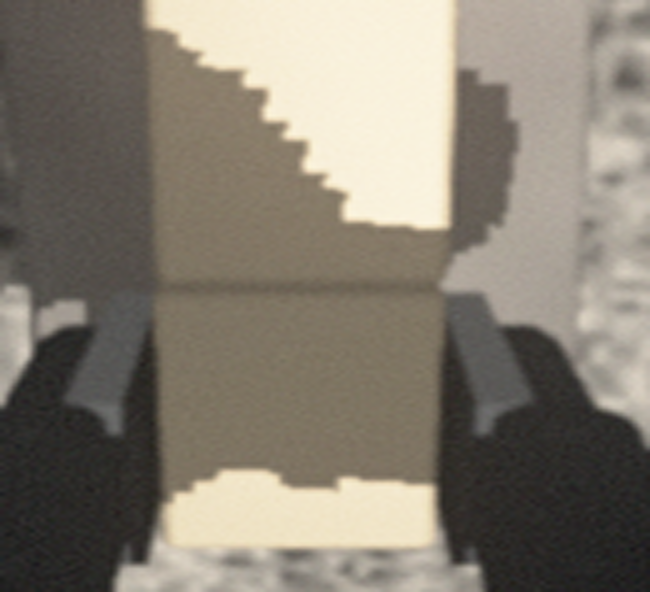

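```bash
python3 - <<'E'
from h import *
c=load("w22");Tt=c["T_tool_cam"]
def at(l,row): return l[0][0]+l[1][0]/l[1][1]*(row-l[0][1])
LL=edge(c,(229.5,160),(231.5,222),3,n=40);LR=edge(c,(290.5,160),(288,210),3,n=40)
HL=edge(c,(231,232),(233,280),3,n=40);HR=edge(c,(288,232),(286.5,280),3,n=40)
print(at(LL,227),at(LR,227),at(HL,227),at(HR,227),[round(float(x[3]),2) for x in (LL,LR,HL,HR)])
print("slopes",[float(x[1][0]/x[1][1]) for x in (LL,LR,HL,HR)])
E
```

```text
230.2661 289.53815 230.77983 288.53714 [0.08, 0.08, 0.08, 0.2]
slopes [0.008253956213593483, -0.01109820045530796, 0.008268262259662151, -0.0381191223859787]
```

Request:
carry_out(
  deltas=[
    {"delta_rot": [0,0,0],"delta_pos": [0.8,0.1,0.5],"gripper": 0.2},
    {"delta_rot": [0,0,0],"delta_pos": [0,0,0.4],"gripper": 0.2},
    {"delta_rot": [0,0,0],"delta_pos": [0,0,0],"gripper": 0.2},
  ],
)

```text
t: 29.05
eef_pos: [549.1, 201.7, 39.0]
ee_rot: [2.081, 2.353, -0.0]
ft_force: [-0.4, -0.4, -0.8]
gripper_width: 0.319
```

Request:
carry_out(
  deltas=[
    {"delta_rot": [0,0,0],"delta_pos": [0,0,0.4],"gripper": 0.2},
    {"delta_rot": [0,0,0],"delta_pos": [0,0,0],"gripper": 0.2},
  ],
)

```text
t: 29.25
eef_pos: [549.1, 201.7, 38.6]
ee_rot: [2.081, 2.353, -0.0]
ft_force: [0.2, -1.0, -0.8]
gripper_width: 0.321
```

```bash
python3 - <<'E'
from tgt import *
delta([549.5,199.8,39],down(97.2))
o,c=snap("wrist","w23")
cv2.imwrite("pics/w23c.png",cv2.resize(c["pixels"][150:310,200:330,::-1],None,fx=5,fy=3.7,interpolation=cv2.INTER_CUBIC))
g=cv2.cvtColor(c["pixels"],cv2.COLOR_RGB2GRAY).astype(float)
print(np.c_[np.arange(220,235),g[220:235,240:282].mean(1).round(1)].tolist())
E
```

```text
t 29.25 pos [549.06 201.69  38.56] force [ 0.2 -1.  -0.8] w 0.321
dpos tool [-1.93  0.21 -0.43] drot units [-0.     0.001 -0.037]
[[220.0, 120.2], [221.0, 120.0], [222.0, 119.9], [223.0, 119.8], [224.0, 119.1], [225.0, 119.3], [226.0, 116.1], [227.0, 109.8], [228.0, 104.3], [229.0, 107.1], [230.0, 113.2], [231.0, 116.7], [232.0, 118.1], [233.0, 118.5], [234.0, 118.2]]
```

View pics/w23c.png

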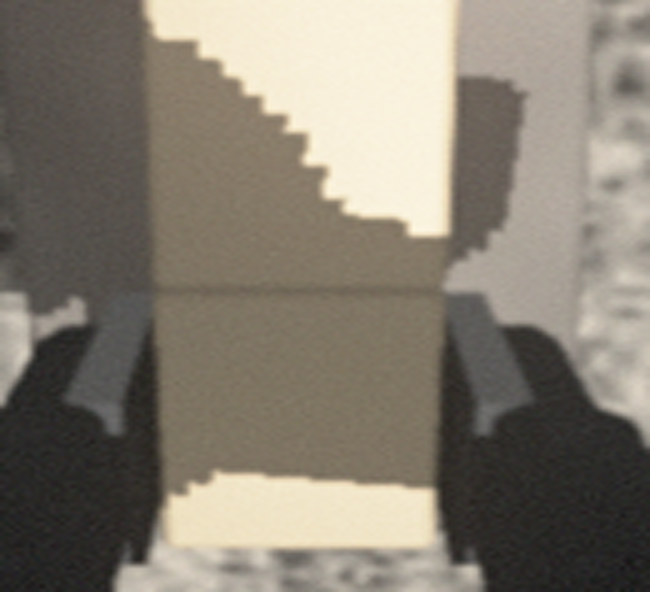

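Request:
carry_out(
  deltas=[
    {"delta_rot": [0,0,0],"delta_pos": [0.3,0,0.4],"gripper": 0.2},
    {"delta_rot": [0,0,0],"delta_pos": [0,0,0],"gripper": 0.2},
  ],
)

```text
t: 29.5
eef_pos: [549.1, 202.0, 38.2]
ee_rot: [2.081, 2.353, -0.0]
ft_force: [-0.1, -0.3, 0.2]
gripper_width: 0.321
```

Request:
carry_out(
  deltas=[
    {"delta_rot": [0,0,0],"delta_pos": [0,0,0.4],"gripper": 0.2},
    {"delta_rot": [0,0,0],"delta_pos": [0,0,0],"gripper": 0.2},
  ],
)

```text
t: 29.7
eef_pos: [549.1, 202.0, 38.2]
ee_rot: [2.081, 2.353, 0.0]
ft_force: [-1.4, -1.2, 5.4]
gripper_width: 0.316
```

Request:
carry_out(
  deltas=[
    {"delta_rot": [0,0,0],"delta_pos": [0,0,-0.3],"gripper": 0.2},
    {"delta_rot": [0,0,0],"delta_pos": [0,0,0],"gripper": 0.45},
    {"delta_rot": [0,0,0],"delta_pos": [0,0,0],"gripper": 0.62},
    {"delta_rot": [0,0,0],"delta_pos": [0,0,0],"gripper": 0.62},
    {"delta_rot": [0,0,0],"delta_pos": [0,0,-15],"gripper": 0.62},
    {"delta_rot": [0,0,0],"delta_pos": [0,0,-45],"gripper": 0.62},
    {"delta_rot": [0,0,0],"delta_pos": [0,0,-50],"gripper": 0.62},
    {"delta_rot": [0,0,0],"delta_pos": [0,0,-50],"gripper": 0.62},
    {"delta_rot": [0,0,0],"delta_pos": [0,0,-25],"gripper": 0.62},
    {"delta_rot": [0,0,0],"delta_pos": [0,0,0],"gripper": 0.62},
  ],
)

```text
t: 30.7
eef_pos: [550.2, 202.4, 227.1]
ee_rot: [2.079, 2.35, 0.009]
ft_force: [-0.5, -0.6, -0.7]
gripper_width: 0.623
```

```bash
python3 - <<'E'
from tgt import *
delta([549.5,199.8,39],down(97.2))
plan(o["eef_pos"],o["ee_rot"],[396.5,-268.5,215],down(13.5),12)
o,c=snap("wrist","w24")
E
```

```text
t 30.7 pos [550.2  202.36 227.09] force [-0.5 -0.6 -0.7] w 0.623
dpos tool [ -2.59  -2.28 188.07] drot units [ 0.078 -0.008 -0.035]
turn/row [ 0.   -0.01  1.39] step len 41.3
0 [-37.4 -17.5   0.9]
1 [-39.2 -12.9   0.9]
2 [-40.5  -8.    0.9]
3 [-41.2  -3.    0.9]
4 [-41.2   2.    0.9]
5 [-40.7   7.    1. ]
6 [-39.5  11.8   1. ]
7 [-37.8  16.5   1. ]
8 [-35.5  21.    1. ]
9 [-32.7  25.1   1. ]
10 [-29.4  28.9   1. ]
11 [-25.7  32.3   1. ]
```

View pics/w24.png

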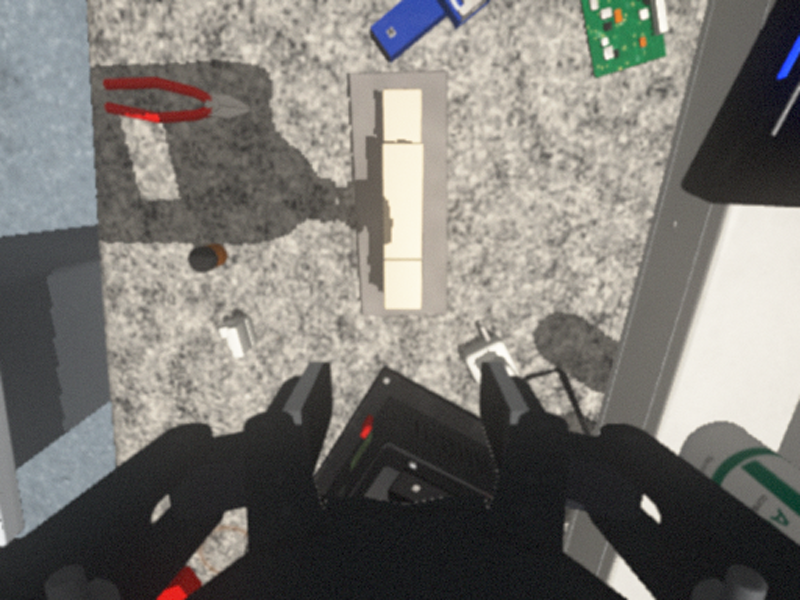

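The first half brick sits straight on the wall's near end, at display (402,284). The far end at (402,115) is still free. I'll go to the second half brick now.

Request:
carry_out(
  deltas=[
    {"delta_rot": [0,0,1.39],"delta_pos": [-37,-17,0],"gripper": 0.62},
    {"delta_rot": [0,0,1.39],"delta_pos": [-39,-13,0],"gripper": 0.62},
    {"delta_rot": [0,0,1.39],"delta_pos": [-41,-8,0],"gripper": 0.62},
    {"delta_rot": [0,0,1.39],"delta_pos": [-41,-3,0],"gripper": 0.62},
    {"delta_rot": [0,0,1.39],"delta_pos": [-41,2,0],"gripper": 0.62},
    {"delta_rot": [0,0,1.39],"delta_pos": [-41,7,0],"gripper": 0.62},
    {"delta_rot": [0,0,1.39],"delta_pos": [-40,12,0],"gripper": 0.62},
    {"delta_rot": [0,0,1.39],"delta_pos": [-38,17,0],"gripper": 0.62},
    {"delta_rot": [0,0,1.39],"delta_pos": [-36,21,0],"gripper": 0.62},
    {"delta_rot": [0,0,1.39],"delta_pos": [-33,25,0],"gripper": 0.62},
    {"delta_rot": [0,0,1.39],"delta_pos": [-29,29,0],"gripper": 0.62},
    {"delta_rot": [0,0,1.39],"delta_pos": [-26,32,0],"gripper": 0.62},
    {"delta_rot": [0,0,0],"delta_pos": [0,0,40],"gripper": 0.62},
    {"delta_rot": [0,0,0],"delta_pos": [0,0,20],"gripper": 0.62},
    {"delta_rot": [0,0,0],"delta_pos": [0,0,0],"gripper": 0.62},
    {"delta_rot": [0,0,0],"delta_pos": [0,0,0],"gripper": 0.62},
  ],
)

```text
t: 32.35
eef_pos: [395.4, -269.5, 162.7]
ee_rot: [-3.118, -0.372, 0.002]
ft_force: [0.1, 0.6, 0.4]
gripper_width: 0.621
```

```bash
python3 - <<'E'
from tgt import *
delta([396.5,-268.5,2.5],down(13.5))
o,c=snap("wrist","w25")
E
```

```text
t 32.35 pos [ 395.43 -269.51  162.66] force [0.1 0.6 0.4] w 0.621
dpos tool [  1.45  -0.48 160.16] drot units [-0.018  0.013  0.025]
```

View pics/w25.png

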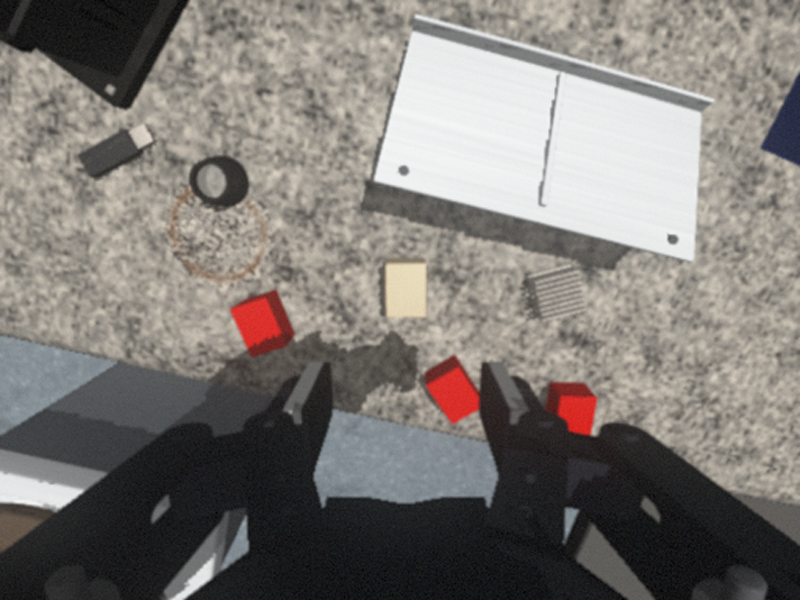

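```bash
python3 - <<'E'
from h import *
c=load("w25");o0=load("w1")
q=quad(c,np.array([(385,262),(426,261),(427,317),(386,318)])*.64-.2,hw=3);print(q.round(1).tolist())
for z in (22,26):
    Q=onz(c,c["T"],q,z);rect(Q)
b=(np.array([(512,118),(638,92),(682,240),(562,264)])-[415,0])/7+[200,225]-.5
print("tri",tri2(o0,b.mean(0),c,q.mean(0)).round(1))
E
```

```text
edge fit n,std [(25, 0.07), (25, 0.07), (18, 0.54), (20, 0.06)]
[[246.10000610351562, 168.10000610351562], [272.1000061035156, 167.89999389648438], [271.8999938964844, 201.1999969482422], [246.1999969482422, 206.8000030517578]]
cen [ 394.8 -268.8   22. ] L 42.5 36.4 W 27.3 28.6
  dir deg 13.04
  dir deg 13.88
cen [ 395.7 -268.5   26. ] L 41.9 35.9 W 26.9 28.2
  dir deg 13.04
  dir deg 13.88
tri [ 395.  -268.9   22.3]
```

Request:
carry_out(
  deltas=[
    {"delta_rot": [0,0,0],"delta_pos": [0.7,-0.7,40],"gripper": 0.62},
    {"delta_rot": [0,0,0],"delta_pos": [0,0,45],"gripper": 0.62},
    {"delta_rot": [0,0,0],"delta_pos": [0,0,40],"gripper": 0.62},
    {"delta_rot": [0,0,0],"delta_pos": [0,0,20],"gripper": 0.62},
    {"delta_rot": [0,0,0],"delta_pos": [0,0,8],"gripper": 0.62},
    {"delta_rot": [0,0,0],"delta_pos": [0,0,0],"gripper": 0.62},
    {"delta_rot": [0,0,0],"delta_pos": [0,0,0],"gripper": 0.62},
  ],
)

```text
t: 33.1
eef_pos: [396.7, -269.3, 11.4]
ee_rot: [3.118, 0.373, 0.002]
ft_force: [0.8, 0.1, 1.7]
gripper_width: 0.619
```

```bash
python3 - <<'E'
from tgt import *
delta([396,-268.6,2.5],down(13.5))
o,c=snap("wrist","w26")
E
```

```text
t 33.1 pos [ 396.73 -269.27   11.36] force [0.8 0.1 1.7] w 0.619
dpos tool [-0.56 -0.84  8.86] drot units [ 0.019 -0.012  0.027]
```

View pics/w26.png

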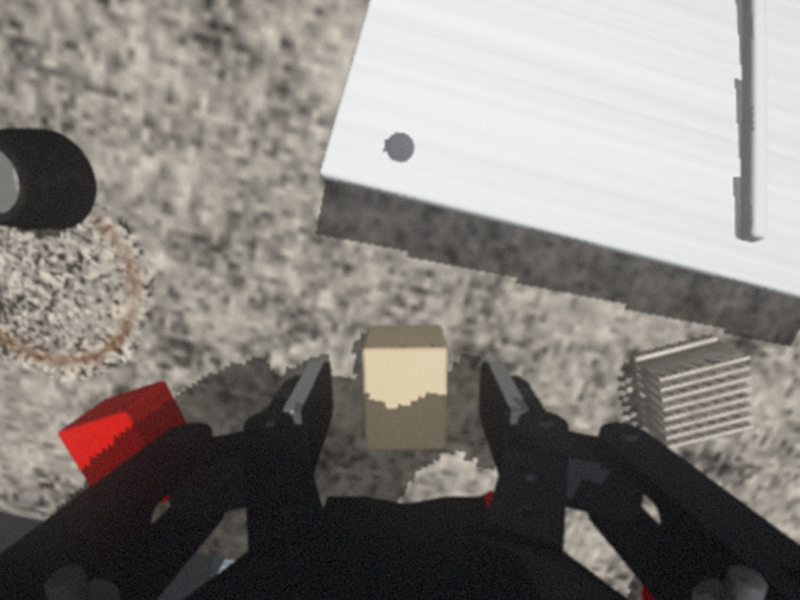

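```bash
python3 - <<'E'
from h import *
d=load("top0");T=d["extrinsics"]
ys,xs=np.mgrid[0:384:2,0:250:2];px=np.c_[xs.ravel(),ys.ravel()];px=px[d["depth"][px[:,1],px[:,0]]>0];P=bydepth(d,T,px)
P=P[(P[:,2]>60)&(P[:,1]>150)&(P[:,0]>300)&(P[:,2]<900)]
dd=np.hypot(P[:,0]-534,P[:,1]-328)
for lo,hi in((0,80),(80,120),(120,160),(160,200),(200,240)):
    k=P[(dd>=lo)&(dd<hi)];print(lo,hi,len(k),k[::max(1,len(k)//8)].round(0).tolist())
E
```

```text
0 80 0 []
80 120 88 [[558.0, 423.0, 173.0], [547.0, 421.0, 173.0], [550.0, 415.0, 149.0], [545.0, 417.0, 143.0], [539.0, 420.0, 145.0], [534.0, 428.0, 140.0], [524.0, 425.0, 154.0], [529.0, 444.0, 114.0]]
120 160 646 [[690.0, 356.0, 497.0], [675.0, 293.0, 497.0], [676.0, 312.0, 461.0], [683.0, 330.0, 411.0], [679.0, 315.0, 378.0], [683.0, 330.0, 314.0], [676.0, 294.0, 271.0], [678.0, 296.0, 158.0], [504.0, 470.0, 111.0]]
160 200 563 [[716.0, 412.0, 496.0], [698.0, 370.0, 497.0], [699.0, 403.0, 467.0], [696.0, 386.0, 431.0], [708.0, 426.0, 353.0], [692.0, 288.0, 341.0], [703.0, 405.0, 226.0], [691.0, 287.0, 159.0], [473.0, 492.0, 65.0]]
200 240 469 [[732.0, 462.0, 496.0], [713.0, 418.0, 498.0], [710.0, 441.0, 456.0], [710.0, 442.0, 398.0], [721.0, 476.0, 299.0], [710.0, 426.0, 244.0], [762.0, 263.0, 107.0], [714.0, 460.0, 125.0], [742.0, 216.0, 60.0]]
```

Request:
carry_out(
  deltas=[
    {"delta_rot": [0,1.4,0],"delta_pos": [0,0,0],"gripper": 0.62},
    {"delta_rot": [0,1.4,0],"delta_pos": [0,-0.7,0],"gripper": 0.62},
    {"delta_rot": [0,0,0],"delta_pos": [1.5,0,4],"gripper": 0.62},
    {"delta_rot": [0,0,0],"delta_pos": [0,0,2.4],"gripper": 0.62},
    {"delta_rot": [0,0,0],"delta_pos": [0,0,0],"gripper": 0.62},
    {"delta_rot": [0,0,0],"delta_pos": [0,0,0],"gripper": 0.62},
  ],
)

```text
t: 33.75
eef_pos: [399.7, -263.1, 3.2]
ee_rot: [-3.078, -0.374, -0.197]
ft_force: [-0.2, 0.3, -0.5]
gripper_width: 0.619
```

```bash
python3 - <<'E'
from tgt import *
tl=down(13.5)*R.from_euler('y',14,degrees=True)
delta([396+2.9,-268.6+.7,5.5],tl)
o,c=snap("wrist","w27")
E
```

```text
t 33.75 pos [ 399.72 -263.13    3.22] force [-0.2  0.3 -0.5] w 0.619
dpos tool [-1.62  4.38 -2.59] drot units [-0.227  1.308  0.046]
```

View pics/w27.png

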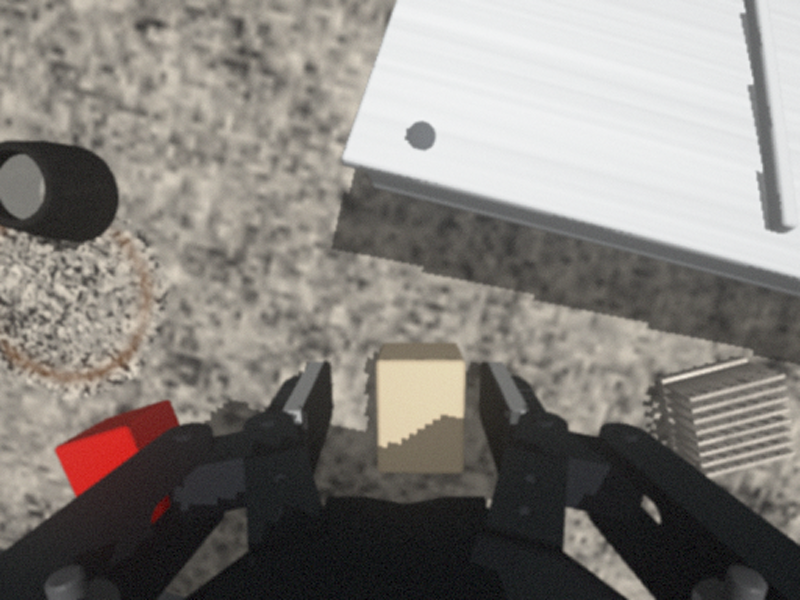

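```bash
python3 - <<'E'
from tgt import *
print(o["joints"].round(3),o["qd"].round(3)); A=R.from_rotvec(o["ee_rot"]).as_matrix();print(A.round(3))
d=load("top0");T=d["extrinsics"]
ys,xs=np.mgrid[100:260,30:150];px=np.c_[xs.ravel(),ys.ravel()];px=px[d["depth"][px[:,1],px[:,0]]>0];P=bydepth(d,T,px)
k=P[(P[:,2]>90)&(P[:,0]<620)&(P[:,1]<470)&(P[:,1]>340)&(P[:,2]<300)]
k=k[np.argsort(k[:,1])];print(k[:20].round(0).tolist(), k[:,2].max())
E
```

```text
[-0.786  0.664  2.144  0.413  0.306  0.15 ] [-0.002 -0.001  0.003  0.013 -0.003 -0.016]
[[ 0.963  0.241  0.122]
 [ 0.236 -0.97   0.049]
 [ 0.13  -0.019 -0.991]]
[[549.0, 411.0, 124.0], [548.0, 411.0, 108.0], [548.0, 412.0, 98.0], [549.0, 413.0, 141.0], [548.0, 413.0, 127.0], [550.0, 413.0, 148.0], [547.0, 413.0, 111.0], [551.0, 413.0, 90.0], [550.0, 413.0, 112.0], [549.0, 413.0, 133.0], [549.0, 413.0, 160.0], [550.0, 413.0, 173.0], [547.0, 413.0, 158.0], [548.0, 414.0, 145.0], [547.0, 414.0, 138.0], [547.0, 414.0, 102.0], [548.0, 414.0, 171.0], [551.0, 414.0, 152.0], [546.0, 414.0, 123.0], [548.0, 414.0, 116.0]] 202.14000659266821
```

```bash
python3 - <<'E'
from tgt import *
for th in (6,7):
    tl=down(13.5)*R.from_euler('y',th,degrees=True); print(th)
    delta([396+1.5,-268.6+.4,4],tl)
E
```

```text
6
t 33.8 pos [ 399.65 -263.12    3.21] force [ 0.5  0.3 -0.3] w 0.625
dpos tool [-3.17  4.4  -1.29] drot units [-0.224 -0.293  0.062]
7
t 33.8 pos [ 399.65 -263.12    3.21] force [ 0.5  0.3 -0.3] w 0.625
dpos tool [-3.17  4.4  -1.29] drot units [-0.224 -0.093  0.06 ]
```

Near the wrist's folded limit the tilt is capped, so I'll settle on about 6–7° and correct the offset.

Request:
carry_out(
  deltas=[
    {"delta_rot": [-0.1,-0.1,0.03],"delta_pos": [-1.5,2,-1],"gripper": 0.62},
    {"delta_rot": [-0.12,-0.1,0.03],"delta_pos": [-1.5,2.4,-0.5],"gripper": 0.62},
    {"delta_rot": [0,0,0],"delta_pos": [0,0,0],"gripper": 0.62},
    {"delta_rot": [0,0,0],"delta_pos": [0,0,0],"gripper": 0.62},
  ],
)

```text
t: 34.2
eef_pos: [397.5, -268.1, 4.2]
ee_rot: [-3.101, -0.367, -0.176]
ft_force: [0.1, 0.9, -0.0]
gripper_width: 0.622
```

```bash
python3 - <<'E'
from tgt import *
tl=down(13.5)*R.from_euler('y',6.5,degrees=True)
delta([396+1.5,-268.6+.4,4],tl); print(o["joints"].round(3))
o,c=snap("wrist","w28")
E
```

```text
t 34.2 pos [ 397.49 -268.08    4.21] force [ 0.1  0.9 -0. ] w 0.622
dpos tool [-0.04  0.12  0.2 ] drot units [-0.009  0.001 -0.001]
[-0.783  0.661  2.143  0.34   0.295  0.229]
```

View pics/w28.png

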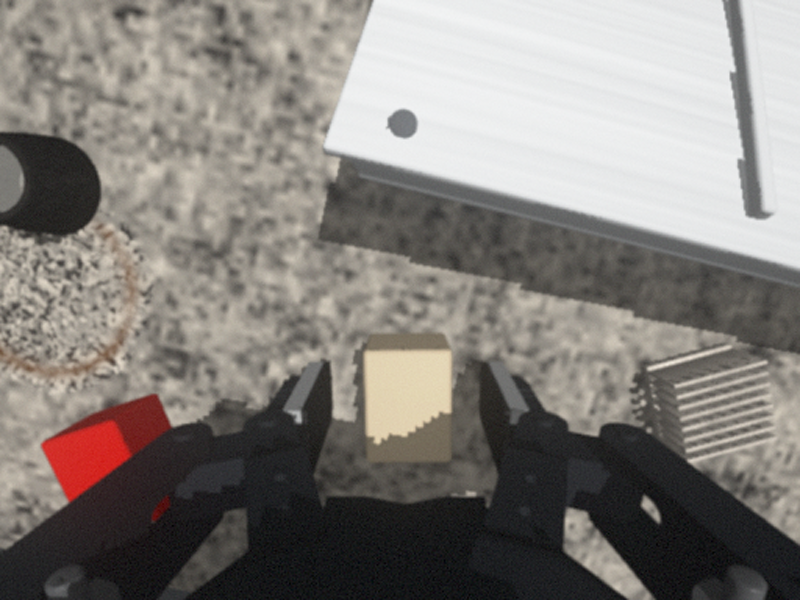

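Request:
carry_out(
  deltas=[
    {"delta_rot": [0,0,0],"delta_pos": [0,0,0],"gripper": 0.2},
    {"delta_rot": [0,0,0],"delta_pos": [0,0,0],"gripper": 0.2},
    {"delta_rot": [0,0,0],"delta_pos": [0,0,0],"gripper": 0.2},
    {"delta_rot": [0,0,0],"delta_pos": [0,0,0],"gripper": 0.2},
    {"delta_rot": [0,0,0],"delta_pos": [0,0,0],"gripper": 0.2},
    {"delta_rot": [0,0,0],"delta_pos": [1,0,-8],"gripper": 0.2},
    {"delta_rot": [0,0,0],"delta_pos": [2,0,-20],"gripper": 0.2},
    {"delta_rot": [0,0,0],"delta_pos": [4,0,-35],"gripper": 0.2},
    {"delta_rot": [0,0,0],"delta_pos": [5,0,-45],"gripper": 0.2},
    {"delta_rot": [0,0,0],"delta_pos": [5,0,-45],"gripper": 0.2},
    {"delta_rot": [0,0,0],"delta_pos": [5,0,-45],"gripper": 0.2},
    {"delta_rot": [0,0,0],"delta_pos": [3,0,-27],"gripper": 0.2},
    {"delta_rot": [0,0,0],"delta_pos": [0,0,0],"gripper": 0.2},
  ],
  force=40,
)

```text
t: 35.55
eef_pos: [397.4, -269.3, 234.5]
ee_rot: [-3.106, -0.367, -0.182]
ft_force: [-0.1, -0.3, -0.8]
gripper_width: 0.321
```

```bash
python3 - <<'E'
from tgt import *
tl=down(13.5)*R.from_euler('y',6.5,degrees=True)
delta([396+1.5,-268.6+.4,220],tl); print(o["joints"].round(3))
tw=down(97.1)*R.from_euler('y',6.5,degrees=True)
plan(o["eef_pos"],o["ee_rot"],[534,300,228],tw,14)
E
```

```text
t 35.55 pos [ 397.4  -269.26  234.45] force [-0.1 -0.3 -0.8] w 0.321
dpos tool [-1.34 -1.08 14.39] drot units [ 0.063 -0.033  0.001]
[-0.785  0.255  1.945  0.125  0.88   0.474]
turn/row [ 0.14  0.   -1.19] step len 41.8
0 [ 18.8 -37.3   2.5]
1 [ 22.6 -35.1   2.9]
2 [ 26.1 -32.5   3.3]
3 [ 29.3 -29.6   3.7]
4 [ 32.2 -26.4   4.1]
5 [ 34.7 -22.9   4.4]
6 [ 36.9 -19.1   4.6]
7 [ 38.7 -15.1   4.8]
8 [ 40. -11.   5.]
9 [41.  -6.7  5.1]
10 [41.4 -2.4  5.2]
11 [41.4  1.9  5.2]
12 [41.   6.3  5.1]
13 [40.1 10.6  5. ]
```

Request:
carry_out(
  deltas=[
    {"delta_rot": [0.14,0,-1.19],"delta_pos": [19,-37,2],"gripper": 0.2},
    {"delta_rot": [0.14,0,-1.19],"delta_pos": [23,-35,3],"gripper": 0.2},
    {"delta_rot": [0.14,0,-1.19],"delta_pos": [26,-32,3],"gripper": 0.2},
    {"delta_rot": [0.14,0,-1.19],"delta_pos": [29,-30,4],"gripper": 0.2},
    {"delta_rot": [0.14,0,-1.19],"delta_pos": [32,-26,4],"gripper": 0.2},
    {"delta_rot": [0.14,0,-1.19],"delta_pos": [35,-23,4],"gripper": 0.2},
    {"delta_rot": [0.14,0,-1.19],"delta_pos": [37,-19,5],"gripper": 0.2},
    {"delta_rot": [0.14,0,-1.19],"delta_pos": [39,-15,5],"gripper": 0.2},
    {"delta_rot": [0.14,0,-1.19],"delta_pos": [40,-11,5],"gripper": 0.2},
    {"delta_rot": [0.14,0,-1.19],"delta_pos": [41,-7,5],"gripper": 0.2},
    {"delta_rot": [0.14,0,-1.19],"delta_pos": [41,-2,5],"gripper": 0.2},
    {"delta_rot": [0.14,0,-1.19],"delta_pos": [41,2,5],"gripper": 0.2},
    {"delta_rot": [0.14,0,-1.19],"delta_pos": [41,6,5],"gripper": 0.2},
    {"delta_rot": [0.14,0,-1.19],"delta_pos": [40,11,5],"gripper": 0.2},
    {"delta_rot": [0,0,0],"delta_pos": [0,0,0],"gripper": 0.2},
    {"delta_rot": [0,0,0],"delta_pos": [0,0,0],"gripper": 0.2},
  ],
)

```text
t: 37.15
eef_pos: [532.7, 299.8, 225.3]
ee_rot: [-2.012, -2.29, -0.11]
ft_force: [-1.2, -0.2, 0.2]
gripper_width: 0.319
```

```bash
python3 - <<'E'
from tgt import *
tw=down(97.1)*R.from_euler('y',6.5,degrees=True)
delta([534,320,140],tw); print(o["joints"].round(3))
o,c=snap("wrist","w29")
E
```

```text
t 37.15 pos [532.67 299.85 225.33] force [-1.2 -0.2  0.2] w 0.319
dpos tool [ 9.79  4.44 87.03] drot units [-0.077 -0.031  0.05 ]
[0.357 0.466 1.626 0.133 1.033 0.16 ]
```

View pics/w29.png

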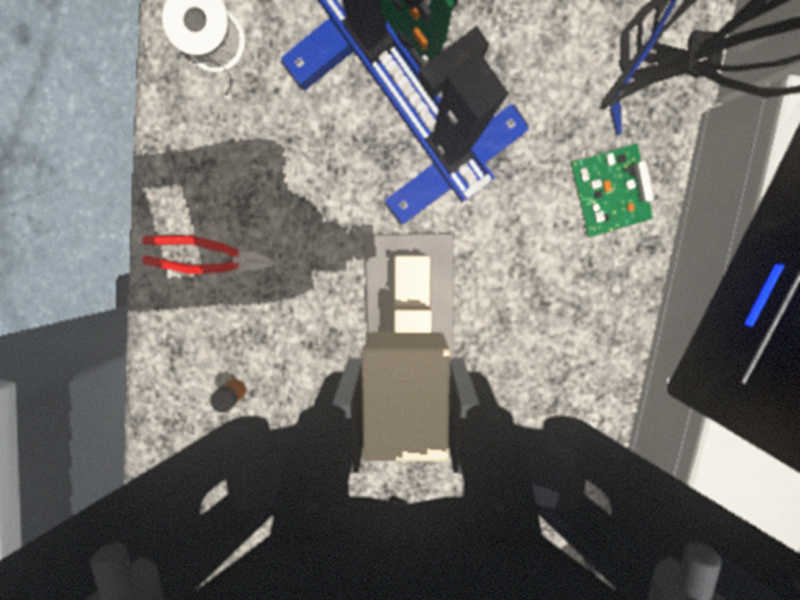

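Request:
carry_out(
  deltas=[
    {"delta_rot": [-0.07,-0.03,0.05],"delta_pos": [3.4,1,35],"gripper": 0.2},
    {"delta_rot": [0,0,0],"delta_pos": [3.4,1,35],"gripper": 0.2},
    {"delta_rot": [0,0,0],"delta_pos": [3.4,1,35],"gripper": 0.2},
    {"delta_rot": [0,0,0],"delta_pos": [3.2,1,22],"gripper": 0.2},
    {"delta_rot": [0,0,0],"delta_pos": [0,0,0],"gripper": 0.2},
    {"delta_rot": [0,0,0],"delta_pos": [0,0,0],"gripper": 0.2},
    {"delta_rot": [0,0,0],"delta_pos": [0,0,0],"gripper": 0.2},
  ],
)

```text
t: 37.9
eef_pos: [534.5, 327.2, 103.8]
ee_rot: [-2.024, -2.289, -0.121]
ft_force: [0.5, -0.1, 0.3]
gripper_width: 0.32
```

```bash
python3 - <<'E'
from tgt import *
tw=down(97.1)*R.from_euler('y',6.5,degrees=True)
delta([534,320,70],tw)
o,c=snap("wrist","w30")
E
```

```text
t 37.9 pos [534.54 327.24 103.79] force [ 0.5 -0.1  0.3] w 0.32
dpos tool [-10.96  -1.54  32.75] drot units [ 0.044 -0.019 -0.014]
```

View pics/w30.png

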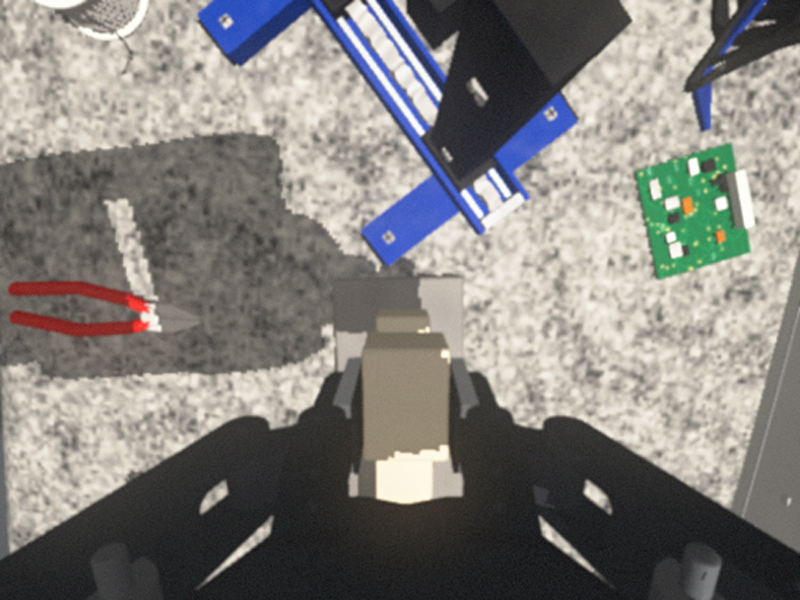

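```bash
python3 - <<'E'
from h import *
c=load("w30")
cv2.imwrite("pics/w30c.png",cv2.resize(c["pixels"][165:325,200:330,::-1],None,fx=5,fy=3.7,interpolation=cv2.INTER_CUBIC))
E
```

```text
(no output)
```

View pics/w30c.png

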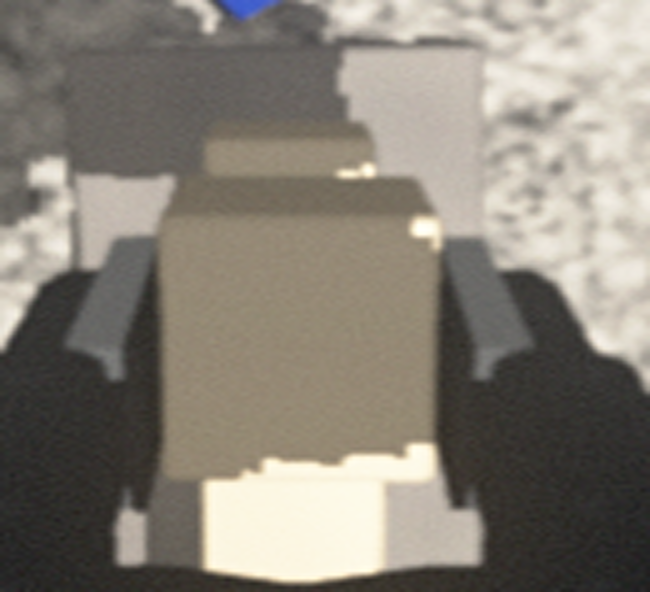

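Request:
carry_out(
  deltas=[
    {"delta_rot": [0.04,-0.02,-0.04],"delta_pos": [-2.5,-0.5,22],"gripper": 0.2},
    {"delta_rot": [0,0,0],"delta_pos": [-2,-0.5,17],"gripper": 0.2},
    {"delta_rot": [0,0,0],"delta_pos": [-1,0,9],"gripper": 0.2},
    {"delta_rot": [0,0,0],"delta_pos": [0,0,0],"gripper": 0.2},
    {"delta_rot": [0,0,0],"delta_pos": [0,0,0],"gripper": 0.2},
    {"delta_rot": [0,0,0],"delta_pos": [0,0,0],"gripper": 0.2},
  ],
)

```text
t: 38.55
eef_pos: [533.4, 327.8, 54.9]
ee_rot: [-2.018, -2.293, -0.115]
ft_force: [-1.3, 0.4, -0.8]
gripper_width: 0.316
```

```bash
python3 - <<'E'
from tgt import *
tw=down(97.3)*R.from_euler('y',6.5,degrees=True)
delta([534,320,45],tw)
o,c=snap("wrist","w31")
cv2.imwrite("pics/w31c.png",cv2.resize(c["pixels"][165:325,200:330,::-1],None,fx=5,fy=3.7,interpolation=cv2.INTER_CUBIC))
E
```

```text
t 38.55 pos [533.35 327.79  54.93] force [-1.3  0.4 -0.8] w 0.316
dpos tool [-8.88 -0.35  8.98] drot units [ 0.002  0.001 -0.002]
```

View pics/w31c.png

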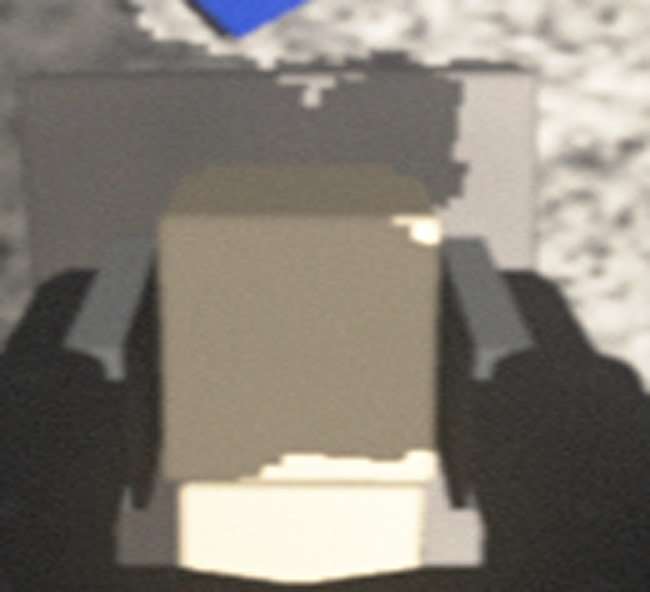

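Request:
carry_out(
  deltas=[
    {"delta_rot": [0,0,0],"delta_pos": [-0.9,0.2,8],"gripper": 0.2},
    {"delta_rot": [0,0,0],"delta_pos": [-0.5,0,4.5],"gripper": 0.2},
    {"delta_rot": [0,0,0],"delta_pos": [0,0,0],"gripper": 0.2},
    {"delta_rot": [0,0,0],"delta_pos": [0,0,0],"gripper": 0.2},
    {"delta_rot": [0,0,0],"delta_pos": [0,0,0],"gripper": 0.2},
  ],
)

```text
t: 39.1
eef_pos: [533.0, 327.6, 41.2]
ee_rot: [-2.018, -2.292, -0.112]
ft_force: [0.2, 0.0, -0.3]
gripper_width: 0.319
```

```bash
python3 - <<'E'
from tgt import *
tw=down(97.3)*R.from_euler('y',6.5,degrees=True)
delta([534,320,41],tw)
o,c=snap("wrist","w32")
cv2.imwrite("pics/w32c.png",cv2.resize(c["pixels"][165:325,200:330,::-1],None,fx=5,fy=3.7,interpolation=cv2.INTER_CUBIC))
E
```

```text
t 39.1 pos [533.01 327.64  41.23] force [ 0.2  0.  -0.3] w 0.319
dpos tool [-7.68  0.01 -0.64] drot units [-0.017  0.007 -0.004]
```

View pics/w32c.png

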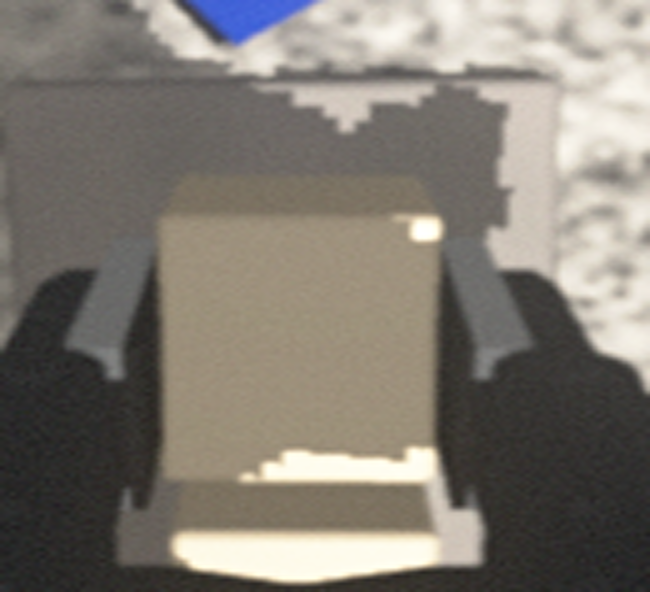

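```bash
python3 - <<'E'
from h import *
c=load("w32");T=c["T"]
u=np.array([-.127,.992])
def along(row,z): return (onz(c,T,[(260,row)],z)[0,:2]@u).round(2)
e1=edge(c,(235,308),(286,308),2.5);e2=edge(c,(234,294.3),(286,294.3),2.5);print(e1[0],e2[0],e1[2],e2[2])
for z in (60,62,64): print(z,"long far",along(e1[0][1],z),"half rear",along(e2[0][1],z))
l=edge(c,(236,213),(284,213),2.5);print("half front bottom",l[0],along(l[0][1],38))
E
```

```text
[261.792  308.5922] [266.09268 295.00507] 23 21
60 long far 228.97 half rear 236.63
62 long far 230.2 half rear 237.74
64 long far 231.44 half rear 238.86
half front bottom [256.048   212.00928] 275.51
```

Request:
carry_out(
  deltas=[
    {"delta_rot": [0,0,0],"delta_pos": [-3,0.6,-0.35],"gripper": 0.2},
    {"delta_rot": [0,0,0],"delta_pos": [-2,0,-0.25],"gripper": 0.2},
    {"delta_rot": [0,0,0],"delta_pos": [-1.2,0,-0.1],"gripper": 0.2},
    {"delta_rot": [0,0,0],"delta_pos": [0,0,0],"gripper": 0.2},
    {"delta_rot": [0,0,0],"delta_pos": [0,0,0],"gripper": 0.2},
  ],
)

```text
t: 39.65
eef_pos: [534.5, 321.5, 41.3]
ee_rot: [-2.018, -2.292, -0.113]
ft_force: [-0.3, -0.3, -1.2]
gripper_width: 0.32
```

```bash
python3 - <<'E'
from tgt import *
tw=down(97.3)*R.from_euler('y',6.5,degrees=True)
delta([534,320,41],tw)
o,c=snap("wrist","w33")
cv2.imwrite("pics/w33c.png",cv2.resize(c["pixels"][165:325,200:330,::-1],None,fx=5,fy=3.7,interpolation=cv2.INTER_CUBIC))
E
```

```text
t 39.65 pos [534.5  321.5   41.34] force [-0.3 -0.3 -1.2] w 0.32
dpos tool [-1.45 -0.68  0.18] drot units [-0.014  0.006 -0.005]
```

View pics/w33c.png

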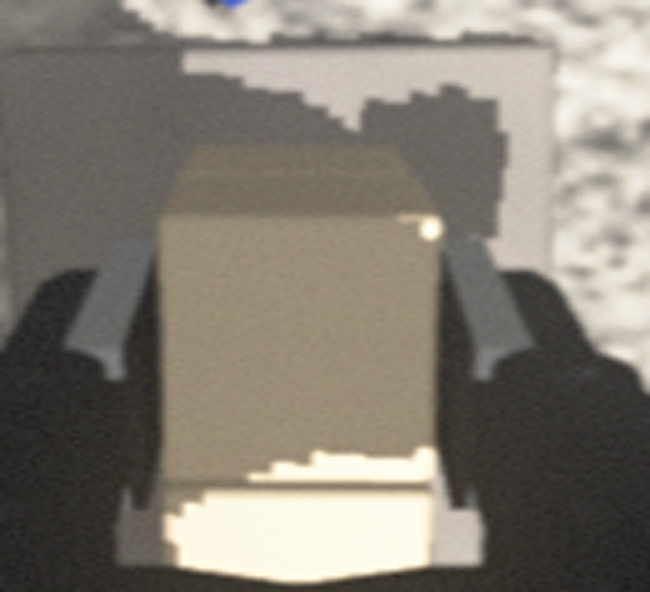

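Request:
carry_out(
  deltas=[
    {"delta_rot": [0,0,0],"delta_pos": [-0.7,-0.1,0.3],"gripper": 0.2},
    {"delta_rot": [0,0,0],"delta_pos": [-0.1,0,0.5],"gripper": 0.2},
    {"delta_rot": [0,0,0],"delta_pos": [0,0,0],"gripper": 0.2},
    {"delta_rot": [0,0,0],"delta_pos": [0,0,0],"gripper": 0.2},
  ],
)

```text
t: 40.1
eef_pos: [534.4, 320.8, 40.4]
ee_rot: [-2.018, -2.292, -0.112]
ft_force: [-0.3, -0.3, -1.1]
gripper_width: 0.315
```

```bash
python3 - <<'E'
from tgt import *
tw=down(97.3)*R.from_euler('y',6.5,degrees=True)
delta([534,320,41],tw)
o,c=snap("wrist","w34")
cv2.imwrite("pics/w34c.png",cv2.resize(c["pixels"][165:325,200:330,::-1],None,fx=5,fy=3.7,interpolation=cv2.INTER_CUBIC))
g=cv2.cvtColor(c["pixels"],cv2.COLOR_RGB2GRAY).astype(float)
print(np.c_[np.arange(288,304),g[288:304,262:283].mean(1).round(0)].tolist())
c=load("w33");g=cv2.cvtColor(c["pixels"],cv2.COLOR_RGB2GRAY).astype(float)
print(np.c_[np.arange(288,304),g[288:304,262:283].mean(1).round(0)].tolist())
E
```

```text
t 40.1 pos [534.4  320.84  40.39] force [-0.3 -0.3 -1.1] w 0.315
dpos tool [-0.71 -0.5  -0.69] drot units [-0.016  0.007 -0.004]
[[288.0, 186.0], [289.0, 205.0], [290.0, 236.0], [291.0, 249.0], [292.0, 250.0], [293.0, 250.0], [294.0, 233.0], [295.0, 166.0], [296.0, 129.0], [297.0, 167.0], [298.0, 212.0], [299.0, 237.0], [300.0, 247.0], [301.0, 250.0], [302.0, 250.0], [303.0, 250.0]]
[[288.0, 212.0], [289.0, 244.0], [290.0, 249.0], [291.0, 250.0], [292.0, 250.0], [293.0, 250.0], [294.0, 235.0], [295.0, 169.0], [296.0, 127.0], [297.0, 160.0], [298.0, 208.0], [299.0, 235.0], [300.0, 247.0], [301.0, 250.0], [302.0, 250.0], [303.0, 250.0]]
```

View pics/w34c.png

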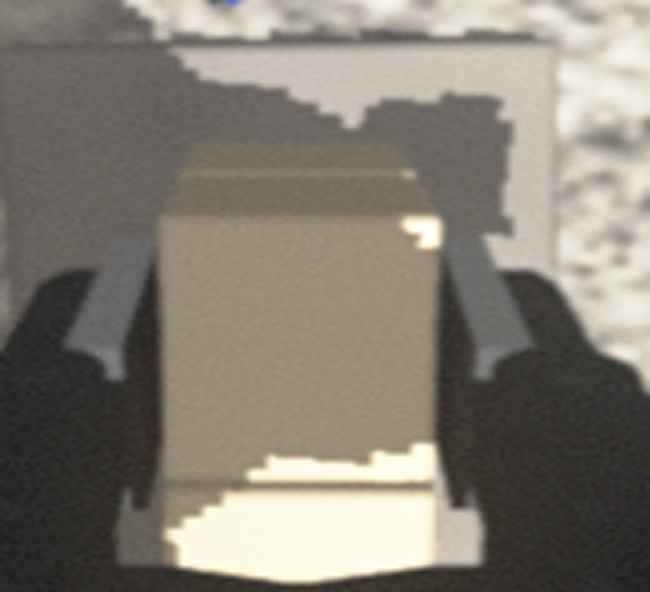

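Request:
carry_out(
  deltas=[
    {"delta_rot": [0,0,0],"delta_pos": [-0.8,0,0.3],"gripper": 0.2},
    {"delta_rot": [0,0,0],"delta_pos": [0,0,0],"gripper": 0.2},
  ],
)

```text
t: 40.35
eef_pos: [534.7, 320.3, 40.3]
ee_rot: [-2.018, -2.292, -0.114]
ft_force: [-0.4, 1.8, 3.5]
gripper_width: 0.321
```

Request:
carry_out(
  deltas=[
    {"delta_rot": [0,0,0],"delta_pos": [-0.1,0,0.4],"gripper": 0.2},
    {"delta_rot": [0,0,0],"delta_pos": [0,0,0],"gripper": 0.2},
  ],
)

```text
t: 40.55
eef_pos: [534.7, 320.3, 40.3]
ee_rot: [-2.018, -2.292, -0.114]
ft_force: [-2.0, 1.2, 6.8]
gripper_width: 0.322
```

```bash
python3 - <<'E'
from tgt import *
tw=down(97.3)*R.from_euler('y',6.5,degrees=True)
delta([534,320,41],tw)
o,c=snap("wrist","w35")
cv2.imwrite("pics/w35c.png",cv2.resize(c["pixels"][165:325,200:330,::-1],None,fx=5,fy=3.7,interpolation=cv2.INTER_CUBIC))
g=cv2.cvtColor(c["pixels"],cv2.COLOR_RGB2GRAY).astype(float)
print(np.c_[np.arange(288,304),g[288:304,262:283].mean(1).round(0)].tolist())
E
```

```text
t 40.55 pos [534.72 320.3   40.34] force [-2.   1.2  6.8] w 0.322
dpos tool [-0.13 -0.75 -0.68] drot units [-0.005  0.001 -0.003]
[[288.0, 169.0], [289.0, 211.0], [290.0, 243.0], [291.0, 250.0], [292.0, 250.0], [293.0, 249.0], [294.0, 233.0], [295.0, 176.0], [296.0, 171.0], [297.0, 213.0], [298.0, 237.0], [299.0, 248.0], [300.0, 250.0], [301.0, 250.0], [302.0, 250.0], [303.0, 249.0]]
```

View pics/w35c.png

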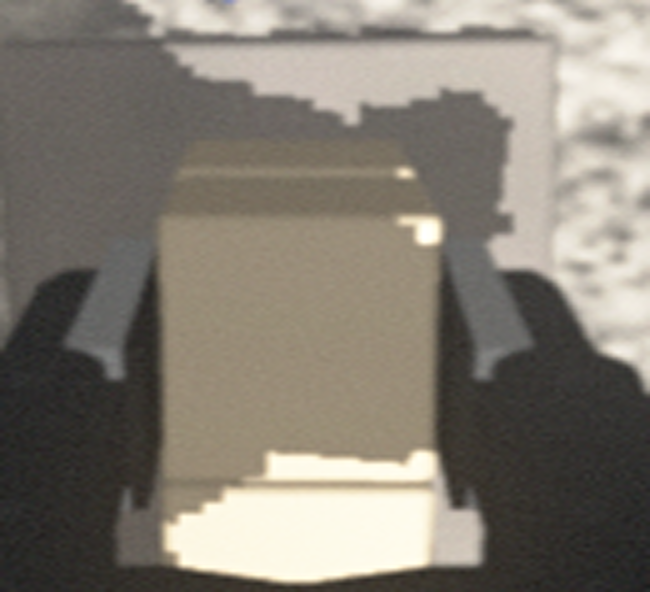

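Request:
carry_out(
  deltas=[
    {"delta_rot": [0,0,0],"delta_pos": [0,0,-0.4],"gripper": 0.2},
    {"delta_rot": [0,0,0],"delta_pos": [0,0,0],"gripper": 0.45},
    {"delta_rot": [0,0,0],"delta_pos": [0,0,0],"gripper": 0.62},
    {"delta_rot": [0,0,0],"delta_pos": [0,0,0],"gripper": 0.62},
    {"delta_rot": [0,0,0],"delta_pos": [1.7,0,-15],"gripper": 0.62},
    {"delta_rot": [0,0,0],"delta_pos": [4,0,-40],"gripper": 0.62},
    {"delta_rot": [0,0,0],"delta_pos": [0,0,-48],"gripper": 0.62},
    {"delta_rot": [0,-1.3,0],"delta_pos": [-15,0,-40],"gripper": 0.62},
    {"delta_rot": [0,0,0],"delta_pos": [-45,0,-5],"gripper": 0.62},
    {"delta_rot": [0,0,0],"delta_pos": [-45,0,0],"gripper": 0.62},
    {"delta_rot": [0,0,0],"delta_pos": [0,0,0],"gripper": 0.62},
    {"delta_rot": [0,0,0],"delta_pos": [0,0,0],"gripper": 0.62},
  ],
)

```text
t: 41.8
eef_pos: [549.6, 204.8, 187.2]
ee_rot: [2.078, 2.356, -0.001]
ft_force: [0.3, 0.1, 0.2]
gripper_width: 0.621
```

```bash
python3 - <<'E'
from tgt import *
delta([549,220,40],down(97.3))
o,c=snap("wrist","w36");snap("scene","s36");snap("top","t36")
cv2.imwrite("pics/w36c.png",cv2.resize(c["pixels"][20:260,200:330,::-1],None,fx=4,fy=2.5,interpolation=cv2.INTER_CUBIC))
E
```

```text
t 41.8 pos [549.61 204.83 187.2 ] force [0.3 0.1 0.2] w 0.621
dpos tool [ 15.19   1.33 147.2 ] drot units [-0.003  0.005 -0.026]
```

View pics/w36.png

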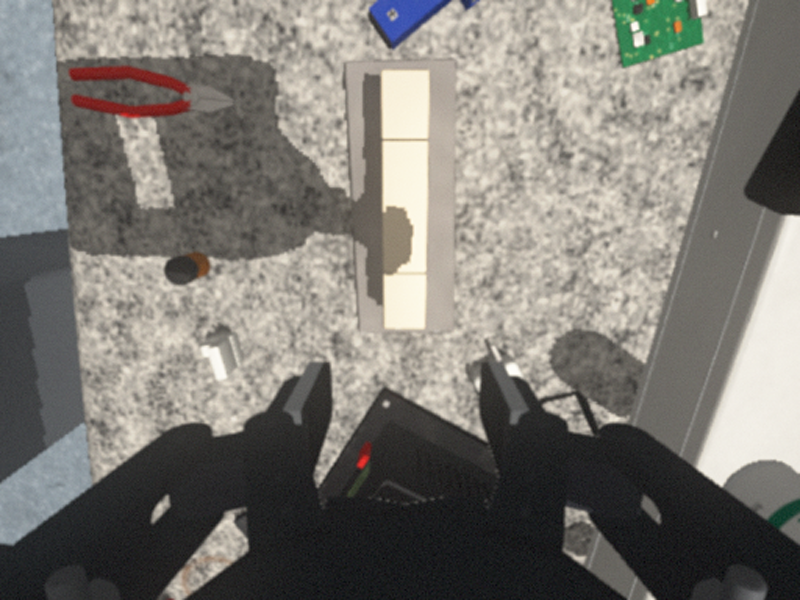

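View pics/s36.png

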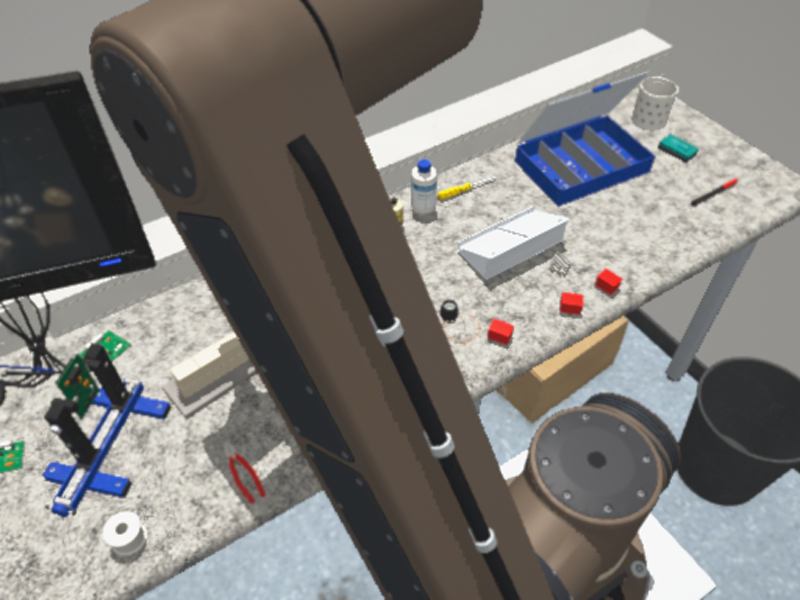

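```bash
python3 - <<'E'
from h import *
c=load("w36");T=c["T"]
q=quad(c,np.array([(382,70),(430,70),(426,329),(384,329)])*.64-.2,hw=3,n=50,trim=.06)
for z in (60,62): rect(onz(c,T,q,z))
for nm,p0,p1 in (("halfF L",(382,72),(382,134)),("long L",(382,145),(383,265)),("halfN L",(384,277),(384,326)),("halfF R",(430,72),(429,134)),("long R",(429,145),(428,265)),("halfN R",(427,277),(426,326))):
    l=edge(c,np.array(p0)*.64-.2,np.array(p1)*.64-.2,2.5,n=30);P=onz(c,T,np.array([l[0],l[0]+10*l[1]]),61);u=P[1]-P[0]
    n=np.array([.992,.1245]); print(nm,"lateral",(P[0,:2]@n).round(2),"deg",(np.degrees(np.arctan2(u[1],u[0]))%180).round(2),round(float(l[3]),2))
g=cv2.cvtColor(c["pixels"],cv2.COLOR_RGB2GRAY)
print(g[84:95,250:270].mean(1).round(0),g[168:180,262:272].mean(1).round(0))
E
```

```text
edge fit n,std [(39, 0.0), (45, 0.16), (39, 0.09), (40, 0.14)]
cen [541.8 260.2  60. ] L 155.8 155.8 W 27.5 27.5
  dir deg 96.92
  dir deg 96.92
cen [541.8 260.3  62. ] L 154.6 154.6 W 27.3 27.3
  dir deg 96.92
  dir deg 96.92
halfF L lateral 556.48 deg 96.57 0.01
long L lateral 556.12 deg 97.6 0.22
halfN L lateral 556.12 deg 98.5 0.17
halfF R lateral 583.83 deg 97.35 0.07
long R lateral 583.59 deg 97.33 0.09
halfN R lateral 583.35 deg 96.66 0.09
[244. 245. 246. 245. 223. 172. 219. 243. 245. 244. 244.] [246. 248. 248. 248. 249. 244. 224. 223. 242. 247. 247. 247.]
```

View pics/w36c.png

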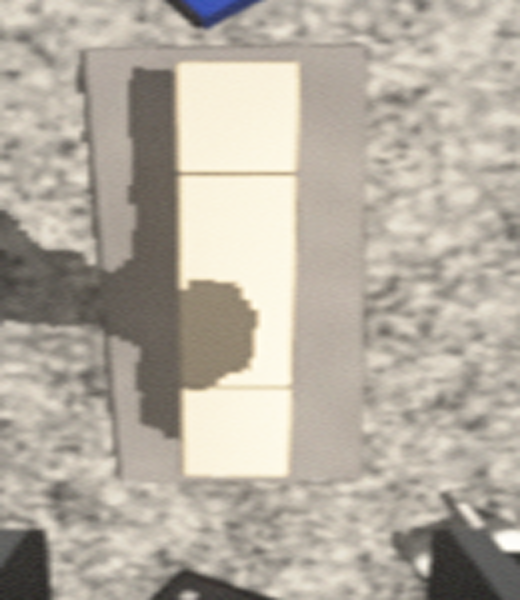

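Request:
carry_out(
  deltas=[
    {"delta_rot": [0,0,0],"delta_pos": [-10,0,-40],"gripper": 0.62},
    {"delta_rot": [0,0,0],"delta_pos": [-45,-10,-10],"gripper": 0.62},
    {"delta_rot": [0,0,0],"delta_pos": [-45,-10,0],"gripper": 0.62},
    {"delta_rot": [0,0,0],"delta_pos": [-45,-10,0],"gripper": 0.62},
    {"delta_rot": [0,0,0],"delta_pos": [-45,-10,0],"gripper": 0.62},
    {"delta_rot": [0,0,0],"delta_pos": [-45,-10,0],"gripper": 0.62},
    {"delta_rot": [0,0,0],"delta_pos": [-45,-10,0],"gripper": 0.62},
    {"delta_rot": [0,0,0],"delta_pos": [-45,-10,0],"gripper": 0.62},
    {"delta_rot": [0,0,0],"delta_pos": [-45,-10,0],"gripper": 0.62},
    {"delta_rot": [0,0,0],"delta_pos": [-45,-10,0],"gripper": 0.62},
    {"delta_rot": [0,0,0],"delta_pos": [-45,-10,0],"gripper": 0.62},
    {"delta_rot": [0,0,0],"delta_pos": [0,0,0],"gripper": 0.62},
    {"delta_rot": [0,0,0],"delta_pos": [0,0,0],"gripper": 0.62},
  ],
)

```text
t: 43.25
eef_pos: [508.7, -263.3, 236.1]
ee_rot: [-2.076, -2.356, 0.002]
ft_force: [-0.5, 0.4, 0.5]
gripper_width: 0.62
```

```bash
python3 - <<'E'
from h import *
o,c=snap("scene","s37"); o,t=snap("top","t37"); print(o["t"],o["eef_pos"])
a=cv2.resize(c["pixels"][195:275,95:195,::-1],None,fx=4,fy=4,interpolation=cv2.INTER_CUBIC)
b=cv2.resize(t["pixels"][140:204,120:220,::-1],None,fx=4,fy=4,interpolation=cv2.INTER_CUBIC)
im=np.zeros((576,400,3),np.uint8);im[:320]=a;im[320:]=b;cv2.imwrite("pics/f37.png",im)
E
```

```text
43.3 [ 508.84654474 -262.40396372  236.27492171]
```

View pics/f37.png

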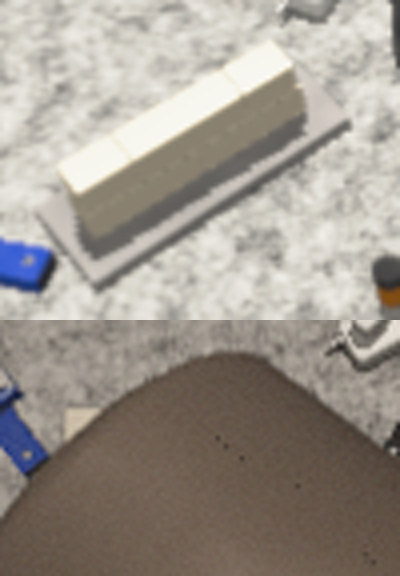

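View pics/t37.png

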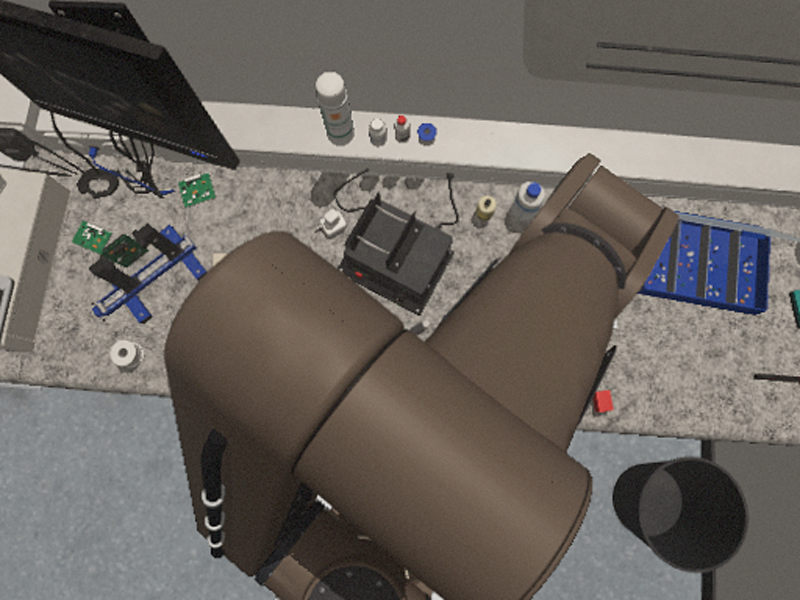

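The scene crop shows two flush courses with the long brick centred over the joint and a half brick at each end. The arm is well clear, so I'll hand the job in.

```bash
python3 - <<'E'
from station import order
print(order.close_job())
E
```

```text
the job is handed in; nothing more can be done
None
```

The heat screen is built and handed in at about 43 s of the 72 s allowed. The gripper is open and the arm is touching nothing.

**Order of work:**
1. I laid one long brick from the rack end to end with the first brick.
2. I laid the other long brick flat and centred over the joint.
3. I added the near-end half brick, then the far-end one, both lengthwise.

**Last checks:**
- **Faces:** the last wrist view put the second-course faces in line to about 0.4 mm.
- **Joints:** they are about 0.5–0.8 mm wide. A light touch of about 3–7 N was felt as each brick was set down.
- **Long brick:** just before release it overhung the first brick by 40.2 mm, against 40.25 mm for exact centring.
- **First brick and other things:** the scene view shows two flush courses. I saw no shift of the first brick or the other things, but did not measure them again at the end.

**What disagreed or fell short:**
- **Ends:** the second course is 156 mm of brick over 160 mm, so each end sits about 1–2 mm in from the course below. I put the halves tight against the long brick.
- **Heights:** heights worked out from the wrist camera came out about 2–4 mm low compared with where the bricks actually touched. I used the touch for the final heights.
- **Tilt on the last half brick:** I meant to tilt the hand 14° to keep its camera clear of the circuit-board clamp, but the arm could hold only about 6.5° there. I used that, and nothing was hit.
- **Top camera:** in the final top view the arm hid most of the wall. The end check therefore rests on the wrist and scene views.

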